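# Load the gel-cassette carrier and lock its keeper bar with the ball-lock pin

### The arm

A 7-joint arm with a two-finger parallel gripper is mounted at the origin on a cart in front of the work surface, level with it; the furniture and walls round the work are solid. World frame = base frame: x ahead of the robot, y to its left, z up, the work surface at z = 0. Lengths are in m, angles in rad, forces in N, time in s.
With the tool pointing down it reaches from about 0.425 to 0.925 m from the base axis. Payload 6.8 kg.
Tool frame: the origin (TCP) lies at the very end of the fingers, on their centre line; the grasp point (between the pads) lies 19 mm behind it; x points along the fingers, y is the direction in which the jaws open and shut, and the axes are right-handed (so a half turn about x gives the same grasp; the last joint's range is limited). The gripper opens to 88 mm and grips with 3 to 60 N. Pads are 20 mm wide; open, the fingers measure 115 mm over their backs; the gripper's body (75 mm by 178 mm) begins 61 mm behind the grasp point.
Start: joints at [1.025, 0.477, 0.022, 1.555, -0.011, 1.109, -0.083], TCP at [0.286, -0.611, 0.223] pointing down, gripper open.
Joint ranges: [-2.96, 2.96], [-0.34, 2.1], [-1.41, 1.46], [0.24, 2.44], [-1.37, 4.51], [0.17, 1.92], [-2.96, 2.96]. Speed limits (rad/s): [2.39, 2.39, 3.14, 3.14, 3.14, 3.14, 3.14].

### API

Orientations are given as a 3x3 rotation matrix whose columns are the frame's x, y, z axes.
In Python, from bench import ctrl gives the robot as it stands.
- The arm moves only by the tool apply_moves, never from a script. Its argument "increments" is a list of rows, each a list of 2 entries, a list of its own where there are three numbers: the shift along the tool's x, y, z in cm, then the turn, a rotation vector about the tool's x, y, z in rad. In form: [[[x, y, z], [rx, ry, rz]], ...]. A call has 1 to 8 rows; each row shifts and turns the commanded pose from where the row before left it, along the tool's axes as they then stand; what a row does not reach is not made up. A row lasts 1/12 s, in which the tool goes at most 41.7 mm and 7.16 degrees, less where a joint would pass 70% of its speed; a pose out of reach is approached as far as the arm can. A call with a gripper value outside its range is refused whole. "grip" is the opening, from 0 (shut) to 1 (fully open), set as the call begins (left out, the last holds). The fingers move at their own pace and stop on an object; "grip_force" is the grip in N (left out, the last holds). Time passes only in rows, so rows that do not move let the fingers close. It gives the time, the measured TCP pose, the force and the opening at its end, in the units of the state.
- ctrl.get_obs(): the state, without advancing time (a new reading comes with each control period).
- ctrl.camera(name): name is "side" or "top"; returns (picture, depth): 480x640x3 uint8, blue, green, red; 480x640 float32, m along the optical axis (not along the pixel's ray), 0 where there is no reading.
- ctrl.camera_model(name): a dict with "camera_matrix" (3x3 intrinsics, pixels), "k1" (the pictures are not rectified: a ray, as slopes to the right and down, at radius r is drawn at 1 + k1 r^2 times it, then the intrinsics apply), "xyz" and "orientation" of the camera in the world. Camera axes: x right, y up, looking along -z (the intrinsics and any distortion apply to the point x, -y, -z); pixel columns grow to the right and rows downward; lengths in m; the calibration is good to about 2 mm. A picture is of the moment at which its call begins. camera_model takes no time and is no camera call.
- ctrl.job_done(): hands the job in, once; it reports no verdict.
The state is a dict: "clock": time; "joints": joint angles; "qd": joint speeds; "joint_efforts": joint torques, N m; "tcp_pos": TCP position; "tcp_rot": TCP orientation; "force": force on the tool from outside, world axes, zero at the start; "moment": the same for the moment, N m; "grip_width": finger opening in m.
Only numpy, scipy, OpenCV 4.12 (cv2) and the standard library are available. Lean on these libraries where they do the work, as an engineer would, in place of code of your own. Each camera call takes 0.05 s, during which the arm holds its last target.

### The job

Get the rinsed gel cassettes ready for the shaker: while the carrier's keeper bar is open, move every cassette from the draining rack into the carrier so that each stands upright on its long lower edge, right down in a slot of its own (any slot), without letting any cassette fall over flat. Then swing the keeper bar shut over them, lay the ball-lock pin in the guide channel, and push on its button so that the pin slides through clevis and bar until its handle is home; let go so that the button springs out and the balls lock. Leave the bottles, timer and cup where they stand.

Things in the scene. Friction and masses are not known exactly. Their poses are not given: they have to be found in the camera images.
- carrier: fixed aluminium cassette carrier, 390 mm long; origin on the worktop under it, z up, y along its length (hinge post at y = +159 mm, clevis and pin channel at the -y end), x across. Base top 14 mm high. Five slots cross it (lengths along x), at y = -50, -10, 30, 70 and 110 mm
- carrier_slot0 (a point): centre of the floor of one carrier slot (y = -50 mm on the carrier, 14 mm high); axes as the carrier's. The slot is 11 mm wide between pairs of teeth at x = +-45 mm (50 mm high, lips flared out to 60 mm), 109 mm long between side walls 42 mm high, open in the middle
- carrier_slot1 (a point): centre of the floor of one carrier slot (y = -10 mm on the carrier, 14 mm high); axes as the carrier's. The slot is 11 mm wide between pairs of teeth at x = +-45 mm (50 mm high, lips flared out to 60 mm), 109 mm long between side walls 42 mm high, open in the middle
- carrier_slot2 (a point): centre of the floor of one carrier slot (y = 30 mm on the carrier, 14 mm high); axes as the carrier's. The slot is 11 mm wide between pairs of teeth at x = +-45 mm (50 mm high, lips flared out to 60 mm), 109 mm long between side walls 42 mm high, open in the middle
- carrier_slot3 (a point): centre of the floor of one carrier slot (y = 70 mm on the carrier, 14 mm high); axes as the carrier's. The slot is 11 mm wide between pairs of teeth at x = +-45 mm (50 mm high, lips flared out to 60 mm), 109 mm long between side walls 42 mm high, open in the middle
- carrier_slot4 (a point): centre of the floor of one carrier slot (y = 110 mm on the carrier, 14 mm high); axes as the carrier's. The slot is 11 mm wide between pairs of teeth at x = +-45 mm (50 mm high, lips flared out to 60 mm), 109 mm long between side walls 42 mm high, open in the middle
- carrier_channel (a point): pin axis over the guide channel, 75 mm high: the handle's centre goes here when the pin is laid in with its tip 4 mm short of the outer hole. Channel open on top and at its outer end; floor 60 mm high, from 25 mm outside this point to the clevis; 34 mm wide between rails whose flared lips end 11 mm above the floor. Axes as the carrier's
- carrier_hole (a point): mouth of the outer clevis hole (16 mm, 75 mm high); the pin goes in along +y. Clevis: two upright cheeks 40 mm wide, 8 mm thick, 97 mm high, from here 0 to 8 and 19 to 27 mm along +y, with the bar's 8 mm lug between them when shut. Handle home: its front face is at this point, its centre 19 mm outside (-y)
- keeper_bar (a joint): swing of the keeper bar about the upright hinge post: 0 = shut along the carrier's -y over the slots, at its stop, its lug in line in the clevis; grows to 1.75 as it swings level to the carrier's +x side. Stays where left (0.06 N m friction). Bar 18 mm wide, 118 to 132 mm high (cassettes in slots reach 104 mm), lug 269 mm from the hinge, down to 55 mm high
- keeper_bar_hinge (a point): hinge axis (upright) of the keeper bar, at knob height, 150 mm
- keeper_bar_knob (a point): middle of the keeper bar's upright grip knob, 16 mm diameter, from 132 to 166 mm high, 130 mm from the hinge axis; this point is 150 mm high
- drain_rack: fixed low draining rack, base 125 x 290 mm, 10 mm high; origin on the worktop, y along its length, z up. Places at y = -100, -50, 0, 50, 100 mm; a cassette stands there behind a 20 mm high ridge and leans 25 degrees, top towards the rack's +y, on two 6 mm steel pegs at x = +-34 mm that reach two thirds up its back
- cassette_1_mid (a point): centre of a flat gel cassette, 100 mm wide (x), 8 mm thick (y), 90 mm high (z, up when it stands), 90 g; all alike, either face may look either way in a slot. Starts leaning in the draining rack; the top 30 mm of both faces is free to grasp. May be absent (three to five are there)
- cassette_2_mid (a point): centre of a flat gel cassette, 100 mm wide (x), 8 mm thick (y), 90 mm high (z, up when it stands), 90 g; all alike, either face may look either way in a slot. Starts leaning in the draining rack; the top 30 mm of both faces is free to grasp. May be absent (three to five are there)
- cassette_3_mid (a point): centre of a flat gel cassette, 100 mm wide (x), 8 mm thick (y), 90 mm high (z, up when it stands), 90 g; all alike, either face may look either way in a slot. Starts leaning in the draining rack; the top 30 mm of both faces is free to grasp. May be absent (three to five are there)
- cassette_4_mid (a point): centre of a flat gel cassette, 100 mm wide (x), 8 mm thick (y), 90 mm high (z, up when it stands), 90 g; all alike, either face may look either way in a slot. Starts leaning in the draining rack; the top 30 mm of both faces is free to grasp. May be absent (three to five are there)
- cassette_5_mid (a point): centre of a flat gel cassette, 100 mm wide (x), 8 mm thick (y), 90 mm high (z, up when it stands), 90 g; all alike, either face may look either way in a slot. Starts leaning in the draining rack; the top 30 mm of both faces is free to grasp. May be absent (three to five are there)
- lock_pin_mid (a point): centre of the handle of the ball-lock pin (about 0.2 kg, balanced here). Handle 30 wide (x), 38 long (y), 30 mm high (z), lies flat. Level 13 mm shank stands 41 mm out of its front (+y), with balls 32 mm along it out to +-11 mm sideways, which pass the holes only while the button is in. Round 18 mm button stands 9 mm out of its rear (-y), on the same line
- pin_button (a joint): travel of the pin's spring button into the handle (along its +y): 0 = out, balls out (locked); 0.006 m = fully in, balls drawn in. 3.5 N to start, 8 N fully in; springs back. With the pin in the channel, pushing on the button towards the clevis slides the pin, presses the button when the balls meet the cheek, and then drives the pin on
- stain_bottle_a: white dropper bottle, 36 mm across, 97 mm tall: leave it alone; origin at the centre of its underside
- stain_bottle_b: tall blue bottle, 44 mm across, 138 mm tall: leave it alone; origin at the centre of its underside
- lab_timer: lab timer, 64 mm across, 42 mm high: leave it alone; origin at the centre of its underside
- cup: specimen cup with red lid, 65 mm across, 66 mm tall: leave it alone; origin at the centre of its underside

How it is judged:
By the outcome, as a careful person would: the job done as asked, in the order asked, and still so for the second after the job is handed in, with the robot touching nothing.
Of cassette_1, cassette_2, cassette_3, cassette_4, cassette_5 only 3 to 5 are there at a start; the rules pass over those that are not, and their reading is None.
At some moment in a run one of lock_pin may be knocked a few centimetres aside while the robot is not near it.
It also fails if it takes over 210 s, if anything falls off the work surface, if the arm or the gripper's body presses on something with over 40 N, if the wrist force passes 120 N, or if a joint passes its speed limit or range.

## Working session

There is one attempt and no reset: what is moved stays moved. The work goes in short steps, Python scripts to look and compute and a tool call to move; the robot and the scene stay as the last step left them, time stands still between calls to the robot, and variables do not carry over. Pictures are saved under pics/ and viewed, and the job is handed in when it is done.

Besides the shell and the picture viewer there is one more tool, called after "Request:" as name(argument=value, ...) on one line, values as JSON. apply_moves: Moves the arm, as the interface text tells. Its arguments: {"type":"object","properties":{"increments":{"type":"array","items":{"type":"array"}},"grip":{"type":"number"},"grip_force":{"type":"number"}},"required":["increments"]}

```bash
ls; mkdir -p pics
cat > h.py <<'E'
import numpy as np, cv2
from bench import ctrl
def shot(n,f):
    im,d=ctrl.camera(n); cv2.imwrite('pics/'+f+'.png',im); np.save('pics/'+f+'.npy',d); return im,d
def world(n,px,depth=None,z=None):
    m=ctrl.camera_model(n);K=np.array(m['camera_matrix'],float);R=np.array(m['orientation'],float);t=np.array(m['xyz'],float)
    p=cv2.undistortPoints(np.array([[px]],np.float64),K,np.array([m['k1'],0,0,0.]))[0,0]
    ray=R@np.array([p[0],-p[1],-1.])
    if depth is not None: return t+ray*depth
    return t+ray*((z-t[2])/ray[2])
def pix(n,P):
    m=ctrl.camera_model(n);K=np.array(m['camera_matrix'],float);R=np.array(m['orientation'],float);t=np.array(m['xyz'],float)
    c=R.T@(np.array(P)-t);u=np.array([c[0]/-c[2],-c[1]/-c[2]]);u=u*(1+m['k1']*(u@u));return (K@[u[0],u[1],1])[:2]
def cloud(n,d):
    m=ctrl.camera_model(n);K=np.array(m['camera_matrix'],float);R=np.array(m['orientation'],float);t=np.array(m['xyz'],float)
    v,u=np.mgrid[0:480,0:640];p=cv2.undistortPoints(np.stack([u,v],-1).reshape(-1,1,2).astype(float),K,np.array([m['k1'],0,0,0.]))[:,0]
    r=np.c_[p[:,0],-p[:,1],-np.ones(len(p))]@R.T
    return (t+r*d.reshape(-1,1)).reshape(480,640,3)
E
python3 - <<'E'
from h import *
np.set_printoptions(precision=4,suppress=True)
print(ctrl.get_obs())
for n in('side','top'):print(n,ctrl.camera_model(n));shot(n,n+'0')
E
```

```text
pics
{'clock': 0.0, 'joints': array([ 1.0249,  0.4778,  0.0224,  1.5564, -0.0115,  1.1093, -0.0831]), 'qd': array([-0.0014,  0.0013, -0.0008, -0.0012,  0.0014, -0.0033,  0.0015]), 'joint_efforts': array([  0.0009, -58.2855,   1.5356, -27.2609,  -0.0543,   0.017 ,
         0.0001]), 'tcp_pos': array([ 0.2859, -0.6108,  0.2217]), 'tcp_rot': array([[-0.0009,  0.4239, -0.9057],
       [ 0.0016, -0.9057, -0.4239],
       [-1.    , -0.0018,  0.0001]]), 'force': array([ 0.2833, -0.6817, -0.3126]), 'moment': array([-0.0483, -0.0648, -0.0311]), 'grip_width': 0.08795746554324663}
side {'camera_matrix': array([[545.319 ,   0.    , 313.768 ],
       [  0.    , 545.319 , 233.3631],
       [  0.    ,   0.    ,   1.    ]]), 'k1': -0.08370279215535775, 'xyz': array([ 0.7616, -0.6297,  1.3496]), 'orientation': array([[ 0.9552, -0.2629,  0.1361],
       [ 0.296 ,  0.8475, -0.4406],
       [ 0.0005,  0.4612,  0.8873]])}
top {'camera_matrix': array([[529.646 ,   0.    , 321.6874],
       [  0.    , 529.646 , 244.1553],
       [  0.    ,   0.    ,   1.    ]]), 'k1': -0.08023739746699196, 'xyz': array([0.192 , 0.0198, 1.7714]), 'orientation': array([[-0.0923,  0.9701, -0.2243],
       [-0.9957, -0.0886,  0.0267],
       [ 0.006 ,  0.2258,  0.9742]])}
```

View pics/side0.png

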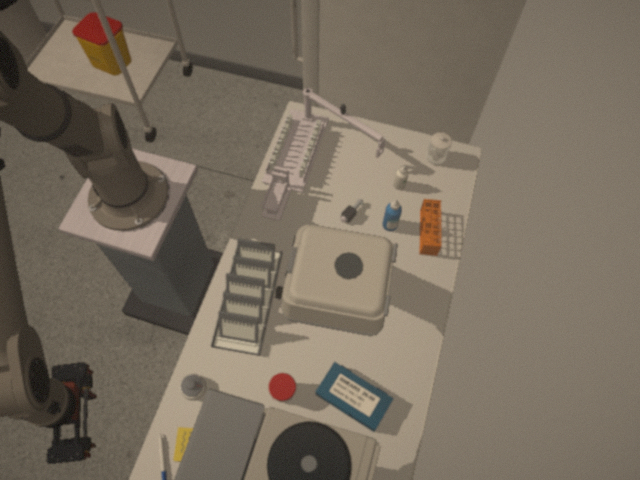

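View pics/top0.png

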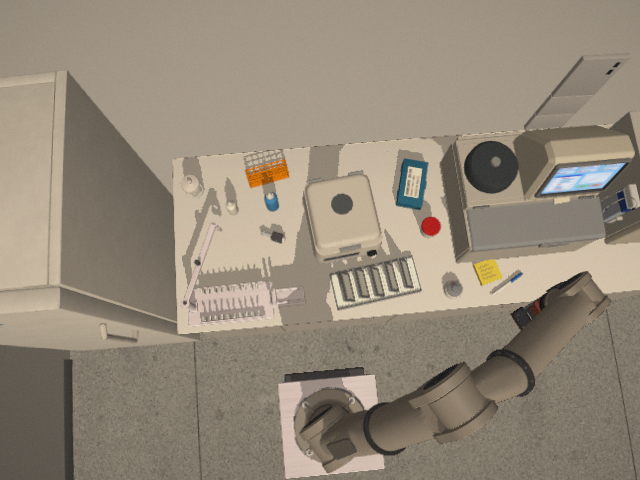

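The side view shows the rack near (248,295), the carrier near (300,150) with its bar swung out to (380,145), and the pin near (352,210). The top view shows the rack at (376,283), the carrier at (232,303) and the pin at (275,236). I'll enlarge these areas.

Run:
```python
import cv2
def crop(n,x0,y0,x1,y1,s,o):
    im=cv2.imread(f'pics/{n}.png')[y0:y1,x0:x1];cv2.imwrite(f'pics/{o}.png',cv2.resize(im,None,fx=s,fy=s,interpolation=cv2.INTER_CUBIC))
crop('side0',200,220,300,360,4,'c1')
crop('side0',250,80,460,240,3.8,'c2')
crop('top0',170,210,430,330,3,'c3')
```

```text
(no output)
```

View pics/c1.png

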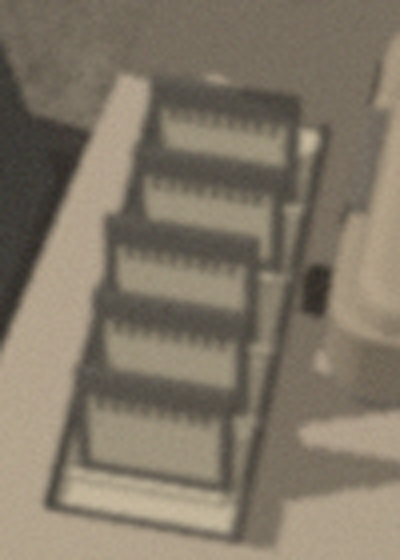

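View pics/c2.png

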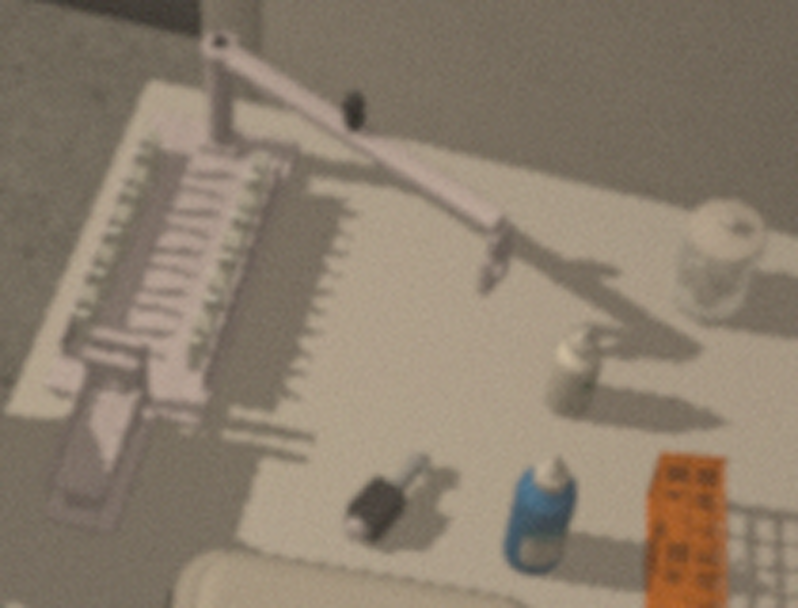

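View pics/c3.png

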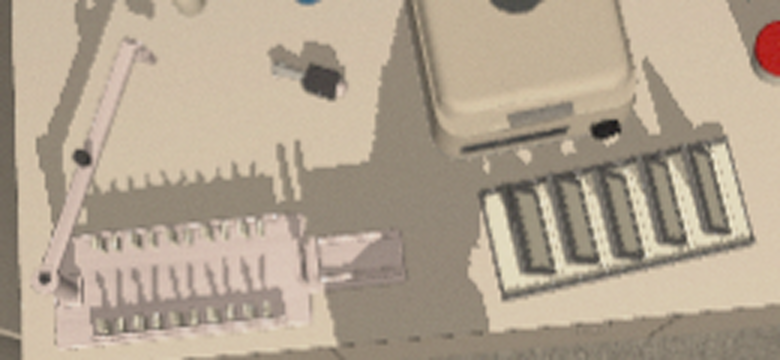

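Run:
```python
from h import *
np.set_printoptions(precision=4,suppress=True)
d=np.load('pics/top0.npy');C=cloud('top',d)
ds=np.load('pics/side0.npy');S=cloud('side',ds)
print('desk z',C[160:170,320:330,2].mean() if 0 else '')
def q(nm,px,z):
    u=px[0]/3+170;v=px[1]/3+210; r=C[int(round(v)),int(round(u))]; print(nm,(round(u,1),round(v,1)),r,world('top',(u,v),z=z))
for nm,p,z in [('rackNWfar(+y,+x)',(480,190),.01),('rack(-y,+x)',(722,140),.01),('rack -y-x',(755,240),.01),('rack +y-x',(505,298),.01),
 ('hinge',(43,278),.132),('knob',(82,157),.166),('barend',(132,42),.132),('pinhandle',(323,80),.03),('chan end+',(403,232),.07),('chan end -',(403,280),.07),
 ('clev',(310,232),.097),('clev',(315,288),.097),('corner base',(57,348),.014),('cornerbase2',(312,320),.014)]: q(nm,p,z)
def qs(nm,px,z):
    u=px[0]/3.8+250;v=px[1]/3.8+80; r=S[int(round(v)),int(round(u))]; print('side',nm,(round(u,1),round(v,1)),r,world('side',(u,v),z=z))
for nm,p,z in [('hinge',(220,42),.132),('knob',(353,97),.166),('barend',(500,218),.132),('pin',(378,500),.03),('chanend',(50,515),.07),('chanend',(115,527),.07),('clev in',(85,335),.097),('clevin',(145,348),.097),('basecorner',(150,82),.0)]: qs(nm,p,z)
```

```text
desk z 
rackNWfar(+y,+x) (330.0, 273.3) [ 0.4967 -0.0474  0.0034] [ 0.4945 -0.047   0.01  ]
rack(-y,+x) (410.7, 256.7) [ 0.5257 -0.3277  0.0076] [ 0.5265 -0.3263  0.01  ]
rack -y-x (421.7, 290.0) [ 0.4096 -0.35    0.0083] [ 0.4095 -0.3486  0.01  ]
rack +y-x (338.3, 309.3) [ 0.3721 -0.0619  0.0124] [ 0.3711 -0.063   0.01  ]
hinge (184.3, 302.7) [0.4205 0.4177 0.1374] [0.4222 0.418  0.132 ]
knob (197.3, 262.3) [0.5416 0.3669 0.1602] [0.5391 0.3647 0.166 ]
barend (214.0, 224.0) [0.671  0.3157 0.1186] [0.6671 0.3133 0.132 ]
pinhandle (277.7, 236.7) [0.6307 0.117  0.0319] [0.6325 0.1182 0.03  ]
chan end+ (304.3, 287.3) [0.4576 0.0444 0.0002] [0.446  0.0424 0.07  ]
chan end - (304.3, 303.3) [0.4019 0.0487 0.0156] [0.3943 0.0469 0.07  ]
clev (273.3, 287.3) [ 0.4674  0.1486 -0.0015] [0.4509 0.1405 0.097 ]
clev (275.0, 306.0) [0.4018 0.1461 0.0063] [0.391  0.1396 0.097 ]
corner base (189.0, 326.0) [0.3605 0.4354 0.0086] [0.36   0.4342 0.014 ]
cornerbase2 (274.0, 316.7) [0.3656 0.1521 0.0063] [0.3659 0.1514 0.014 ]
side hinge (307.9, 91.1) [0.4217 0.4124 0.1398] [0.4193 0.4188 0.132 ]
side knob (342.9, 105.5) [0.5401 0.363  0.1698] [0.5386 0.3677 0.166 ]
side barend (381.6, 137.4) [0.6668 0.3204 0.1314] [0.666  0.3183 0.132 ]
side pin (349.5, 211.6) [0.6331 0.1187 0.03  ] [0.634  0.1204 0.03  ]
side chanend (263.2, 215.5) [0.4027 0.0468 0.008 ] [0.4192 0.0171 0.07  ]
side chanend (280.3, 218.7) [0.4506 0.0543 0.0033] [0.4664 0.0215 0.07  ]
side clev in (272.4, 168.2) [0.3781 0.1976 0.0251] [0.4001 0.1525 0.097 ]
side clevin (288.2, 171.6) [0.4236 0.2071 0.0107] [0.4454 0.1546 0.097 ]
side basecorner (289.5, 101.6) [ 0.3375  0.4724 -0.0023] [0.3392 0.4726 0.    ]
```

Run:
```python
from h import *
np.set_printoptions(precision=4,suppress=True,linewidth=150)
for n in ('top','side'):
    d=np.load(f'pics/{n}0.npy');C=cloud(n,d)
    r=C.reshape(-1,3)
    m=(r[:,0]>.7)&(r[:,0]<.8)&(r[:,1]>-.05)&(r[:,1]<.05) if 0 else (r[:,0]>.55)&(r[:,0]<.6)&(r[:,1]>.1)&(r[:,1]<.2)
    print(n,'desk z',np.median(r[m,2]),r[m,2].std())
    W=(r[:,0]>.33)&(r[:,0]<.5)&(r[:,1]>.0)&(r[:,1]<.45)
    canv=np.full((500*1,340),0,np.uint8)
    P=r[W]; 
    # height map 1mm (z*2)
    x=((P[:,0]-.33)*2000).astype(int);y=((.45-P[:,1])*1100).astype(int)
    H=np.zeros((500,345),np.uint8)
    zz=np.clip(P[:,2]*1700+30,0,255).astype(np.uint8)
    o=np.argsort(zz)
    for a,b,c in zip(x[o],y[o],zz[o]): cv2.circle(H,(a,b),2,int(c),-1)
    cv2.imwrite(f'pics/hm_{n}.png',cv2.applyColorMap(H,cv2.COLORMAP_JET))
    for z0,z1 in((.085,.105),(.045,.065),(.03,.042)):
        k=P[(P[:,2]>z0)&(P[:,2]<z1)];print(z0,len(k),k[:,:2].min(0) if len(k) else '',k[:,:2].max(0) if len(k) else '')
a=cv2.imread('pics/hm_top.png');b=cv2.imread('pics/hm_side.png');cv2.imwrite('pics/hm.png',np.hstack([a,b]))
```

```text
top desk z -0.00011933376698569642 0.004424950846764918
0.085 77 [0.4051 0.1357] [0.4452 0.4148]
0.045 568 [0.3648 0.0474] [0.4812 0.4138]
0.03 188 [0.3641 0.155 ] [0.4835 0.4157]
side desk z 0.0003426941365962666 0.0030496582492063246
0.085 161 [0.4011 0.1294] [0.4425 0.4142]
0.045 876 [0.3608 0.042 ] [0.4801 0.4167]
0.03 328 [0.3603 0.0526] [0.4806 0.418 ]
```

View pics/hm.png

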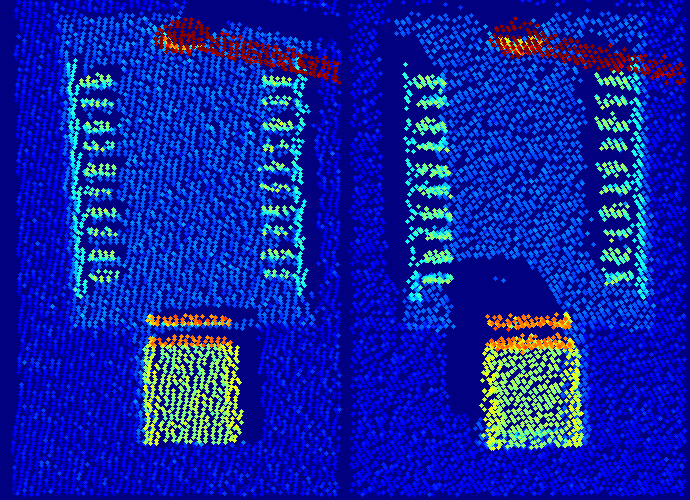

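Run:
```python
from h import *
np.set_printoptions(precision=4,suppress=True,linewidth=150)
for n in ('top','side'):
    d=np.load(f'pics/{n}0.npy');r=cloud(n,d).reshape(-1,3)
    W=(r[:,0]>.33)&(r[:,0]<.5)&(r[:,1]>.0)&(r[:,1]<.39);P=r[W]
    ck=P[(P[:,2]>.088)&(P[:,2]<.105)&(P[:,1]<.19)]
    ym=ck[:,1].mean()
    for s in (ck[ck[:,1]>ym],ck[ck[:,1]<ym]): print(n,'cheek',len(s),s.mean(0),'x',s[:,0].min(),s[:,0].max(),np.polyfit(s[:,0],s[:,1],1))
    for lo,hi in((.355,.376),(.466,.485)):
        w=P[(P[:,2]>.034)&(P[:,2]<.046)&(P[:,0]>lo)&(P[:,0]<hi)&(P[:,1]>.17)]
        print('wall',len(w),np.polyfit(w[:,1]-.259,w[:,0],1))
    ch=P[(P[:,2]>.05)&(P[:,2]<.08)&(P[:,1]<.13)]
    print('chan',ch[:,:2].min(0),ch[:,:2].max(0), cv2.minAreaRect((ch[:,:2]*1000).astype(np.float32)))
    # slot teeth projection
    t=P[(P[:,2]>.052)&(P[:,2]<.066)&(P[:,1]>.17)]
    for sgn in(t[t[:,0]<.42],t[t[:,0]>.42]):
        y=sgn[:,1]; h,e=np.histogram(y,np.arange(.18,.40,.003)); print(h)
```

```text
top cheek 34 [0.4254 0.1589 0.095 ] x 0.40636274140752426 0.44481125934322685 [-0.0185  0.1667]
top cheek 34 [0.4255 0.1399 0.0965] x 0.40631522938874687 0.44520412677895893 [0.0053 0.1376]
wall 90 [-0.0215  0.3695]
wall 86 [-0.0122  0.4789]
chan [0.4023 0.0467] [0.4509 0.1299] ((426.635986328125, 88.33111572265625), (48.4274787902832, 82.98711395263672), 0.29580917954444885)
[1 0 1 0 0 5 1 0 0 0 0 2 4 4 0 0 0 0 0 5 3 0 0 0 4 4 4 0 0 0 0 3 2 0 0 0 0 5 5 4 0 0 0 0 3 2 1 0 0 0 2 2 5 0 0 0 0 1 5 3 0 0 0 0 2 5 3 0 0 0 0 0 0]
[0 0 0 0 0 0 4 2 0 0 0 1 2 6 1 0 0 0 0 3 1 0 0 0 0 1 4 5 0 0 0 0 3 4 1 0 0 0 0 4 1 0 0 0 2 3 0 1 0 0 0 5 5 3 0 0 0 0 2 2 1 0 0 0 1 3 4 0 0 0 0 0 0]
side cheek 58 [0.4226 0.157  0.0955] x 0.4013613601548019 0.44232450120485983 [-0.0197  0.1653]
side cheek 63 [0.4226 0.1378 0.0953] x 0.4011365975981869 0.4425199547196863 [0.0141 0.1319]
wall 123 [-0.0014  0.3672]
wall 159 [-0.0141  0.4742]
chan [0.3982 0.042 ] [0.4485 0.1299] ((423.0130615234375, 86.17753601074219), (49.794464111328125, 87.5733413696289), 0.9818047881126404)
[0 0 0 0 5 3 0 0 0 0 0 6 2 6 0 0 0 2 4 2 1 0 0 0 5 3 6 1 0 0 1 5 5 0 0 0 2 6 1 6 0 0 0 0 5 4 1 0 0 0 1 8 3 4 1 0 0 1 7 2 0 0 1 2 2 7 4 0 0 0 0 0 0]
[0 0 0 0 3 2 2 0 0 0 0 4 2 6 2 0 0 1 2 4 0 0 0 0 3 4 4 4 0 0 0 3 6 1 0 0 1 1 3 5 1 0 0 0 1 6 2 0 0 0 2 4 5 4 0 1 0 1 3 5 1 0 0 2 3 8 2 2 1 0 0 0 0]
```

```bash
cat >> h.py <<'E'
CO=np.array([.4225,.2587]);CY=.0115
def car(x,y,z):
    c,s=np.cos(CY),np.sin(CY);return np.array([CO[0]+c*x-s*y,CO[1]+s*x+c*y,z])
E
python3 - <<'E'
from h import *
out=[]
for n,(x0,y0,x1,y1),s in(('top',(180,270,320,330),5.5),('side',(255,85,335,225),4.2)):
    im=cv2.imread(f'pics/{n}0.png')[y0:y1,x0:x1];im=cv2.resize(im,None,fx=s,fy=s,interpolation=cv2.INTER_CUBIC)
    def dot(P,c):
        p=(pix(n,P)-[x0,y0]+.5)*s;cv2.circle(im,tuple(int(v) for v in p),2,c,-1)
    for y in(-50,-10,30,70,110):
        for x in(-45,45):
            dot(car(x/1e3,y/1e3,.05),(0,0,255))
    for x in(-20,20):
        for y in (-123.5,-115.5,-104.5,-96.5): dot(car(x/1e3,y/1e3,.097),(0,255,0))
    for x in (-17,17):
        for y in(-212.5,-130): dot(car(x/1e3,y/1e3,.06),(255,0,0))
    dot(car(0,.159,.132),(255,0,255))
    cv2.imwrite(f'pics/ov_{n}.png',im)
E
```

```text
(no output)
```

View pics/ov_top.png

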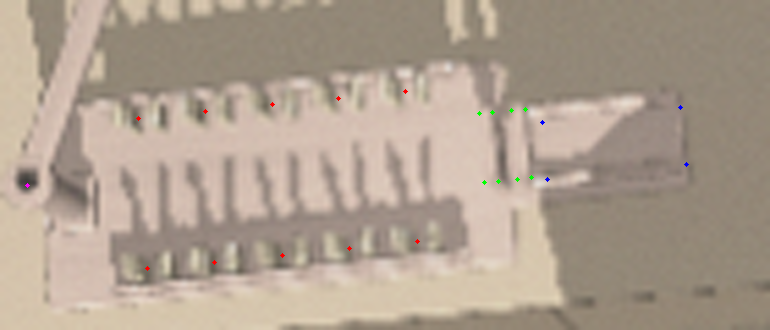

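View pics/ov_side.png

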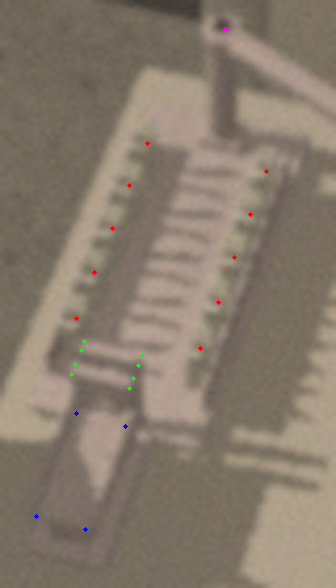

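Run:
```python
from h import *
im=cv2.imread('pics/top0.png')
a=cv2.resize(im[280:300,190:262],None,fx=11,fy=11,interpolation=cv2.INTER_NEAREST)
b=cv2.resize(im[308:324,190:266],(a.shape[1],int(16*11*72/76)),interpolation=cv2.INTER_NEAREST)
cv2.imwrite('pics/z1.png',np.vstack([a,b]))
im=cv2.imread('pics/side0.png')
cv2.imwrite('pics/z2.png',cv2.resize(im[110:185,265:325],None,fx=8,fy=8,interpolation=cv2.INTER_NEAREST))
for n in('top','side'):
  print(n)
  for x in(-.045,.045): print([tuple(np.round(pix(n,car(x,y/1e3,.055)),1)) for y in(-50,-10,30,70,110)])
```

```text
top
[(np.float64(255.2), np.float64(313.3)), (np.float64(242.9), np.float64(314.6)), (np.float64(230.6), np.float64(315.8)), (np.float64(218.3), np.float64(317.0)), (np.float64(206.0), np.float64(318.3))]
[(np.float64(253.1), np.float64(285.9)), (np.float64(240.9), np.float64(287.1)), (np.float64(228.7), np.float64(288.4)), (np.float64(216.6), np.float64(289.6)), (np.float64(204.4), np.float64(290.8))]
side
[(np.float64(272.5), np.float64(159.2)), (np.float64(276.9), np.float64(148.4)), (np.float64(281.2), np.float64(137.9)), (np.float64(285.4), np.float64(127.6)), (np.float64(289.5), np.float64(117.5))]
[(np.float64(302.3), np.float64(166.6)), (np.float64(306.4), np.float64(155.6)), (np.float64(310.4), np.float64(144.9)), (np.float64(314.3), np.float64(134.4)), (np.float64(318.1), np.float64(124.2))]
```

View pics/z1.png

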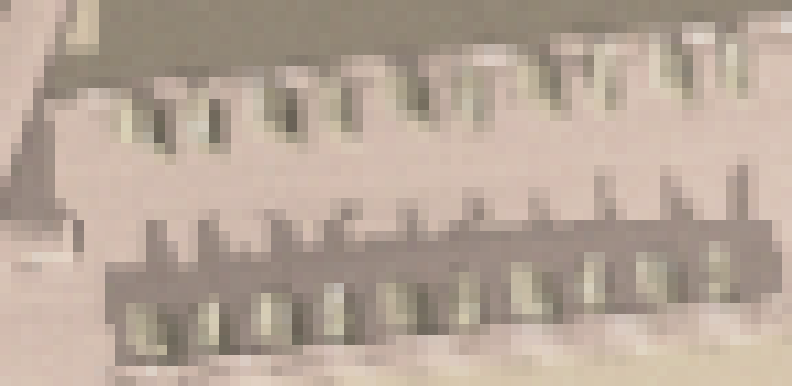

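View pics/z2.png

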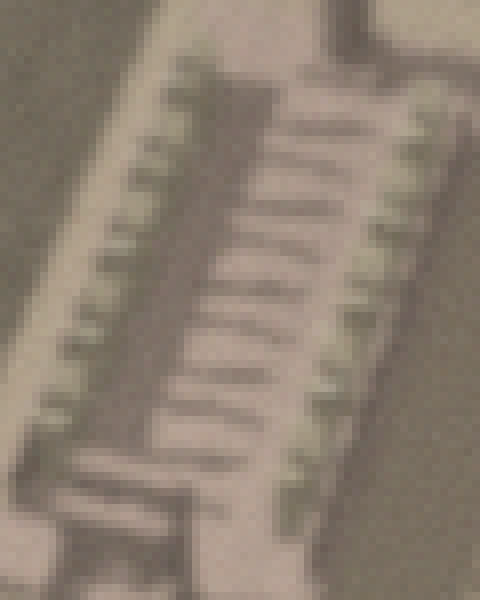

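Run:
```python
from h import *
np.set_printoptions(precision=1,suppress=True,linewidth=150)
for n in ('top','side'):
    C=[]
    for i in range(4):
        im,d=ctrl.camera(n); C.append(cloud(n,d).reshape(-1,3))
    r=np.vstack(C)
    c,s=np.cos(CY),np.sin(CY); q=(r[:,:2]-CO)@np.array([[c,-s],[s,c]])*1000; z=r[:,2]*1000
    for lo,hi in((57,64),(50,57),(43,50)):
      for sg in(-1,1):
        m=(abs(q[:,0]*sg-45)<7)&(z>lo)&(z<hi)&(q[:,1]>-75)&(q[:,1]<135);y=np.sort(q[m,1])
        g=np.split(y,np.where(np.diff(y)>4)[0]+1); print(n,lo,sg,[(round(k.mean(),1),round(np.ptp(k)),len(k)) for k in g if len(k)>3])
```

```text
top 57 -1 [(np.float64(-61.3), 4, 15), (np.float64(-38.9), 7, 16), (np.float64(-20.4), 4, 12), (np.float64(-0.2), 7, 13), (np.float64(17.2), 3, 13), (np.float64(38.4), 7, 23), (np.float64(57.4), 4, 10), (np.float64(77.1), 8, 14), (np.float64(98.0), 4, 17), (np.float64(118.9), 10, 23)]
top 57 1 [(np.float64(-59.6), 4, 10), (np.float64(-38.9), 7, 19), (np.float64(-20.2), 4, 14), (np.float64(1.0), 5, 15), (np.float64(20.2), 5, 19), (np.float64(39.8), 6, 11), (np.float64(57.1), 7, 22), (np.float64(78.8), 8, 16), (np.float64(98.5), 4, 10), (np.float64(118.5), 7, 16)]
top 50 -1 [(np.float64(-40.7), 7, 12), (np.float64(-17.4), 4, 10), (np.float64(-0.4), 7, 21), (np.float64(17.6), 4, 8), (np.float64(35.9), 10, 17), (np.float64(60.4), 5, 13), (np.float64(77.1), 7, 19), (np.float64(98.5), 4, 9), (np.float64(116.7), 10, 20)]
top 50 1 [(np.float64(-57.3), 4, 16), (np.float64(-40.8), 7, 19), (np.float64(-17.9), 5, 15), (np.float64(-0.5), 7, 18), (np.float64(21.4), 4, 12), (np.float64(38.9), 6, 15), (np.float64(76.9), 9, 29), (np.float64(100.2), 4, 9), (np.float64(117.0), 9, 22)]
top 43 -1 [(np.fl
[... 1554 characters left out ...]
 15, 37), (np.float64(58.5), 10, 15), (np.float64(77.9), 13, 35), (np.float64(100.1), 6, 15), (np.float64(119.5), 13, 36)]
side 43 -1 [(np.float64(-61.2), 6, 19), (np.float64(-44.4), 11, 30), (np.float64(-21.3), 8, 19), (np.float64(-5.0), 13, 26), (np.float64(18.6), 7, 23), (np.float64(36.0), 8, 24), (np.float64(59.1), 7, 19), (np.float64(75.2), 10, 26), (np.float64(99.2), 10, 19), (np.float64(116.6), 8, 22)]
side 43 1 [(np.float64(-60.2), 6, 31), (np.float64(-43.0), 12, 31), (np.float64(-20.5), 8, 23), (np.float64(-3.7), 9, 26), (np.float64(19.9), 13, 24), (np.float64(36.3), 10, 25), (np.float64(59.1), 7, 21), (np.float64(75.8), 6, 19), (np.float64(99.7), 8, 26), (np.float64(118.0), 8, 22)]
```

```bash
sed -i 's/CO=.*;CY/CO=np.array([.4225,.2577]);CY/' h.py
python3 - <<'E'
from h import *
np.set_printoptions(precision=1,suppress=True,linewidth=150)
RO=np.array([.4504,-.1962]);RY=.122
for n in ('top','side'):
    r=np.vstack([cloud(n,ctrl.camera(n)[1]).reshape(-1,3) for i in range(4)])
    c,s=np.cos(RY),np.sin(RY); q=(r[:,:2]-RO)@np.array([[c,-s],[s,c]])*1000; z=r[:,2]*1000
    m=(abs(q[:,0])<75)&(abs(q[:,1])<170)&(z>-10)&(z<120);q=q[m];z=z[m]
    print(n,'zmax',np.percentile(z,[99,99.9]))
    H=np.zeros((360*2,160*2),np.uint8);o=np.argsort(z)
    for (a,b),c in zip(q[o],z[o]): cv2.circle(H,(int((a+80)*2),int((180-b)*2)),1,int(np.clip(c*2+30,0,255)),-1)
    cv2.imwrite(f'pics/rk_{n}.png',cv2.resize(cv2.applyColorMap(H,cv2.COLORMAP_JET),None,fx=.82,fy=.82))
    t=z>82;y=q[t,1];o=np.argsort(y);y=y[o];x=q[t,0][o];zz=z[t][o]
    for g in np.split(np.arange(len(y)),np.where(np.diff(y)>8)[0]+1):
        if len(g)>20: print(len(g),'y',y[g].mean(),'x',np.percentile(x[g],[1,50,99]),'z',np.percentile(zz[g],95),'slope',np.polyfit(x[g],y[g],1)[0], np.ptp(y[g]))
a=cv2.imread('pics/rk_top.png');b=cv2.imread('pics/rk_side.png');cv2.imwrite('pics/rk.png',np.hstack([a,b]))
E
```

```text
top zmax [ 98.6 103.2]
412 y -78.30684645210306 x [-46.5   1.3  51.3] z 99.25566776702799 slope 0.003986688361763141 15.424718612333947
435 y -28.225028073506127 x [-48.8  -1.4  48.4] z 100.32079569943971 slope 0.0054810054585196916 16.09782842914572
452 y 21.773748159039098 x [-54.4  -4.9  45. ] z 99.46624247724226 slope 0.007422386396467807 17.057889438331205
456 y 71.67512518526898 x [-46.8  -0.1  50.2] z 99.8748333262246 slope 0.006358566110239709 14.928619235673104
461 y 121.53692864344319 x [-48.9  -0.7  49.2] z 99.41054854152642 slope 0.002536966294850584 16.230210097133735
side zmax [96.9 99.8]
979 y -80.47476276771523 x [-48.4   1.4  47.9] z 97.16847192981642 slope -0.0032745148303320363 18.931910899619524
996 y -30.79764385768076 x [-49.6  -0.4  46.7] z 97.13423364756069 slope 9.508334398866146e-06 19.62386169722872
969 y 19.276685132954782 x [-55.1  -6.2  41.9] z 96.59605640921701 slope 0.01019895146086406 24.116765181556744
972 y 69.10113868889967 x [-51.5  -1.3  47.6] z 97.32016673944229 slope 0.004761633656553936 20.949086557077415
932 y 119.05165687889911 x [-50.8  -2.2  46.9] z 97.18060026426096 slope 0.0070232542016841 20.142594514566326
```

View pics/rk.png

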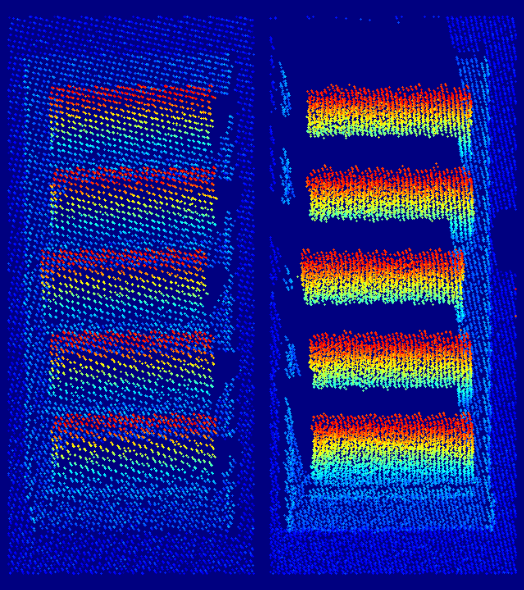

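Run:
```python
from h import *
np.set_printoptions(precision=2,suppress=True,linewidth=150)
RO=np.array([.4504,-.1962]);RY=.125
for n in ('top','side'):
    r=np.vstack([cloud(n,ctrl.camera(n)[1]).reshape(-1,3) for i in range(4)])
    c,s=np.cos(RY),np.sin(RY); q=(r[:,:2]-RO)@np.array([[c,-s],[s,c]])*1000; z=r[:,2]*1000
    for k,yc in enumerate((-100,-50,0,50,100)):
        m=(abs(q[:,0])<45)&(z>55)&(z<86)&(abs(q[:,1]-yc-(z-20)*.46)<16)
        A=np.c_[q[m,0],z[m]-70,np.ones(m.sum())]
        w=np.linalg.lstsq(A,q[m,1],rcond=None)[0]
        mm=(abs(q[:,0])<60)&(z>70)&(z<97)&(abs(q[:,1]-yc-(z-20)*.46)<16)
        print(n,k,m.sum(),'slope',w[0],'lean deg',np.degrees(np.arctan(w[1])),'y@z70',w[2],'rel',w[2]-yc,'x c',np.mean(np.percentile(q[mm,0],[.5,99.5])),np.ptp(np.percentile(q[mm,0],[.5,99.5])))
```

```text
top 0 225 slope 0.007424988920077261 lean deg 24.266658275394608 y@z70 -90.04634292281315 rel 9.953657077186847 x c 1.1680703410697468 99.95771614027029
top 1 257 slope 0.0052132132309886505 lean deg 25.089319192486016 y@z70 -39.91317423814956 rel 10.086825761850442 x c -0.015450757811539262 98.01166709255313
top 2 307 slope 0.002963354531689022 lean deg 25.41814582096622 y@z70 10.218291332652996 rel 10.218291332652996 x c -4.545732058417222 100.03783568758901
top 3 318 slope 0.012576247574923772 lean deg 23.661649779366563 y@z70 60.210228244210214 rel 10.210228244210214 x c 1.5352867199210785 99.41279372273624
top 4 349 slope -0.0013087214169763114 lean deg 23.87597753353921 y@z70 110.236466967499 rel 10.236466967498998 x c 0.6355908009650477 98.496092880166
side 0 1086 slope -0.017325119128255496 lean deg 20.701930646824433 y@z70 -89.66248481102305 rel 10.337515188976951 x c -0.5455493405101315 97.0189575864843
side 1 1132 slope -0.0004107107445313968 lean deg 22.81406929561892 y@z70 -40.124364561988266 rel 9.875635438011734 x c -1.6546265700078138 97.30407055834117
side 2 1120 slope 0.010962075395237738 lean deg 22.9564569078622 y@z70 10.224372421501043 rel 10.224372421501043 x c -6.495742462963268 97.72582431770942
side 3 1085 slope 0.0009379628943235351 lean deg 23.030027001259473 y@z70 60.17380006591224 rel 10.17380006591224 x c -2.047840541309018 100.20973627983881
side 4 1077 slope -0.0006727509466214562 lean deg 22.647299695566563 y@z70 110.34084623943937 rel 10.340846239439372 x c -1.6380272173668224 98.50236869609552
```

```bash
cat >> h.py <<'E'
from scipy.spatial.transform import Rotation as Ro
RO=np.array([.4504,-.1962]);RY=.125
def rack(x,y,z):
    c,s=np.cos(RY),np.sin(RY);return np.array([RO[0]+c*x-s*y,RO[1]+s*x+c*y,z])
def down(yaw,tilt=0):
    # tool x down (tilted: towards local -y), tool y ~ local -y
    s,c=np.sin(tilt),np.cos(tilt)
    L=np.array([[0,0,-1.],[-s,-c,0],[-c,s,0]])
    return Ro.from_euler('z',yaw).as_matrix()@L
def plan(tp,tR,n=None,vmax=3.0,q=.05,qa=.01,first_shift=True,cur=None):
    o=ctrl.get_obs();p=np.array(o['tcp_pos']);R=np.array(o['tcp_rot'])
    rv=Ro.from_matrix(R.T@tR).as_rotvec();d=tp-p
    if n is None:n=int(max(1,np.ceil(np.linalg.norm(d)*100/vmax),np.ceil(np.linalg.norm(rv)/.11)))
    rows=[];P=p.copy();Q=R.copy()
    for i in range(n):
        w=Ro.from_matrix(Q.T@tR).as_rotvec()/(n-i);w=np.round(w/qa)*qa
        s=Q.T@((tp-P)/(n-i))*100;s=np.round(s/q)*q
        P=P+Q@s/100;Q=Q@Ro.from_rotvec(w).as_matrix()
        rows.append([[round(float(v)+0.,2) for v in s],[round(float(v)+0.,3) for v in w]])
    import json
    for i in range(0,n,8): print(json.dumps(rows[i:i+8]))
    print('d',np.round(d,4),'ang',round(float(np.linalg.norm(rv)),3),'err',np.round(P-tp,4),'t',o['clock'],'F',np.round(o['force'],1),'gw',round(o['grip_width'],4))
def rk_tcp(k,up=0,x=0,below=.031):
    # TCP for cassette k at rack, grasp; up = retreat along cassette
    yc=-.1+.05*k;t=np.radians(25);top=(yc+.0146+(.0933-.070)*np.tan(t),.0933)
    L=up-below
    return rack(x,top[0]+L*np.sin(t),top[1]+L*np.cos(t)),down(RY,t)
E
python3 - <<'E'
from h import *
for n in('top','side'):
    r=cloud(n,np.load(f'pics/{n}0.npy')).reshape(-1,3)
    for a,b in((-.8,-.6),(-.6,-.4),(-.4,-.05),(-.05,.05),(.05,.5)):
        m=(r[:,0]>.3)&(r[:,0]<.6)&(r[:,1]>a)&(r[:,1]<b);
        if m.any(): print(n,a,b,np.percentile(r[m,2],99.9),'>.1: xmin', r[m&(r[:,2]>.1),0].min() if (m&(r[:,2]>.1)).any() else '')
print(rk_tcp(4,.1),rk_tcp(4,0))
plan(*rk_tcp(4,.12))
E
```

```text
top -0.8 -0.6 0.6043968852661762 >.1: xmin 0.30025784285672985
top -0.6 -0.4 0.6211875869525133 >.1: xmin 0.3000220135279308
top -0.4 -0.05 0.16475938660862358 >.1: xmin 0.3962993767570825
top -0.05 0.05 0.16430016565169173 >.1: xmin 0.5270377726206268
top 0.05 0.5 0.16508752961208437 >.1: xmin 0.40631522938874687
side -0.8 -0.6 0.6059695603578162 >.1: xmin 0.30002193630593316
side -0.6 -0.4 0.6201594376939206 >.1: xmin 0.300011944824656
side -0.4 -0.05 0.16188122420801637 >.1: xmin 0.4114109782868125
side -0.05 0.05 0.16129232206611258 >.1: xmin 0.5249203817102627
side 0.05 0.5 0.16326818465157075 >.1: xmin 0.4029143767838796
(array([ 0.43112209, -0.04278081,  0.15583524]), array([[ 0.05268982,  0.11299368, -0.99219767],
       [-0.41932085, -0.89923647, -0.12467473],
       [-0.90630779,  0.42261826,  0.        ]])) (array([ 0.43639107, -0.0847129 ,  0.06520446]), array([[ 0.05268982,  0.11299368, -0.99219767],
       [-0.41932085, -0.89923647, -0.12467473],
       [-0.90630779,  0.42261826,  0.        ]]))
[[[0.25, -2.3, -1.85], [0.02, 0.0, 0.02]], [[0.2, -2.35, -1.85], [0.02, 0.0
[... 185 characters left out ...]
2.5, -1.65], [0.02, 0.0, 0.02]], [[-0.1, -2.5, -1.6], [0.01, 0.0, 0.02]]]
[[[-0.15, -2.5, -1.6], [0.02, -0.01, 0.02]], [[-0.2, -2.55, -1.55], [0.01, 0.0, 0.02]], [[-0.25, -2.55, -1.5], [0.02, -0.01, 0.02]], [[-0.35, -2.6, -1.45], [0.01, 0.0, 0.02]], [[-0.4, -2.6, -1.4], [0.02, -0.01, 0.02]], [[-0.45, -2.6, -1.35], [0.01, 0.0, 0.03]], [[-0.5, -2.6, -1.35], [0.02, -0.01, 0.02]], [[-0.6, -2.65, -1.3], [0.01, 0.0, 0.03]]]
[[[-0.65, -2.6, -1.25], [0.02, -0.01, 0.02]], [[-0.75, -2.65, -1.2], [0.01, 0.0, 0.03]], [[-0.8, -2.65, -1.15], [0.02, -0.01, 0.02]], [[-0.9, -2.6, -1.15], [0.01, 0.0, 0.03]]]
d [ 0.1439  0.577  -0.0487] ang 0.535 err [ 0.0002 -0.      0.0002] t 1.3 F [ 0.  -0.6 -0.7] gw 0.0876
```

Request:
apply_moves(increments=[[[-2,0,0],[0,0,0]],[[-3,0,0],[0,0,0]],[[-3,0,0],[0,0,0]],[[-3,0,0],[0,0,0]]], grip=0.38)

```text
clock: 1.63
tcp_pos: [0.286, -0.6111, 0.3338]
tcp_rot: [[-0.0, 0.424, -0.906], [0.001, -0.906, -0.424], [-1.0, -0.001, 0.0]]
force: [1.1, -0.1, 0.8]
grip_width: 0.0645
```

Run:
```python
from h import *
p,R=rk_tcp(4,.12); p[2]=.28
plan(p,R)
```

```text
[[[0.25, -2.3, -1.85], [0.02, 0.0, 0.02]], [[0.2, -2.35, -1.85], [0.02, 0.0, 0.02]], [[0.2, -2.4, -1.8], [0.01, 0.0, 0.02]], [[0.15, -2.4, -1.75], [0.02, 0.0, 0.02]], [[0.1, -2.45, -1.7], [0.01, 0.0, 0.02]], [[0.05, -2.45, -1.7], [0.01, 0.0, 0.02]], [[0.0, -2.5, -1.65], [0.02, 0.0, 0.02]], [[-0.05, -2.5, -1.6], [0.01, 0.0, 0.02]]]
[[[-0.15, -2.55, -1.6], [0.02, -0.01, 0.02]], [[-0.2, -2.55, -1.55], [0.01, 0.0, 0.02]], [[-0.25, -2.55, -1.5], [0.02, -0.01, 0.02]], [[-0.3, -2.6, -1.45], [0.01, 0.0, 0.02]], [[-0.35, -2.6, -1.4], [0.02, -0.01, 0.02]], [[-0.4, -2.6, -1.35], [0.01, 0.0, 0.03]], [[-0.5, -2.6, -1.35], [0.02, -0.01, 0.02]], [[-0.55, -2.65, -1.3], [0.01, 0.0, 0.03]]]
[[[-0.65, -2.65, -1.25], [0.02, -0.01, 0.02]], [[-0.75, -2.65, -1.2], [0.01, 0.0, 0.03]], [[-0.8, -2.6, -1.2], [0.02, -0.01, 0.02]], [[-0.85, -2.6, -1.1], [0.01, 0.0, 0.03]]]
d [ 0.1441  0.5767 -0.0538] ang 0.536 err [ 0.0001 -0.0002  0.0001] t 1.6333 F [ 1.1 -0.1  0.8] gw 0.0645
```

Request:
apply_moves(increments=[[[0.2,-2.3,-1.8],[0.02,0,0.02]],[[0.2,-2.4,-1.8],[0.02,0,0.02]],[[0.2,-2.4,-1.8],[0.01,0,0.02]],[[0.1,-2.4,-1.8],[0.02,0,0.02]],[[0.1,-2.5,-1.7],[0.01,0,0.02]],[[0,-2.5,-1.7],[0.01,0,0.02]],[[0,-2.5,-1.6],[0.02,0,0.02]],[[0,-2.5,-1.6],[0.01,0,0.02]]])

```text
clock: 2.3
tcp_pos: [0.3424, -0.3784, 0.3114]
tcp_rot: [[0.059, 0.306, -0.95], [-0.15, -0.938, -0.312], [-0.987, 0.161, -0.009]]
force: [1.8, 0.0, -0.7]
grip_width: 0.0336
```

Request:
apply_moves(increments=[[[-0.1,-2.6,-1.6],[0.02,-0.01,0.02]],[[-0.2,-2.6,-1.5],[0.01,0,0.02]],[[-0.2,-2.6,-1.5],[0.02,-0.01,0.02]],[[-0.3,-2.6,-1.4],[0.01,0,0.02]],[[-0.4,-2.6,-1.4],[0.02,-0.01,0.02]],[[-0.4,-2.6,-1.4],[0.01,0,0.03]],[[-0.5,-2.6,-1.3],[0.02,-0.01,0.02]],[[-0.5,-2.6,-1.3],[0.01,0,0.03]]])

```text
clock: 2.97
tcp_pos: [0.3991, -0.1475, 0.2892]
tcp_rot: [[0.064, 0.179, -0.982], [-0.329, -0.925, -0.19], [-0.942, 0.335, -0.0]]
force: [0.3, -0.1, -1.3]
grip_width: 0.0332
```

Run:
```python
from h import *
p,R=rk_tcp(4,.10)
plan(p,R)
```

```text
[[[1.55, -2.25, -0.85], [0.01, 0.0, 0.02]], [[1.5, -2.3, -0.85], [0.01, -0.01, 0.01]], [[1.5, -2.35, -0.8], [0.01, 0.0, 0.02]], [[1.45, -2.35, -0.8], [0.01, -0.01, 0.01]], [[1.4, -2.4, -0.8], [0.01, 0.0, 0.02]], [[1.3, -2.4, -0.75], [0.01, -0.01, 0.01]]]
d [ 0.032   0.1047 -0.1334] ang 0.115 err [-0.0002 -0.      0.0002] t 2.9667 F [ 0.3 -0.1 -1.3] gw 0.0332
```

Request:
apply_moves(increments=[[[1.5,-2.3,-0.8],[0.01,0,0.02]],[[1.5,-2.3,-0.8],[0.01,-0.01,0.01]],[[1.5,-2.3,-0.8],[0.01,0,0.02]],[[1.4,-2.4,-0.8],[0.01,-0.01,0.01]],[[1.4,-2.4,-0.8],[0.01,0,0.02]],[[1.4,-2.4,-0.8],[0.01,-0.01,0.01]],[[0,0,0],[0,0,0]]])

```text
clock: 3.55
tcp_pos: [0.4291, -0.0399, 0.1518]
tcp_rot: [[0.043, 0.123, -0.991], [-0.412, -0.902, -0.13], [-0.91, 0.414, 0.011]]
force: [0.5, 0.7, -0.6]
grip_width: 0.0334
```

Run:
```python
from h import *
plan(*rk_tcp(4,.0),vmax=1.5)
shot('side','s1')
im=cv2.imread('pics/s1.png');cv2.imwrite('pics/s1c.png',cv2.resize(im[180:360,180:330],None,fx=3.3,fy=3.3))
```

```text
[[[1.4, 0.1, -0.05], [0.0, 0.0, 0.0]], [[1.4, 0.05, -0.05], [0.0, 0.0, 0.0]], [[1.4, 0.1, -0.05], [0.0, 0.0, 0.0]], [[1.4, 0.05, 0.0], [0.0, 0.0, 0.0]], [[1.4, 0.1, -0.05], [0.0, 0.0, 0.0]], [[1.4, 0.05, 0.0], [0.0, 0.0, 0.0]], [[1.35, 0.1, -0.05], [0.01, 0.01, 0.01]]]
d [ 0.0073 -0.0448 -0.0866] ang 0.016 err [ 0.0001 -0.      0.0001] t 3.55 F [ 0.5  0.7 -0.6] gw 0.0334
```

View pics/s1c.png

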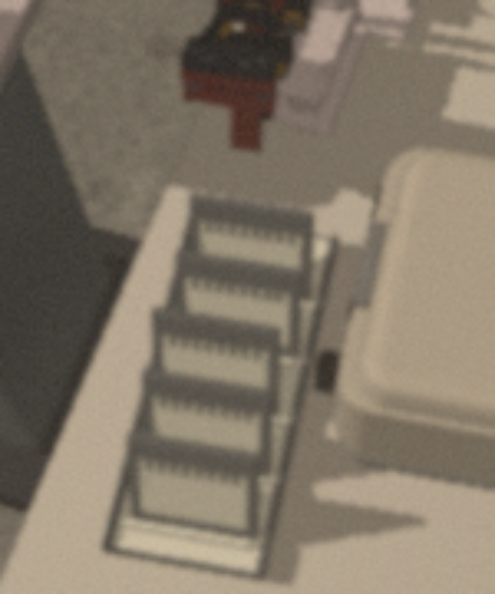

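The picture shows the fingers (247,130 in the crop) held just above and behind the far cassette. All five cassettes are still in the rack. I'll descend and grip.

Request:
apply_moves(increments=[[[1.4,0.1,0],[0.01,0.01,0.01]],[[1.4,0.1,0],[0,0,0]],[[1.4,0.1,0],[0,0,0]],[[1.4,0.1,0],[0,0,0]],[[1.4,0,0],[0,0,0]],[[1.4,0.1,-0.1],[0,0,0]],[[1.3,0,-0.1],[0,0,0]],[[0,0,0],[0,0,0]]])

```text
clock: 4.27
tcp_pos: [0.4368, -0.0912, 0.0697]
tcp_rot: [[0.055, 0.104, -0.993], [-0.423, -0.898, -0.117], [-0.904, 0.427, -0.005]]
force: [0.5, 0.6, -0.6]
grip_width: 0.0335
```

Run:
```python
from h import *
plan(*rk_tcp(4,.0),vmax=1.5,q=.01)
```

```text
[[[0.13, -0.78, -0.03], [-0.01, 0.0, 0.0]]]
d [-0.0004  0.0065 -0.0045] ang 0.011 err [-0.  0. -0.] t 4.2667 F [ 0.5  0.6 -0.6] gw 0.0335
```

Request:
apply_moves(increments=[[[0.1,-0.7,0],[-0.01,0,0]],[[0,0,0],[0,0,0]],[[0,0,0],[0,0,0]]])

```text
clock: 4.52
tcp_pos: [0.4374, -0.0821, 0.0668]
tcp_rot: [[0.059, 0.116, -0.991], [-0.422, -0.897, -0.13], [-0.905, 0.426, -0.004]]
force: [0.3, -0.6, 0.2]
grip_width: 0.0335
```

Run:
```python
from h import *
plan(*rk_tcp(4,.0),vmax=1.5,q=.01)
```

```text
[[[0.25, 0.16, 0.13], [0.0, -0.01, 0.0]]]
d [-0.001  -0.0026 -0.0016] ang 0.008 err [ 0. -0. -0.] t 4.5167 F [ 0.3 -0.6  0.2] gw 0.0335
```

Request:
apply_moves(increments=[[[0.2,0.15,0.1],[0,0,0]],[[0,0,0],[0,0,0]],[[0,0,0],[0,0,0]]])

```text
clock: 4.77
tcp_pos: [0.4361, -0.0851, 0.065]
tcp_rot: [[0.057, 0.116, -0.992], [-0.422, -0.897, -0.129], [-0.905, 0.426, -0.003]]
force: [-0.6, -0.5, 0.1]
grip_width: 0.0331
```

Request:
apply_moves(increments=[[[0,0,0],[0,0,0]],[[0,0,0],[0,0,0]],[[0,0,0],[0,0,0]],[[0,0,0],[0,0,0]],[[0,0,0],[0,0,0]]], grip=0, grip_force=20)

```text
clock: 5.18
tcp_pos: [0.4361, -0.0851, 0.0647]
tcp_rot: [[0.057, 0.116, -0.992], [-0.422, -0.897, -0.129], [-0.905, 0.426, -0.002]]
force: [-1.1, -0.3, 0.5]
grip_width: 0.0077
```

Run:
```python
from h import *
plan(*rk_tcp(4,.0),vmax=1.5,q=.01)
```

```text
[[[-0.06, -0.01, -0.03], [0.0, 0.0, 0.0]]]
d [0.0003 0.0003 0.0005] ang 0.006 err [-0.0001  0.     -0.    ] t 5.1833 F [-1.1 -0.3  0.5] gw 0.0077
```

Request:
apply_moves(increments=[[[-1,0,0],[0,0,0]],[[-2,0,0],[0,0,0]],[[-2,0,0],[0,0,0]],[[-2,0,0],[0,0,0]],[[-2,0,0],[0,0,0]],[[-2,0,0],[0,0,0]],[[-2,0,0],[0,0,0]],[[-1,0,0],[0,0,0]]])

```text
clock: 5.85
tcp_pos: [0.4287, -0.0246, 0.1931]
tcp_rot: [[0.06, 0.116, -0.991], [-0.421, -0.898, -0.131], [-0.905, 0.425, -0.005]]
force: [1.0, 0.6, -0.6]
grip_width: 0.0077
```

```bash
cat >> h.py <<'E'
def sl_tcp(k,up=0,below=.031,dx=0,dy=0):
    return car(dx,-.05+.04*k+dy,.014+.090-below+up),down(CY)
E
python3 - <<'E'
from h import *
plan(*sl_tcp(0,.12))
E
```

```text
[[[-1.25, -2.6, -0.3], [0.01, 0.0, -0.05]], [[-1.1, -2.7, -0.3], [0.02, 0.0, -0.06]], [[-0.95, -2.75, -0.25], [0.01, -0.01, -0.05]], [[-0.8, -2.8, -0.2], [0.02, 0.0, -0.06]], [[-0.6, -2.8, -0.15], [0.01, -0.01, -0.05]], [[-0.5, -2.85, -0.1], [0.02, 0.0, -0.06]], [[-0.3, -2.9, 0.0], [0.01, -0.01, -0.05]], [[-0.15, -2.9, 0.0], [0.02, 0.0, -0.06]]]
d [-5.600e-03  2.323e-01 -1.000e-04] ang 0.455 err [-0.0002  0.0001  0.    ] t 5.85 F [ 1.   0.6 -0.6] gw 0.0077
```

Request:
apply_moves(increments=[[[-1.2,-2.6,-0.8],[0.01,0,-0.05]],[[-1.1,-2.7,-0.6],[0.02,0,-0.06]],[[-1.0,-2.7,-0.4],[0.01,-0.01,-0.05]],[[-0.8,-2.8,-0.2],[0.02,0,-0.06]],[[-0.6,-2.8,0],[0.01,-0.01,-0.05]],[[-0.5,-2.8,0.2],[0.02,0,-0.06]],[[-0.3,-2.9,0.2],[0.01,-0.01,-0.05]],[[-0.2,-2.9,0.3],[0.02,0,-0.06]]])

```text
clock: 6.52
tcp_pos: [0.4225, 0.2074, 0.1915]
tcp_rot: [[-0.003, 0.007, -1.0], [0.003, -1.0, -0.007], [-1.0, -0.003, 0.003]]
force: [-0.6, 0.3, -1.4]
grip_width: 0.0078
```

Request:
apply_moves(increments=[[[0,0,0],[0,0,0]],[[0,0,0],[0,0,0]]])

```text
clock: 6.68
tcp_pos: [0.4223, 0.2059, 0.1914]
tcp_rot: [[-0.003, 0.009, -1.0], [-0.0, -1.0, -0.009], [-1.0, 0.0, 0.003]]
force: [-0.7, -0.9, -1.5]
grip_width: 0.0078
```

Run:
```python
from h import *
plan(*sl_tcp(0,.06),vmax=2,q=.01)
```

```text
[[[1.95, -0.06, -0.03], [0.0, 0.0, 0.0]], [[1.95, -0.06, -0.03], [0.0, 0.0, 0.0]], [[1.94, -0.06, -0.04], [0.0, 0.0, 0.0]]]
d [ 0.0008  0.0018 -0.0584] ang 0.004 err [0. 0. 0.] t 6.6833 F [-0.7 -0.9 -1.5] gw 0.0078
```

Request:
apply_moves(increments=[[[2,-0.1,0],[0,0,0]],[[2,0,-0.1],[0,0,0]],[[1.8,-0.1,0],[0,0,0]],[[0,0,0],[0,0,0]],[[0,0,0],[0,0,0]]])

```text
clock: 7.1
tcp_pos: [0.4229, 0.207, 0.1332]
tcp_rot: [[-0.004, 0.007, -1.0], [-0.001, -1.0, -0.007], [-1.0, 0.001, 0.004]]
force: [0.4, 0.8, -0.6]
grip_width: 0.008
```

Run:
```python
from h import *
plan(*sl_tcp(0,.0),vmax=1,q=.01)
for n in('side','top'):shot(n,n+'2')
im=cv2.imread('pics/side2.png');cv2.imwrite('pics/s2c.png',cv2.resize(im[90:220,240:340],None,fx=4.5,fy=4.5))
im=cv2.imread('pics/top2.png');cv2.imwrite('pics/t2c.png',cv2.resize(im[240:330,180:320],None,fx=5,fy=5))
```

```text
[[[0.86, -0.01, -0.01], [0.0, 0.0, 0.0]], [[0.86, -0.01, 0.0], [0.0, 0.0, 0.0]], [[0.86, -0.01, -0.01], [0.0, 0.0, 0.0]], [[0.86, -0.01, 0.0], [0.0, 0.0, 0.0]], [[0.86, -0.01, -0.01], [0.0, 0.0, 0.0]], [[0.86, -0.02, 0.0], [0.0, 0.0, 0.0]], [[0.86, -0.01, -0.01], [0.0, 0.0, 0.0]]]
d [ 0.0001  0.0007 -0.0602] ang 0.006 err [ 0. -0.  0.] t 7.1 F [ 0.4  0.8 -0.6] gw 0.008
```

View pics/s2c.png

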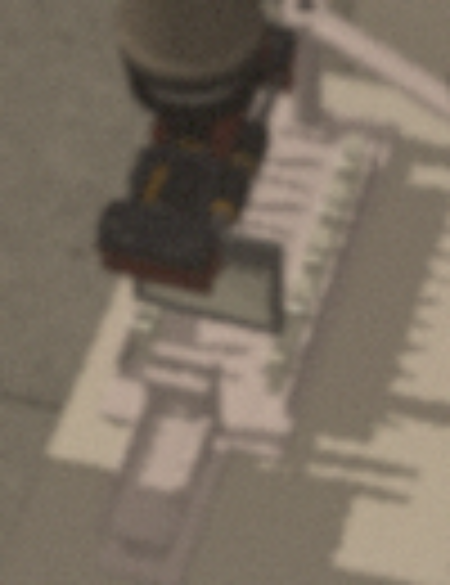

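View pics/t2c.png

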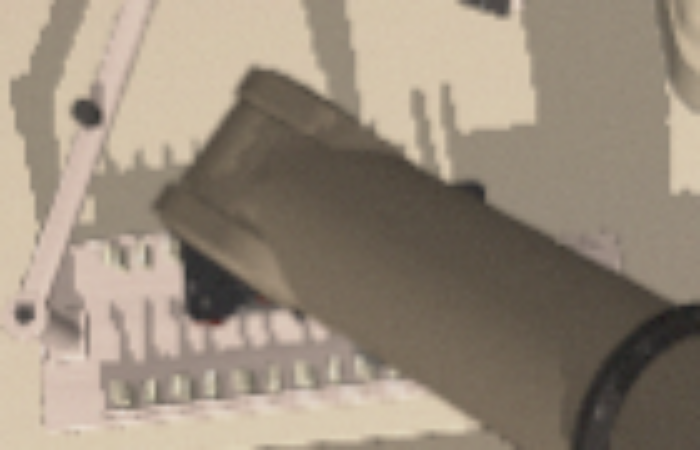

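Run:
```python
from h import *
r=cloud('side',np.load('pics/side2.npy')).reshape(-1,3)
m=(r[:,2]>.085)&(r[:,2]<.12)&(abs(r[:,0]-.44)<.05)&(abs(r[:,1]-.205)<.03)
P=r[m];print(m.sum(),np.median(P,0),np.polyfit(P[:,0]-.44,P[:,1],1),np.percentile(P[:,0],[1,99]),P[:,1].std())
```

```text
155 [0.44198985 0.20328544 0.0976396 ] [0.00804681 0.20334115] [0.39105156 0.47066442] 0.001993399347416527
```

Request:
apply_moves(increments=[[[0.8,0,0],[0,0,0]],[[0.8,0,0],[0,0,0]],[[0.8,0,0],[0,0,0]],[[0.6,0,0],[0,0,0]],[[0,0,0],[0,0,0]]])

```text
clock: 7.62
tcp_pos: [0.4229, 0.2085, 0.1027]
tcp_rot: [[-0.003, 0.008, -1.0], [0.001, -1.0, -0.008], [-1.0, -0.001, 0.003]]
force: [0.2, 0.6, -1.4]
grip_width: 0.0081
```

Request:
apply_moves(increments=[[[0.6,0,0],[0,0,0]],[[0.6,0,0],[0,0,0]],[[0.6,0,0],[0,0,0]],[[0.6,0,0],[0,0,0]],[[0.3,0,0],[0,0,0]],[[0,0,0],[0,0,0]]])

```text
clock: 8.12
tcp_pos: [0.423, 0.2085, 0.0762]
tcp_rot: [[-0.003, 0.008, -1.0], [0.001, -1.0, -0.008], [-1.0, -0.001, 0.003]]
force: [0.2, 1.8, -2.0]
grip_width: 0.0079
```

Request:
apply_moves(increments=[[[0.2,0,0],[0,0,0]],[[0.1,0,0],[0,0,0]],[[0,0,0],[0,0,0]],[[0,0,0],[0,0,0]]])

```text
clock: 8.45
tcp_pos: [0.4235, 0.2085, 0.074]
tcp_rot: [[-0.002, 0.008, -1.0], [0.001, -1.0, -0.008], [-1.0, -0.001, 0.002]]
force: [0.1, 2.5, -1.3]
grip_width: 0.0077
```

Request:
apply_moves(increments=[[[0,0,0],[0,0,0]],[[0,0,0],[0,0,0]],[[0,0,0],[0,0,0]],[[0,0,0],[0,0,0]],[[0,0,0],[0,0,0]]], grip=0.38)

```text
clock: 8.87
tcp_pos: [0.4234, 0.2082, 0.074]
tcp_rot: [[-0.002, 0.007, -1.0], [0.001, -1.0, -0.007], [-1.0, -0.001, 0.002]]
force: [0.2, -0.4, -0.5]
grip_width: 0.033
```

Request:
apply_moves(increments=[[[-1,0,0],[0,0,0]],[[-2,0,0],[0,0,0]],[[-3,0,0],[0,0,0]],[[-3,0,0],[0,0,0]],[[-3,0,0],[0,0,0]],[[0,0,0],[0,0,0]]])

```text
clock: 9.37
tcp_pos: [0.4262, 0.2105, 0.1997]
tcp_rot: [[0.006, 0.008, -1.0], [0.004, -1.0, -0.008], [-1.0, -0.004, -0.006]]
force: [1.0, 0.5, 0.1]
grip_width: 0.0334
```

Run:
```python
from h import *
plan(*rk_tcp(3,.10),vmax=2.9)
```

```text
[[[0.4, 2.75, -0.1], [-0.01, 0.0, 0.04]], [[0.5, 2.75, -0.05], [-0.01, 0.0, 0.04]], [[0.6, 2.7, 0.0], [-0.01, 0.0, 0.04]], [[0.7, 2.7, 0.0], [-0.01, 0.0, 0.04]], [[0.8, 2.65, 0.05], [-0.01, 0.0, 0.04]], [[0.95, 2.65, 0.05], [-0.01, 0.0, 0.04]], [[1.05, 2.6, 0.1], [-0.01, 0.0, 0.04]], [[1.15, 2.55, 0.1], [-0.01, 0.0, 0.04]]]
[[[1.25, 2.5, 0.15], [-0.01, 0.01, 0.04]], [[1.3, 2.4, 0.15], [-0.01, 0.0, 0.04]], [[1.4, 2.4, 0.2], [-0.01, 0.01, 0.04]]]
d [ 0.0112 -0.3029 -0.0439] ang 0.455 err [-0.0001 -0.0002  0.0003] t 9.3667 F [1.  0.5 0.1] gw 0.0334
```

Request:
apply_moves(increments=[[[0.4,2.8,-0.3],[-0.01,0,0.04]],[[0.5,2.8,-0.3],[-0.01,0,0.04]],[[0.6,2.7,-0.1],[-0.01,0,0.04]],[[0.7,2.7,-0.1],[-0.01,0,0.04]],[[0.8,2.6,0.1],[-0.01,0,0.04]],[[0.9,2.6,0.2],[-0.01,0,0.04]],[[1,2.6,0.3],[-0.01,0,0.04]],[[1.1,2.6,0.3],[-0.01,0,0.04]]])

```text
clock: 10.03
tcp_pos: [0.4316, -0.0142, 0.1641]
tcp_rot: [[0.014, 0.087, -0.996], [-0.315, -0.945, -0.087], [-0.949, 0.315, 0.015]]
force: [0.5, -0.0, -0.2]
grip_width: 0.0335
```

Request:
apply_moves(increments=[[[1.2,2.5,0.2],[-0.01,0.01,0.04]],[[1.3,2.4,0.2],[-0.01,0,0.04]],[[1.4,2.4,0.2],[-0.01,0.01,0.04]],[[0,0,0],[0,0,0]],[[0,0,0],[0,0,0]]])

```text
clock: 10.45
tcp_pos: [0.4329, -0.0958, 0.1529]
tcp_rot: [[0.043, 0.112, -0.993], [-0.422, -0.899, -0.12], [-0.906, 0.424, 0.008]]
force: [0.5, -0.2, 1.1]
grip_width: 0.0336
```

```bash
sed -i 's/CO=np.array(\[.4225,.2577\])/CO=np.array([.4225,.2583])/' h.py
python3 - <<'E'
from h import *
for n in('side',):shot(n,n+'3')
im=cv2.imread('pics/side3.png');cv2.imwrite('pics/s3c.png',cv2.resize(im[80:360,200:340],None,fx=2.1,fy=2.1))
plan(*rk_tcp(3,.0),vmax=1.4)
E
```

```text
[[[1.4, 0.0, -0.05], [0.0, 0.0, 0.0]], [[1.4, 0.0, -0.05], [0.0, 0.0, 0.0]], [[1.4, 0.0, -0.05], [0.0, 0.0, 0.0]], [[1.35, 0.0, -0.1], [0.0, 0.0, 0.0]], [[1.4, -0.05, -0.05], [0.0, 0.0, 0.0]], [[1.35, 0.0, -0.1], [0.0, 0.0, 0.0]], [[1.4, -0.05, -0.05], [0.0, 0.01, 0.0]]]
d [ 0.009  -0.0395 -0.088 ] ang 0.008 err [-0.0002  0.0001 -0.0003] t 10.5 F [0.3 0.5 1.2] gw 0.0328
```

View pics/s3c.png

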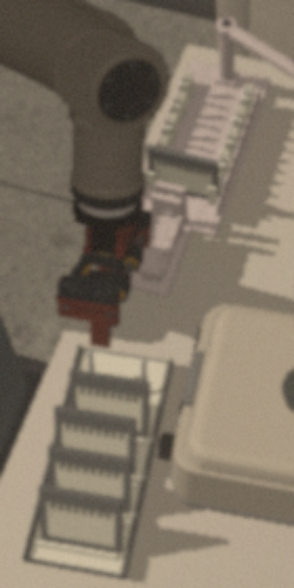

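The first cassette stands upright in slot 0 (185,170 in the crop), and four are left in the rack. Next is cassette k=3.

Request:
apply_moves(increments=[[[1.4,0,-0.1],[0,0,0]],[[1.4,0,0],[0,0,0]],[[1.4,0,-0.1],[0,0,0]],[[1.4,0,0],[0,0,0]],[[1.4,0,-0.1],[0,0,0]],[[1.3,-0.1,-0.1],[0,0.01,0]],[[1.3,0,0],[0,0,0]],[[0,0,0],[0,0,0]]])

```text
clock: 11.17
tcp_pos: [0.4416, -0.1341, 0.0645]
tcp_rot: [[0.053, 0.114, -0.992], [-0.42, -0.899, -0.125], [-0.906, 0.423, -0.0]]
force: [-0.7, -0.1, -0.3]
grip_width: 0.0333
```

Request:
apply_moves(increments=[[[0,0,0],[0,0,0]],[[0,0,0],[0,0,0]]])

```text
clock: 11.33
tcp_pos: [0.4429, -0.1334, 0.0665]
tcp_rot: [[0.056, 0.113, -0.992], [-0.42, -0.899, -0.126], [-0.906, 0.424, -0.003]]
force: [0.3, 0.6, 0.7]
grip_width: 0.0333
```

Run:
```python
from h import *
plan(*rk_tcp(3,.0),vmax=1.4,q=.01)
```

```text
[[[0.15, 0.03, 0.04], [0.0, 0.0, 0.0]]]
d [-0.0002 -0.001  -0.0013] ang 0.004 err [-0.  0.  0.] t 11.3333 F [0.3 0.6 0.7] gw 0.0333
```

Request:
apply_moves(increments=[[[0.15,0,0],[0,0,0]],[[0,0,0],[0,0,0]],[[0,0,0],[0,0,0]],[[0,0,0],[0,0,0]],[[0,0,0],[0,0,0]],[[0,0,0],[0,0,0]]], grip=0)

```text
clock: 11.83
tcp_pos: [0.4423, -0.1349, 0.0646]
tcp_rot: [[0.056, 0.113, -0.992], [-0.421, -0.898, -0.126], [-0.905, 0.424, -0.002]]
force: [0.4, 0.5, 1.1]
grip_width: 0.008
```

Request:
apply_moves(increments=[[[-1,0,0],[0,0,0]],[[-2,0,0],[0,0,0]],[[-2,0,0],[0,0,0]],[[-2,0,0],[0,0,0]],[[-2,0,0],[0,0,0]],[[-2,0,0],[0,0,0]],[[-2,0,0],[0,0,0]],[[-1.5,0,0],[0,0,0]]])

```text
clock: 12.5
tcp_pos: [0.4342, -0.0732, 0.1971]
tcp_rot: [[0.056, 0.113, -0.992], [-0.421, -0.898, -0.126], [-0.906, 0.424, -0.003]]
force: [0.4, 0.4, -0.8]
grip_width: 0.0077
```

Run:
```python
from h import *
plan(*sl_tcp(1,.13),vmax=2.9)
```

```text
[[[-1.2, -2.4, -0.25], [0.01, 0.0, -0.04]], [[-1.1, -2.45, -0.2], [0.01, 0.0, -0.04]], [[-1.0, -2.5, -0.2], [0.01, 0.0, -0.04]], [[-0.85, -2.5, -0.15], [0.01, 0.0, -0.04]], [[-0.8, -2.55, -0.15], [0.01, 0.0, -0.03]], [[-0.7, -2.6, -0.1], [0.01, 0.0, -0.04]], [[-0.6, -2.6, -0.1], [0.01, 0.0, -0.03]], [[-0.5, -2.65, -0.05], [0.01, -0.01, -0.04]]]
[[[-0.4, -2.65, -0.05], [0.01, 0.0, -0.03]], [[-0.35, -2.65, 0.0], [0.01, -0.01, -0.04]], [[-0.2, -2.65, 0.0], [0.01, 0.0, -0.03]], [[-0.15, -2.7, 0.05], [0.01, -0.01, -0.04]]]
d [-0.0116  0.3215  0.0059] ang 0.453 err [-0.0001  0.0001  0.    ] t 12.5 F [ 0.4  0.4 -0.8] gw 0.0077
```

Request:
apply_moves(increments=[[[-1.2,-2.4,-0.5],[0.01,0,-0.04]],[[-1.1,-2.4,-0.5],[0.01,0,-0.04]],[[-1,-2.5,-0.4],[0.01,0,-0.04]],[[-0.9,-2.5,-0.3],[0.01,0,-0.04]],[[-0.8,-2.6,-0.2],[0.01,0,-0.03]],[[-0.7,-2.6,-0.1],[0.01,0,-0.04]],[[-0.6,-2.6,0],[0.01,0,-0.03]],[[-0.5,-2.6,0.1],[0.01,-0.01,-0.04]]])

```text
clock: 13.17
tcp_pos: [0.4325, 0.1425, 0.2005]
tcp_rot: [[0.02, 0.045, -0.999], [-0.135, -0.99, -0.048], [-0.991, 0.135, -0.014]]
force: [-0.7, 0.2, -1.6]
grip_width: 0.0078
```

Request:
apply_moves(increments=[[[-0.4,-2.6,0.1],[0.01,0,-0.03]],[[-0.3,-2.6,0.2],[0.01,-0.01,-0.04]],[[-0.2,-2.7,0.2],[0.01,0,-0.03]],[[-0.2,-2.7,0.2],[0.01,-0.01,-0.04]],[[0,0,0],[0,0,0]],[[0,0,0],[0,0,0]],[[0,0,0],[0,0,0]]])

```text
clock: 13.75
tcp_pos: [0.4226, 0.2464, 0.2019]
tcp_rot: [[-0.003, 0.007, -1.0], [0.002, -1.0, -0.007], [-1.0, -0.002, 0.003]]
force: [-0.4, 0.1, -0.9]
grip_width: 0.0077
```

Run:
```python
from h import *
plan(*sl_tcp(1,.055),vmax=1.6,q=.01)
```

```text
[[[1.48, -0.04, -0.01], [0.0, 0.0, 0.0]], [[1.48, -0.04, -0.01], [0.0, 0.0, 0.0]], [[1.48, -0.03, 0.0], [0.0, 0.0, 0.0]], [[1.48, -0.04, -0.01], [0.0, 0.0, 0.0]], [[1.47, -0.03, 0.0], [0.0, 0.0, 0.0]]]
d [ 0.0001  0.0019 -0.0739] ang 0.006 err [-0. -0.  0.] t 13.75 F [-0.4  0.1 -0.9] gw 0.0077
```

Request:
apply_moves(increments=[[[1.5,0,0],[0,0,0]],[[1.5,-0.1,0],[0,0,0]],[[1.5,0,0],[0,0,0]],[[1.5,-0.1,0],[0,0,0]],[[1.4,0,0],[0,0,0]],[[0,0,0],[0,0,0]],[[0,0,0],[0,0,0]]])

```text
clock: 14.33
tcp_pos: [0.4222, 0.2485, 0.1279]
tcp_rot: [[-0.004, 0.006, -1.0], [0.002, -1.0, -0.006], [-1.0, -0.002, 0.004]]
force: [0.2, -0.1, -0.1]
grip_width: 0.0081
```

Run:
```python
from h import *
plan(*sl_tcp(1,.0),vmax=.9,q=.01)
```

```text
[[[0.78, 0.0, -0.01], [0.0, 0.0, 0.0]], [[0.78, 0.0, -0.01], [0.0, 0.0, 0.0]], [[0.79, 0.01, -0.01], [0.0, 0.0, 0.0]], [[0.78, 0.0, -0.01], [0.0, 0.0, 0.0]], [[0.79, 0.01, -0.01], [0.0, 0.0, 0.0]], [[0.78, 0.0, -0.01], [0.0, 0.0, 0.0]], [[0.79, 0.01, 0.0], [-0.01, 0.0, 0.0]]]
d [ 0.0004 -0.0002 -0.0549] ang 0.007 err [-0. -0. -0.] t 14.3333 F [ 0.2 -0.1 -0.1] gw 0.0081
```

Request:
apply_moves(increments=[[[0.8,0,0],[0,0,0]],[[0.8,0,0],[0,0,0]],[[0.8,0,0],[0,0,0]],[[0.8,0,0],[0,0,0]],[[0,0,0],[0,0,0]]])

```text
clock: 14.75
tcp_pos: [0.4216, 0.249, 0.0947]
tcp_rot: [[-0.005, 0.007, -1.0], [0.002, -1.0, -0.007], [-1.0, -0.002, 0.005]]
force: [-0.5, -0.1, -0.2]
grip_width: 0.008
```

Request:
apply_moves(increments=[[[0.7,0,0],[0,0,0]],[[0.6,0,0],[0,0,0]],[[0.6,0,0],[0,0,0]],[[0.3,0,0],[0,0,0]],[[0,0,0],[0,0,0]],[[0,0,0],[0,0,0]]])

```text
clock: 15.25
tcp_pos: [0.4223, 0.2499, 0.0742]
tcp_rot: [[-0.003, 0.007, -1.0], [0.003, -1.0, -0.007], [-1.0, -0.003, 0.003]]
force: [0.6, 0.4, -0.5]
grip_width: 0.0076
```

Request:
apply_moves(increments=[[[0.1,0,0],[0,0,0]],[[0,0,0],[0,0,0]],[[0,0,0],[0,0,0]]])

```text
clock: 15.5
tcp_pos: [0.4225, 0.2499, 0.0735]
tcp_rot: [[-0.002, 0.007, -1.0], [0.003, -1.0, -0.007], [-1.0, -0.003, 0.002]]
force: [-0.3, 0.9, -0.5]
grip_width: 0.008
```

Request:
apply_moves(increments=[[[0,0,0],[0,0,0]],[[0,0,0],[0,0,0]],[[0,0,0],[0,0,0]],[[0,0,0],[0,0,0]],[[0,0,0],[0,0,0]]], grip=0.38)

```text
clock: 15.92
tcp_pos: [0.4224, 0.2499, 0.0734]
tcp_rot: [[-0.002, 0.007, -1.0], [0.003, -1.0, -0.007], [-1.0, -0.003, 0.002]]
force: [0.8, 0.7, -0.6]
grip_width: 0.0327
```

Request:
apply_moves(increments=[[[-1,0,0],[0,0,0]],[[-2,0,0],[0,0,0]],[[-3,0,0],[0,0,0]],[[-3,0,0],[0,0,0]],[[-3,0,0],[0,0,0]],[[0,0,0],[0,0,0]]])

```text
clock: 16.42
tcp_pos: [0.425, 0.252, 0.1993]
tcp_rot: [[0.005, 0.007, -1.0], [0.007, -1.0, -0.007], [-1.0, -0.007, -0.005]]
force: [0.5, 1.4, -1.0]
grip_width: 0.0334
```

Run:
```python
from h import *
plan(*rk_tcp(2,.10,x=-.0055),vmax=2.9)
```

```text
[[[0.3, 2.8, -0.05], [-0.01, 0.0, 0.03]], [[0.35, 2.8, -0.05], [-0.01, 0.0, 0.03]], [[0.45, 2.8, 0.0], [-0.01, 0.0, 0.03]], [[0.55, 2.8, 0.0], [-0.01, 0.0, 0.03]], [[0.65, 2.75, 0.05], [-0.01, 0.0, 0.03]], [[0.7, 2.75, 0.05], [-0.01, 0.0, 0.03]], [[0.8, 2.75, 0.1], [-0.01, 0.0, 0.03]], [[0.85, 2.7, 0.1], [-0.01, 0.0, 0.03]]]
[[[0.95, 2.65, 0.15], [-0.01, 0.0, 0.03]], [[1.05, 2.65, 0.2], [-0.01, 0.0, 0.03]], [[1.1, 2.6, 0.2], [0.0, 0.0, 0.04]], [[1.2, 2.55, 0.2], [0.0, 0.01, 0.03]], [[1.3, 2.55, 0.2], [-0.01, 0.0, 0.04]], [[1.4, 2.45, 0.25], [0.0, 0.01, 0.03]]]
d [ 0.0131 -0.3947 -0.0434] ang 0.459 err [-0.0001  0.     -0.    ] t 16.4167 F [ 0.5  1.4 -1. ] gw 0.0334
```

Request:
apply_moves(increments=[[[0.3,2.8,-0.3],[-0.01,0,0.03]],[[0.3,2.8,-0.2],[-0.01,0,0.03]],[[0.4,2.8,-0.2],[-0.01,0,0.03]],[[0.5,2.8,-0.1],[-0.01,0,0.03]],[[0.6,2.8,0],[-0.01,0,0.03]],[[0.7,2.8,0.1],[-0.01,0,0.03]],[[0.8,2.8,0.2],[-0.01,0,0.03]],[[0.9,2.7,0.2],[-0.01,0,0.03]]])

```text
clock: 17.08
tcp_pos: [0.4349, 0.0211, 0.1716]
tcp_rot: [[0.009, 0.087, -0.996], [-0.236, -0.968, -0.086], [-0.972, 0.236, 0.012]]
force: [0.8, -1.0, -0.3]
grip_width: 0.033
```

Request:
apply_moves(increments=[[[1,2.6,0.2],[-0.01,0,0.03]],[[1,2.6,0.2],[-0.01,0,0.03]],[[1.1,2.6,0.3],[0,0,0.04]],[[1.2,2.5,0.3],[0,0.01,0.03]],[[1.3,2.5,0.3],[-0.01,0,0.04]],[[1.4,2.5,0.3],[0,0.01,0.03]],[[0,0,0],[0,0,0]],[[0,0,0],[0,0,0]]])

```text
clock: 17.75
tcp_pos: [0.4355, -0.1464, 0.1528]
tcp_rot: [[0.048, 0.11, -0.993], [-0.419, -0.9, -0.12], [-0.907, 0.422, 0.003]]
force: [0.1, 0.8, -0.7]
grip_width: 0.0334
```

Run:
```python
from h import *
plan(*rk_tcp(2,.0,x=-.0055),vmax=1.4)
```

```text
[[[1.35, 0.0, -0.05], [0.0, 0.0, 0.0]], [[1.35, -0.05, -0.05], [0.0, 0.0, 0.0]], [[1.4, 0.0, -0.05], [0.0, 0.0, 0.0]], [[1.35, -0.05, -0.05], [0.0, 0.0, 0.0]], [[1.4, 0.0, -0.05], [0.0, 0.0, 0.0]], [[1.35, -0.05, -0.05], [0.0, 0.0, 0.0]], [[1.4, 0.0, -0.05], [0.0, 0.0, 0.0]]]
d [ 0.0079 -0.0382 -0.0876] ang 0.006 err [-0.     -0.0003 -0.0001] t 17.75 F [ 0.1  0.8 -0.7] gw 0.0334
```

Request:
apply_moves(increments=[[[1.4,0,0],[0,0,0]],[[1.4,-0.1,-0.1],[0,0,0]],[[1.4,0,0],[0,0,0]],[[1.4,0,-0.1],[0,0,0]],[[1.4,-0.1,0],[0,0,0]],[[1.3,0,-0.1],[0,0,0]],[[1.3,0,0],[0,0,0]],[[0,0,0],[0,0,0]]])

```text
clock: 18.42
tcp_pos: [0.4433, -0.1834, 0.0637]
tcp_rot: [[0.048, 0.112, -0.993], [-0.418, -0.9, -0.122], [-0.907, 0.421, 0.004]]
force: [-0.3, -0.3, 0.5]
grip_width: 0.0332
```

Request:
apply_moves(increments=[[[0,0,0],[0,0,0]],[[0,0,0],[0,0,0]]])

```text
clock: 18.58
tcp_pos: [0.4444, -0.1829, 0.0656]
tcp_rot: [[0.051, 0.112, -0.992], [-0.419, -0.9, -0.123], [-0.907, 0.422, 0.001]]
force: [-0.8, -0.0, 0.1]
grip_width: 0.0336
```

Run:
```python
from h import *
plan(*rk_tcp(2,.0,x=-.0055),vmax=1.4,q=.01)
```

```text
[[[0.1, 0.13, 0.12], [0.0, 0.0, 0.0]]]
d [-0.001  -0.0018 -0.0004] ang 0.002 err [0. 0. 0.] t 18.5833 F [-0.8 -0.   0.1] gw 0.0336
```

Request:
apply_moves(increments=[[[0.1,0.1,0.1],[0,0,0]],[[0,0,0],[0,0,0]],[[0,0,0],[0,0,0]],[[0,0,0],[0,0,0]],[[0,0,0],[0,0,0]],[[0,0,0],[0,0,0]]], grip=0)

```text
clock: 19.08
tcp_pos: [0.443, -0.1853, 0.0647]
tcp_rot: [[0.05, 0.111, -0.993], [-0.419, -0.9, -0.122], [-0.906, 0.422, 0.002]]
force: [0.0, 0.7, 1.4]
grip_width: 0.0081
```

Request:
apply_moves(increments=[[[-1,0,0],[0,0,0]],[[-2,0,0],[0,0,0]],[[-2,0,0],[0,0,0]],[[-2,0,0],[0,0,0]],[[-2,0,0],[0,0,0]],[[-2,0,0],[0,0,0]],[[-2,0,0],[0,0,0]],[[-1.5,0,0],[0,0,0]]])

```text
clock: 19.75
tcp_pos: [0.4357, -0.1237, 0.1972]
tcp_rot: [[0.05, 0.112, -0.992], [-0.419, -0.9, -0.122], [-0.907, 0.422, 0.002]]
force: [-0.3, -0.8, -1.0]
grip_width: 0.0078
```

Run:
```python
from h import *
plan(*sl_tcp(2,.13),vmax=2.8)
```

```text
[[[-1.2, -2.45, -0.25], [0.01, 0.0, -0.03]], [[-1.1, -2.5, -0.2], [0.01, 0.0, -0.03]], [[-1.05, -2.55, -0.2], [0.01, 0.0, -0.03]], [[-0.95, -2.55, -0.15], [0.01, 0.0, -0.03]], [[-0.9, -2.6, -0.15], [0.01, 0.0, -0.03]], [[-0.8, -2.65, -0.1], [0.01, 0.0, -0.03]], [[-0.75, -2.65, -0.1], [0.01, 0.0, -0.03]], [[-0.65, -2.65, -0.05], [0.01, 0.0, -0.03]]]
[[[-0.55, -2.7, -0.05], [0.0, 0.0, -0.03]], [[-0.5, -2.7, -0.05], [0.01, 0.0, -0.03]], [[-0.4, -2.7, 0.0], [0.0, -0.01, -0.03]], [[-0.3, -2.75, 0.0], [0.01, 0.0, -0.03]], [[-0.25, -2.75, 0.0], [0.0, -0.01, -0.02]], [[-0.2, -2.75, 0.0], [0.01, 0.0, -0.03]], [[-0.1, -2.75, 0.05], [0.0, -0.01, -0.02]]]
d [-0.0136  0.412   0.0058] ang 0.45 err [-0.0002  0.0002 -0.0001] t 19.75 F [-0.3 -0.8 -1. ] gw 0.0078
```

Request:
apply_moves(increments=[[[-1.2,-2.5,-0.4],[0.01,0,-0.03]],[[-1.1,-2.5,-0.4],[0.01,0,-0.03]],[[-1,-2.5,-0.4],[0.01,0,-0.03]],[[-1,-2.5,-0.3],[0.01,0,-0.03]],[[-0.9,-2.6,-0.2],[0.01,0,-0.03]],[[-0.8,-2.6,-0.1],[0.01,0,-0.03]],[[-0.7,-2.6,0],[0.01,0,-0.03]],[[-0.7,-2.7,0],[0.01,0,-0.03]]])

```text
clock: 20.42
tcp_pos: [0.4335, 0.0959, 0.1993]
tcp_rot: [[0.03, 0.04, -0.999], [-0.191, -0.98, -0.045], [-0.981, 0.193, -0.022]]
force: [0.6, 0.5, -0.7]
grip_width: 0.008
```

Request:
apply_moves(increments=[[[-0.6,-2.7,0],[0,0,-0.03]],[[-0.5,-2.7,0.1],[0.01,0,-0.03]],[[-0.4,-2.7,0.1],[0,-0.01,-0.03]],[[-0.3,-2.7,0.1],[0.01,0,-0.03]],[[-0.2,-2.8,0.1],[0,-0.01,-0.02]],[[-0.2,-2.8,0.1],[0.01,0,-0.03]],[[-0.1,-2.7,0.2],[0,-0.01,-0.02]]])

```text
clock: 21.0
tcp_pos: [0.4203, 0.2886, 0.2015]
tcp_rot: [[-0.006, 0.014, -1.0], [-0.003, -1.0, -0.014], [-1.0, 0.003, 0.006]]
force: [0.6, 0.7, -1.2]
grip_width: 0.0081
```

Request:
apply_moves(increments=[[[0,0,0],[0,0,0]],[[0,0,0],[0,0,0]],[[0,0,0],[0,0,0]]])

```text
clock: 21.25
tcp_pos: [0.4206, 0.2864, 0.2012]
tcp_rot: [[-0.006, 0.014, -1.0], [-0.006, -1.0, -0.014], [-1.0, 0.006, 0.006]]
force: [0.7, -0.4, -0.7]
grip_width: 0.008
```

Run:
```python
from h import *
plan(*sl_tcp(2,.055),vmax=1.6,q=.01)
```

```text
[[[1.46, -0.05, -0.04], [0.0, 0.0, 0.0]], [[1.47, -0.04, -0.04], [0.0, 0.0, 0.0]], [[1.46, -0.05, -0.04], [0.0, 0.0, 0.0]], [[1.47, -0.04, -0.04], [0.0, 0.0, 0.0]], [[1.46, -0.05, -0.04], [0.0, 0.01, -0.01]]]
d [ 0.0015  0.0019 -0.0732] ang 0.009 err [ 0.  0. -0.] t 21.25 F [ 0.7 -0.4 -0.7] gw 0.008
```

Request:
apply_moves(increments=[[[1.5,-0.1,0],[0,0.01,-0.01]],[[1.5,-0.1,-0.1],[0,0,0]],[[1.5,0,0],[0,0,0]],[[1.5,0,-0.1],[0,0,0]],[[1.3,0,0],[0,0,0]],[[0,0,0],[0,0,0]],[[0,0,0],[0,0,0]],[[0,0,0],[0,0,0]]])

```text
clock: 21.92
tcp_pos: [0.4233, 0.2895, 0.1293]
tcp_rot: [[0.006, 0.014, -1.0], [0.006, -1.0, -0.014], [-1.0, -0.006, -0.006]]
force: [0.2, 0.3, -0.2]
grip_width: 0.0084
```

Run:
```python
from h import *
plan(*sl_tcp(2,.0),vmax=.9,q=.01)
```

```text
[[[0.8, 0.02, 0.02], [0.0, 0.0, 0.0]], [[0.8, 0.02, 0.02], [0.0, 0.0, 0.0]], [[0.81, 0.02, 0.02], [0.0, 0.0, 0.0]], [[0.8, 0.02, 0.02], [0.0, 0.0, 0.0]], [[0.81, 0.02, 0.02], [0.0, 0.0, 0.0]], [[0.8, 0.03, 0.02], [0.0, 0.0, 0.0]], [[0.81, 0.02, 0.03], [0.0, -0.01, 0.01]]]
d [-0.0011 -0.0012 -0.0563] ang 0.009 err [-0.  0. -0.] t 21.9167 F [ 0.2  0.3 -0.2] gw 0.0084
```

Request:
apply_moves(increments=[[[0.8,0.1,0.1],[0,0,0]],[[0.8,0,0],[0,-0.01,0]],[[0.8,0,0],[0,0,0]],[[0.8,0,0],[0,0,0]],[[0,0,0],[0,0,0]]])

```text
clock: 22.33
tcp_pos: [0.4212, 0.2881, 0.0949]
tcp_rot: [[-0.007, 0.015, -1.0], [0.004, -1.0, -0.015], [-1.0, -0.004, 0.007]]
force: [-0.2, -0.4, 0.2]
grip_width: 0.0076
```

Request:
apply_moves(increments=[[[0.7,0,0],[0,0,0]],[[0.6,0,0],[0,0,0]],[[0.6,0,0],[0,0,0]],[[0.4,0,0],[0,0,0]],[[0,0,0],[0,0,0]],[[0,0,0],[0,0,0]]])

```text
clock: 22.83
tcp_pos: [0.4217, 0.2888, 0.0735]
tcp_rot: [[-0.005, 0.015, -1.0], [0.005, -1.0, -0.015], [-1.0, -0.005, 0.005]]
force: [0.0, -1.1, -0.0]
grip_width: 0.0078
```

Request:
apply_moves(increments=[[[0.1,0,0],[0,0,0]],[[0,0,0],[0,0,0]],[[0,0,0],[0,0,0]]])

```text
clock: 23.08
tcp_pos: [0.4219, 0.2888, 0.0728]
tcp_rot: [[-0.005, 0.014, -1.0], [0.005, -1.0, -0.014], [-1.0, -0.005, 0.005]]
force: [-0.3, 0.0, -0.9]
grip_width: 0.0079
```

Request:
apply_moves(increments=[[[0,0,0],[0,0,0]],[[0,0,0],[0,0,0]],[[0,0,0],[0,0,0]],[[0,0,0],[0,0,0]],[[0,0,0],[0,0,0]]], grip=0.38)

```text
clock: 23.5
tcp_pos: [0.4218, 0.2888, 0.0728]
tcp_rot: [[-0.005, 0.014, -1.0], [0.005, -1.0, -0.014], [-1.0, -0.006, 0.005]]
force: [-0.1, -0.5, -0.3]
grip_width: 0.0327
```

Request:
apply_moves(increments=[[[-1,0,0],[0,0,0]],[[-2,0,0],[0,0,0]],[[-3,0,0],[0,0,0]],[[-3,0,0],[0,0,0]],[[-3,0,0],[0,0,0]],[[0,0,0],[0,0,0]]])

```text
clock: 24.0
tcp_pos: [0.4246, 0.2909, 0.1988]
tcp_rot: [[0.003, 0.015, -1.0], [0.01, -1.0, -0.015], [-1.0, -0.01, -0.003]]
force: [0.1, 0.2, 0.0]
grip_width: 0.0334
```

Run:
```python
from h import *
plan(*rk_tcp(1,.10),vmax=3.2)
```

```text
[[[0.25, 3.0, -0.1], [-0.01, 0.0, 0.03]], [[0.35, 3.0, -0.1], [-0.01, 0.0, 0.03]], [[0.4, 3.0, -0.05], [-0.01, 0.0, 0.03]], [[0.5, 3.0, 0.0], [-0.01, 0.0, 0.03]], [[0.6, 2.95, 0.0], [-0.01, 0.0, 0.03]], [[0.7, 2.95, 0.05], [-0.01, 0.0, 0.03]], [[0.75, 2.95, 0.05], [0.0, 0.0, 0.03]], [[0.85, 2.9, 0.05], [-0.01, 0.0, 0.03]]]
[[[0.95, 2.9, 0.1], [0.0, 0.0, 0.03]], [[1.05, 2.85, 0.1], [-0.01, 0.0, 0.03]], [[1.1, 2.8, 0.1], [0.0, 0.0, 0.02]], [[1.2, 2.8, 0.15], [-0.01, 0.0, 0.03]], [[1.25, 2.75, 0.15], [0.0, 0.0, 0.02]], [[1.3, 2.75, 0.15], [-0.01, 0.01, 0.03]], [[1.4, 2.7, 0.2], [0.0, 0.0, 0.02]], [[1.45, 2.65, 0.2], [-0.01, 0.01, 0.03]]]
d [ 0.0252 -0.4825 -0.043 ] ang 0.46 err [-0.0001 -0.0001  0.0003] t 24.0 F [0.1 0.2 0. ] gw 0.0334
```

Request:
apply_moves(increments=[[[0.2,3,-0.3],[-0.01,0,0.03]],[[0.3,3,-0.3],[-0.01,0,0.03]],[[0.4,3,-0.2],[-0.01,0,0.03]],[[0.5,3,-0.1],[-0.01,0,0.03]],[[0.6,3,0],[-0.01,0,0.03]],[[0.7,3,0.1],[-0.01,0,0.03]],[[0.8,2.9,0.1],[0,0,0.03]],[[0.9,2.9,0.1],[-0.01,0,0.03]]])

```text
clock: 24.67
tcp_pos: [0.4398, 0.0453, 0.1729]
tcp_rot: [[0.008, 0.084, -0.996], [-0.233, -0.969, -0.084], [-0.972, 0.233, 0.012]]
force: [0.7, -0.1, 0.1]
grip_width: 0.0336
```

Request:
apply_moves(increments=[[[0.9,2.9,0.2],[0,0,0.03]],[[1,2.8,0.2],[-0.01,0,0.03]],[[1.1,2.8,0.2],[0,0,0.02]],[[1.2,2.8,0.2],[-0.01,0,0.03]],[[1.3,2.8,0.2],[0,0,0.02]],[[1.3,2.7,0.2],[-0.01,0.01,0.03]],[[1.4,2.7,0.2],[0,0,0.02]],[[1.4,2.7,0.2],[-0.01,0.01,0.03]]])

```text
clock: 25.33
tcp_pos: [0.4478, -0.1968, 0.1537]
tcp_rot: [[0.049, 0.119, -0.992], [-0.427, -0.895, -0.129], [-0.903, 0.43, 0.007]]
force: [0.0, 0.0, 0.5]
grip_width: 0.0332
```

Request:
apply_moves(increments=[[[0,0,0],[0,0,0]],[[0,0,0],[0,0,0]]])

```text
clock: 25.5
tcp_pos: [0.4469, -0.1962, 0.1533]
tcp_rot: [[0.047, 0.117, -0.992], [-0.426, -0.896, -0.126], [-0.903, 0.429, 0.008]]
force: [0.5, 0.9, 0.3]
grip_width: 0.0336
```

Run:
```python
from h import *
plan(*rk_tcp(1,.0),vmax=1.4)
```

```text
[[[1.35, -0.05, -0.05], [0.0, 0.0, 0.0]], [[1.35, -0.05, -0.05], [0.0, 0.0, 0.0]], [[1.4, -0.05, -0.05], [0.0, 0.0, 0.0]], [[1.35, -0.05, -0.05], [0.0, 0.0, 0.0]], [[1.4, -0.05, -0.05], [0.0, 0.0, 0.0]], [[1.35, -0.05, -0.1], [0.0, 0.0, 0.0]], [[1.4, -0.05, -0.05], [0.0, 0.01, -0.01]]]
d [ 0.0082 -0.0374 -0.0881] ang 0.011 err [-0.0002  0.0001 -0.0002] t 25.5 F [0.5 0.9 0.3] gw 0.0336
```

Request:
apply_moves(increments=[[[1.4,0,0],[0,0,-0.01]],[[1.4,-0.1,-0.1],[0,0,0]],[[1.4,0,0],[0,0,0]],[[1.4,0,-0.1],[0,0,0]],[[1.4,-0.1,0],[0,0,0]],[[1.3,0,-0.1],[0,0,0]],[[1.3,0,0],[0,0,0]],[[0,0,0],[0,0,0]]])

```text
clock: 26.17
tcp_pos: [0.4545, -0.2326, 0.064]
tcp_rot: [[0.046, 0.121, -0.992], [-0.416, -0.9, -0.129], [-0.908, 0.419, 0.009]]
force: [-0.7, 1.3, -0.2]
grip_width: 0.0334
```

Request:
apply_moves(increments=[[[0,0,0],[0,0,0]],[[0,0,0],[0,0,0]]])

```text
clock: 26.33
tcp_pos: [0.4557, -0.2323, 0.066]
tcp_rot: [[0.049, 0.121, -0.991], [-0.417, -0.9, -0.13], [-0.908, 0.42, 0.006]]
force: [1.3, 0.7, -0.3]
grip_width: 0.0332
```

Run:
```python
from h import *
plan(*rk_tcp(1,.0),vmax=1.4,q=.01)
```

```text
[[[0.13, 0.07, 0.08], [0.01, 0.0, 0.0]]]
d [-0.0006 -0.0013 -0.0008] ang 0.009 err [-0.  0. -0.] t 26.3333 F [ 1.3  0.7 -0.3] gw 0.0332
```

Request:
apply_moves(increments=[[[0.1,0.1,0.1],[0.01,0,0]],[[0,0,0],[0,0,0]],[[0,0,0],[0,0,0]],[[0,0,0],[0,0,0]],[[0,0,0],[0,0,0]],[[0,0,0],[0,0,0]]], grip=0)

```text
clock: 26.83
tcp_pos: [0.4543, -0.2347, 0.065]
tcp_rot: [[0.048, 0.11, -0.993], [-0.417, -0.901, -0.12], [-0.908, 0.42, 0.003]]
force: [0.5, 0.2, 0.1]
grip_width: 0.0076
```

Request:
apply_moves(increments=[[[-1,0,0],[0,0,0]],[[-2,0,0],[0,0,0]],[[-2,0,0],[0,0,0]],[[-2,0,0],[0,0,0]],[[-2,0,0],[0,0,0]],[[-2,0,0],[0,0,0]],[[-2,0,0],[0,0,0]],[[-1.5,0,0],[0,0,0]]])

```text
clock: 27.5
tcp_pos: [0.4473, -0.1735, 0.1978]
tcp_rot: [[0.048, 0.11, -0.993], [-0.417, -0.901, -0.12], [-0.907, 0.42, 0.002]]
force: [0.7, -0.1, -0.5]
grip_width: 0.0079
```

Run:
```python
from h import *
plan(*sl_tcp(3,.13),vmax=3.2)
```

```text
[[[-1.35, -2.85, -0.2], [0.01, 0.0, -0.03]], [[-1.25, -2.85, -0.2], [0.01, 0.0, -0.03]], [[-1.15, -2.9, -0.15], [0.01, 0.0, -0.03]], [[-1.1, -2.95, -0.15], [0.01, 0.0, -0.03]], [[-1.0, -3.0, -0.1], [0.01, 0.0, -0.03]], [[-0.9, -3.0, -0.05], [0.01, 0.0, -0.03]], [[-0.8, -3.05, -0.05], [0.01, 0.0, -0.03]], [[-0.75, -3.05, 0.0], [0.0, 0.0, -0.02]]]
[[[-0.65, -3.05, 0.0], [0.01, 0.0, -0.03]], [[-0.6, -3.1, 0.0], [0.0, 0.0, -0.02]], [[-0.5, -3.1, 0.0], [0.01, 0.0, -0.03]], [[-0.4, -3.1, 0.05], [0.0, 0.0, -0.02]], [[-0.35, -3.1, 0.05], [0.01, -0.01, -0.03]], [[-0.25, -3.15, 0.1], [0.0, 0.0, -0.02]], [[-0.2, -3.15, 0.05], [0.01, -0.01, -0.03]], [[-0.15, -3.1, 0.15], [0.0, 0.0, -0.02]]]
d [-0.0256  0.5018  0.0052] ang 0.447 err [-0.0002 -0.0001  0.0001] t 27.5 F [ 0.7 -0.1 -0.5] gw 0.0079
```

Request:
apply_moves(increments=[[[-1.4,-2.8,-0.4],[0.01,0,-0.03]],[[-1.3,-2.9,-0.4],[0.01,0,-0.03]],[[-1.2,-2.9,-0.3],[0.01,0,-0.03]],[[-1.1,-2.9,-0.3],[0.01,0,-0.03]],[[-1,-3,-0.2],[0.01,0,-0.03]],[[-0.9,-3,-0.1],[0.01,0,-0.03]],[[-0.8,-3,0],[0.01,0,-0.03]],[[-0.8,-3,0],[0,0,-0.02]]])

```text
clock: 28.17
tcp_pos: [0.4416, 0.0779, 0.2011]
tcp_rot: [[0.029, 0.048, -0.998], [-0.199, -0.979, -0.053], [-0.98, 0.2, -0.019]]
force: [1.2, 0.4, -1.2]
grip_width: 0.0079
```

Request:
apply_moves(increments=[[[-0.7,-3,0.1],[0.01,0,-0.03]],[[-0.6,-3,0.1],[0,0,-0.02]],[[-0.5,-3,0.1],[0.01,0,-0.03]],[[-0.4,-3,0.1],[0,0,-0.02]],[[-0.4,-3,0.1],[0.01,-0.01,-0.03]],[[-0.3,-3.1,0.2],[0,0,-0.02]],[[-0.2,-3.1,0.2],[0.01,-0.01,-0.03]],[[-0.2,-3.1,0.2],[0,0,-0.02]]])

```text
clock: 28.83
tcp_pos: [0.4226, 0.3227, 0.2062]
tcp_rot: [[0.003, 0.012, -1.0], [-0.002, -1.0, -0.012], [-1.0, 0.002, -0.003]]
force: [0.2, -0.4, -0.8]
grip_width: 0.0081
```

Request:
apply_moves(increments=[[[0,0,0],[0,0,0]],[[0,0,0],[0,0,0]],[[0,0,0],[0,0,0]]])

```text
clock: 29.08
tcp_pos: [0.4227, 0.3209, 0.2061]
tcp_rot: [[0.003, 0.013, -1.0], [-0.004, -1.0, -0.013], [-1.0, 0.004, -0.003]]
force: [0.1, -0.6, -0.8]
grip_width: 0.0075
```

Run:
```python
from h import *
plan(*sl_tcp(3,.055),vmax=1.6,q=.01)
```

```text
[[[1.56, -0.15, 0.02], [0.0, 0.0, 0.0]], [[1.56, -0.15, 0.02], [0.0, 0.0, 0.0]], [[1.56, -0.16, 0.03], [0.0, 0.0, 0.0]], [[1.56, -0.15, 0.02], [0.0, 0.0, 0.0]], [[1.57, -0.16, 0.03], [0.0, 0.0, 0.0]]]
d [-0.001   0.0074 -0.0781] ang 0.005 err [-0.  0. -0.] t 29.0833 F [ 0.1 -0.6 -0.8] gw 0.0075
```

Request:
apply_moves(increments=[[[1.5,-0.4,0],[0,0,0]],[[1.6,-0.4,0.1],[0,0,0]],[[1.6,0,0],[0,0,0]],[[1.6,0,0],[0,0,0]],[[1.5,0,0],[0,0,0]],[[0,0,0],[0,0,0]],[[0,0,0],[0,0,0]],[[0,0,0],[0,0,0]]])

```text
clock: 29.75
tcp_pos: [0.4226, 0.3294, 0.1293]
tcp_rot: [[0.005, 0.012, -1.0], [-0.002, -1.0, -0.012], [-1.0, 0.002, -0.005]]
force: [0.2, -0.7, -0.6]
grip_width: 0.0082
```

Run:
```python
from h import *
plan(*sl_tcp(3,.0),vmax=.9,q=.01)
```

```text
[[[0.8, 0.01, 0.02], [0.0, 0.0, 0.0]], [[0.81, 0.01, 0.02], [0.0, 0.0, 0.0]], [[0.8, 0.01, 0.02], [0.0, 0.0, 0.0]], [[0.81, 0.02, 0.01], [0.0, 0.0, 0.0]], [[0.8, 0.01, 0.02], [0.0, 0.0, 0.0]], [[0.81, 0.02, 0.01], [0.0, 0.0, 0.0]], [[0.8, 0.01, 0.02], [0.0, 0.0, 0.0]]]
d [-0.0009 -0.0011 -0.0563] ang 0.005 err [-0.  0.  0.] t 29.75 F [ 0.2 -0.7 -0.6] gw 0.0082
```

Request:
apply_moves(increments=[[[0.8,0.1,0],[0,0,0]],[[0.8,0,0],[0,0,0]],[[0.8,0,0],[0,0,0]],[[0.8,0,0],[0,0,0]],[[0,0,0],[0,0,0]]])

```text
clock: 30.17
tcp_pos: [0.4216, 0.3285, 0.0949]
tcp_rot: [[0.002, 0.014, -1.0], [-0.003, -1.0, -0.014], [-1.0, 0.003, -0.002]]
force: [-0.0, 0.4, -1.0]
grip_width: 0.008
```

Request:
apply_moves(increments=[[[0.7,0,0],[0,0,0]],[[0.6,0,0],[0,0,0]],[[0.6,0,0],[0,0,0]],[[0.4,0,0],[0,0,0]],[[0,0,0],[0,0,0]],[[0,0,0],[0,0,0]]])

```text
clock: 30.67
tcp_pos: [0.4221, 0.3286, 0.0733]
tcp_rot: [[0.003, 0.013, -1.0], [-0.002, -1.0, -0.013], [-1.0, 0.002, -0.003]]
force: [0.7, -0.0, -0.3]
grip_width: 0.0079
```

Request:
apply_moves(increments=[[[0.1,0,0],[0,0,0]],[[0,0,0],[0,0,0]],[[0,0,0],[0,0,0]]])

```text
clock: 30.92
tcp_pos: [0.4222, 0.3287, 0.0727]
tcp_rot: [[0.004, 0.013, -1.0], [-0.002, -1.0, -0.013], [-1.0, 0.002, -0.004]]
force: [0.6, -0.4, 0.9]
grip_width: 0.0076
```

Request:
apply_moves(increments=[[[0,0,0],[0,0,0]],[[0,0,0],[0,0,0]],[[0,0,0],[0,0,0]],[[0,0,0],[0,0,0]],[[0,0,0],[0,0,0]]], grip=0.38)

```text
clock: 31.33
tcp_pos: [0.4222, 0.3287, 0.0726]
tcp_rot: [[0.004, 0.013, -1.0], [-0.002, -1.0, -0.013], [-1.0, 0.002, -0.004]]
force: [0.1, 0.2, -0.7]
grip_width: 0.0326
```

Request:
apply_moves(increments=[[[-1,0,0],[0,0,0]],[[-2,0,0],[0,0,0]],[[-3,0,0],[0,0,0]],[[-3,0,0],[0,0,0]],[[-3,0,0],[0,0,0]],[[0,0,0],[0,0,0]]])

```text
clock: 31.83
tcp_pos: [0.4237, 0.3319, 0.1989]
tcp_rot: [[0.011, 0.014, -1.0], [0.004, -1.0, -0.013], [-1.0, -0.003, -0.011]]
force: [0.1, 1.5, -0.1]
grip_width: 0.0337
```

Run:
```python
from h import *
plan(*rk_tcp(0,.10),vmax=3.7)
```

```text
[[[0.25, 3.6, -0.15], [-0.01, 0.0, 0.03]], [[0.35, 3.6, -0.1], [-0.01, 0.0, 0.03]], [[0.45, 3.55, -0.1], [-0.01, 0.0, 0.03]], [[0.6, 3.55, -0.05], [-0.01, 0.0, 0.03]], [[0.7, 3.55, 0.0], [-0.01, 0.0, 0.03]], [[0.8, 3.5, 0.05], [-0.01, 0.0, 0.03]], [[0.9, 3.5, 0.05], [-0.01, 0.0, 0.03]], [[1.0, 3.45, 0.1], [0.0, 0.0, 0.03]]]
[[[1.1, 3.4, 0.1], [-0.01, 0.0, 0.02]], [[1.15, 3.4, 0.15], [0.0, 0.0, 0.03]], [[1.3, 3.35, 0.1], [-0.01, 0.0, 0.02]], [[1.35, 3.35, 0.15], [0.0, 0.0, 0.03]], [[1.45, 3.3, 0.15], [-0.01, 0.0, 0.02]], [[1.5, 3.25, 0.2], [0.0, 0.0, 0.03]], [[1.6, 3.2, 0.2], [-0.01, 0.0, 0.02]], [[1.65, 3.2, 0.25], [0.0, 0.01, 0.03]]]
d [ 0.0324 -0.5731 -0.043 ] ang 0.453 err [-0.     -0.0002  0.    ] t 31.8333 F [ 0.1  1.5 -0.1] gw 0.0337
```

Request:
apply_moves(increments=[[[0.2,3.6,-0.4],[-0.01,0,0.03]],[[0.3,3.6,-0.3],[-0.01,0,0.03]],[[0.4,3.6,-0.2],[-0.01,0,0.03]],[[0.6,3.6,-0.1],[-0.01,0,0.03]],[[0.7,3.6,0],[-0.01,0,0.03]],[[0.8,3.5,0],[-0.01,0,0.03]],[[0.9,3.5,0],[-0.01,0,0.03]],[[1,3.5,0.1],[0,0,0.03]]])

```text
clock: 32.5
tcp_pos: [0.4446, 0.0385, 0.1748]
tcp_rot: [[0.017, 0.082, -0.997], [-0.241, -0.967, -0.083], [-0.97, 0.241, 0.003]]
force: [0.4, -0.9, -0.3]
grip_width: 0.0335
```

Request:
apply_moves(increments=[[[1.1,3.4,0.2],[-0.01,0,0.02]],[[1.1,3.4,0.2],[0,0,0.03]],[[1.2,3.3,0.2],[-0.01,0,0.02]],[[1.3,3.3,0.2],[0,0,0.03]],[[1.4,3.3,0.2],[-0.01,0,0.02]],[[1.5,3.3,0.2],[0,0,0.03]],[[1.6,3.2,0.2],[-0.01,0,0.02]],[[1.6,3.2,0.2],[0,0.01,0.03]]])

```text
clock: 33.17
tcp_pos: [0.4578, -0.247, 0.1576]
tcp_rot: [[0.047, 0.116, -0.992], [-0.426, -0.896, -0.125], [-0.903, 0.429, 0.007]]
force: [0.5, 0.4, 0.3]
grip_width: 0.0335
```

Request:
apply_moves(increments=[[[0,0,0],[0,0,0]],[[0,0,0],[0,0,0]]])

```text
clock: 33.33
tcp_pos: [0.4567, -0.2465, 0.1571]
tcp_rot: [[0.045, 0.113, -0.993], [-0.425, -0.897, -0.121], [-0.904, 0.428, 0.008]]
force: [0.3, 0.5, -1.3]
grip_width: 0.0335
```

Run:
```python
from h import *
plan(*rk_tcp(0,.0),vmax=1.4)
```

```text
[[[1.25, -0.05, 0.0], [0.0, 0.0, 0.0]], [[1.25, -0.1, 0.0], [0.0, 0.0, 0.0]], [[1.25, -0.05, 0.0], [0.0, 0.0, 0.0]], [[1.25, -0.1, 0.0], [0.0, 0.0, 0.0]], [[1.2, -0.05, 0.0], [0.0, 0.0, 0.0]], [[1.25, -0.1, -0.05], [0.0, 0.0, 0.0]], [[1.2, -0.05, 0.0], [0.0, 0.0, 0.0]], [[1.25, -0.1, -0.05], [0.0, 0.01, -0.01]]]
d [ 0.0047 -0.0367 -0.0919] ang 0.01 err [ 0.0001  0.0001 -0.0002] t 33.3333 F [ 0.3  0.5 -1.3] gw 0.0335
```

Request:
apply_moves(increments=[[[1.4,-0.3,0],[0,0,-0.01]],[[1.4,-0.2,0],[0,0,0]],[[1.4,0,0],[0,0,0]],[[1.4,0,0],[0,0,0]],[[1.4,0,0],[0,0,0]],[[1.4,0,-0.1],[0,0,0]],[[1.4,0,0],[0,0,0]],[[0,0,0],[0,0,0]]])

```text
clock: 34.0
tcp_pos: [0.4614, -0.2807, 0.0634]
tcp_rot: [[0.043, 0.118, -0.992], [-0.414, -0.902, -0.125], [-0.909, 0.416, 0.01]]
force: [-1.1, 1.3, 0.7]
grip_width: 0.0332
```

Request:
apply_moves(increments=[[[0,0,0],[0,0,0]],[[0,0,0],[0,0,0]]])

```text
clock: 34.17
tcp_pos: [0.4629, -0.2804, 0.0662]
tcp_rot: [[0.046, 0.117, -0.992], [-0.415, -0.901, -0.126], [-0.908, 0.418, 0.007]]
force: [0.0, -0.2, 0.4]
grip_width: 0.0334
```

Run:
```python
from h import *
plan(*rk_tcp(0,.0),vmax=1.4,q=.01)
```

```text
[[[0.2, 0.18, 0.19], [0.0, 0.01, 0.01]]]
d [-0.0016 -0.0027 -0.001 ] ang 0.009 err [ 0.  0. -0.] t 34.1667 F [ 0.  -0.2  0.4] gw 0.0334
```

Request:
apply_moves(increments=[[[0.2,0.2,0.2],[0,0,0.01]],[[0,0,0],[0,0,0]],[[0,0,0],[0,0,0]],[[0,0,0],[0,0,0]],[[0,0,0],[0,0,0]],[[0,0,0],[0,0,0]]], grip=0)

```text
clock: 34.67
tcp_pos: [0.4609, -0.284, 0.0652]
tcp_rot: [[0.047, 0.116, -0.992], [-0.425, -0.897, -0.125], [-0.904, 0.427, 0.007]]
force: [-0.8, 1.1, 0.3]
grip_width: 0.008
```

Request:
apply_moves(increments=[[[-1,0,0],[0,0,0]],[[-2,0,0],[0,0,0]],[[-2,0,0],[0,0,0]],[[-2,0,0],[0,0,0]],[[-2,0,0],[0,0,0]],[[-2,0,0],[0,0,0]],[[-2,0,0],[0,0,0]],[[-1.5,0,0],[0,0,0]]])

```text
clock: 35.33
tcp_pos: [0.4542, -0.2221, 0.1976]
tcp_rot: [[0.048, 0.115, -0.992], [-0.425, -0.896, -0.125], [-0.904, 0.428, 0.006]]
force: [0.6, -0.3, -1.4]
grip_width: 0.0077
```

Run:
```python
from h import *
plan(*sl_tcp(4,.13),vmax=3.8)
```

```text
[[[-1.6, -3.3, -0.25], [0.01, 0.0, -0.03]], [[-1.5, -3.35, -0.2], [0.01, 0.0, -0.03]], [[-1.4, -3.4, -0.2], [0.01, 0.0, -0.03]], [[-1.3, -3.45, -0.15], [0.01, 0.0, -0.03]], [[-1.2, -3.5, -0.1], [0.01, 0.0, -0.03]], [[-1.1, -3.55, -0.1], [0.01, 0.0, -0.03]], [[-1.0, -3.55, -0.05], [0.01, 0.0, -0.03]], [[-0.9, -3.6, 0.0], [0.01, 0.0, -0.03]]]
[[[-0.75, -3.6, 0.0], [0.0, 0.0, -0.03]], [[-0.65, -3.65, 0.0], [0.01, 0.0, -0.02]], [[-0.6, -3.65, 0.05], [0.0, 0.0, -0.03]], [[-0.5, -3.65, 0.05], [0.01, 0.0, -0.02]], [[-0.4, -3.7, 0.1], [0.0, -0.01, -0.03]], [[-0.3, -3.7, 0.1], [0.01, 0.0, -0.02]], [[-0.2, -3.7, 0.15], [0.0, -0.01, -0.03]], [[-0.15, -3.65, 0.15], [0.01, 0.0, -0.02]]]
d [-0.033   0.5904  0.0054] ang 0.457 err [ 0.0001 -0.0002  0.0001] t 35.3333 F [ 0.6 -0.3 -1.4] gw 0.0077
```

Request:
apply_moves(increments=[[[-1.6,-3.3,-0.4],[0.01,0,-0.03]],[[-1.5,-3.3,-0.4],[0.01,0,-0.03]],[[-1.4,-3.4,-0.3],[0.01,0,-0.03]],[[-1.3,-3.4,-0.3],[0.01,0,-0.03]],[[-1.2,-3.5,-0.2],[0.01,0,-0.03]],[[-1.1,-3.5,-0.1],[0.01,0,-0.03]],[[-1,-3.5,-0.1],[0.01,0,-0.03]],[[-1,-3.6,0],[0.01,0,-0.03]]])

```text
clock: 36.0
tcp_pos: [0.4445, 0.0727, 0.2008]
tcp_rot: [[0.027, 0.043, -0.999], [-0.198, -0.979, -0.048], [-0.98, 0.199, -0.018]]
force: [0.3, -0.4, -1.4]
grip_width: 0.0082
```

Request:
apply_moves(increments=[[[-0.8,-3.6,0],[0,0,-0.03]],[[-0.7,-3.6,0.1],[0.01,0,-0.02]],[[-0.6,-3.6,0.2],[0,0,-0.03]],[[-0.6,-3.6,0.2],[0.01,0,-0.02]],[[-0.5,-3.6,0.2],[0,-0.01,-0.03]],[[-0.4,-3.6,0.2],[0.01,0,-0.02]],[[-0.3,-3.6,0.2],[0,-0.01,-0.03]],[[-0.2,-3.5,0.2],[0.01,0,-0.02]]])

```text
clock: 36.67
tcp_pos: [0.4221, 0.362, 0.2092]
tcp_rot: [[0.001, 0.007, -1.0], [-0.0, -1.0, -0.007], [-1.0, 0.0, -0.001]]
force: [0.5, -1.2, -1.0]
grip_width: 0.0081
```

Request:
apply_moves(increments=[[[0,0,0],[0,0,0]],[[0,0,0],[0,0,0]],[[0,0,0],[0,0,0]]])

```text
clock: 36.92
tcp_pos: [0.4221, 0.3598, 0.2088]
tcp_rot: [[0.001, 0.008, -1.0], [-0.003, -1.0, -0.008], [-1.0, 0.003, -0.001]]
force: [0.3, -0.4, -1.2]
grip_width: 0.0081
```

Run:
```python
from h import *
plan(*sl_tcp(4,.055),vmax=1.6,q=.01)
shot('side','s4');im=cv2.imread('pics/s4.png');cv2.imwrite('pics/s4c.png',cv2.resize(im[40:240,220:420],None,fx=3,fy=3))
```

```text
[[[1.35, -0.14, 0.01], [0.0, 0.0, 0.0]], [[1.35, -0.15, 0.02], [0.0, 0.0, 0.0]], [[1.34, -0.14, 0.01], [0.0, 0.0, 0.0]], [[1.35, -0.15, 0.02], [0.0, 0.0, 0.0]], [[1.34, -0.14, 0.01], [0.0, 0.0, 0.0]], [[1.35, -0.15, 0.02], [0.0, 0.0, 0.0]]]
d [-0.0009  0.0085 -0.0808] ang 0.005 err [-0.  0. -0.] t 36.9167 F [ 0.3 -0.4 -1.2] gw 0.0081
```

View pics/s4c.png

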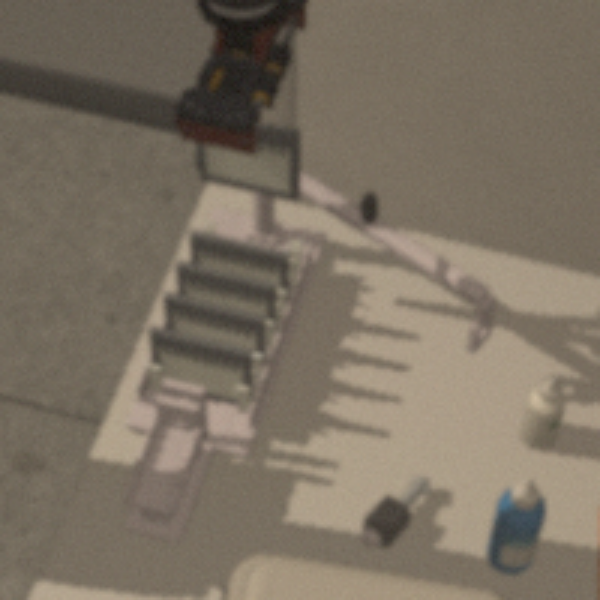

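The picture shows four cassettes upright in slots 0 to 3, and the fifth held over slot 4 at (250,160 in the crop).

Request:
apply_moves(increments=[[[1.3,-0.4,0],[0,0,0]],[[1.4,-0.4,0],[0,0,0]],[[1.4,-0.1,0.1],[0,0,0]],[[1.4,0,0],[0,0,0]],[[1.3,0,0],[0,0,0]],[[1.3,0,0],[0,0,0]],[[0,0,0],[0,0,0]],[[0,0,0],[0,0,0]]])

```text
clock: 37.63
tcp_pos: [0.4207, 0.3694, 0.1272]
tcp_rot: [[-0.0, 0.008, -1.0], [-0.002, -1.0, -0.008], [-1.0, 0.002, 0.0]]
force: [-0.0, 0.2, -0.7]
grip_width: 0.0078
```

Request:
apply_moves(increments=[[[0,0,0],[0,0,0]]])

```text
clock: 37.72
tcp_pos: [0.4213, 0.3702, 0.1286]
tcp_rot: [[0.002, 0.008, -1.0], [-0.0, -1.0, -0.008], [-1.0, 0.0, -0.002]]
force: [0.4, 0.0, -0.2]
grip_width: 0.008
```

Run:
```python
from h import *
plan(*sl_tcp(4,.0),vmax=.9,q=.01)
```

```text
[[[0.79, 0.03, 0.0], [0.0, 0.0, 0.0]], [[0.79, 0.03, 0.0], [0.0, 0.0, 0.0]], [[0.8, 0.03, 0.0], [0.0, 0.0, 0.0]], [[0.79, 0.02, 0.0], [0.0, 0.0, 0.0]], [[0.8, 0.03, 0.0], [0.0, 0.0, 0.0]], [[0.79, 0.02, 0.01], [0.0, 0.0, 0.0]], [[0.8, 0.03, 0.0], [0.0, 0.0, 0.0]]]
d [-0.     -0.0019 -0.0556] ang 0.004 err [ 0. -0. -0.] t 37.7167 F [ 0.4  0.  -0.2] gw 0.008
```

Request:
apply_moves(increments=[[[0.8,0.2,0],[0,0,0]],[[0.8,0,0],[0,0,0]],[[0.8,0,0],[0,0,0]],[[0.8,0,0],[0,0,0]],[[0,0,0],[0,0,0]]])

```text
clock: 38.13
tcp_pos: [0.4209, 0.3683, 0.0949]
tcp_rot: [[0.001, 0.009, -1.0], [0.0, -1.0, -0.009], [-1.0, -0.0, -0.001]]
force: [-0.1, 2.9, -3.6]
grip_width: 0.0081
```

Request:
apply_moves(increments=[[[0.7,0,0],[0,0,0]],[[0.6,0,0],[0,0,0]],[[0.6,0,0],[0,0,0]],[[0.4,0,0],[0,0,0]],[[0,0,0],[0,0,0]],[[0,0,0],[0,0,0]]])

```text
clock: 38.63
tcp_pos: [0.4217, 0.3683, 0.0732]
tcp_rot: [[0.002, 0.008, -1.0], [0.0, -1.0, -0.008], [-1.0, -0.0, -0.002]]
force: [2.7, 4.1, -2.4]
grip_width: 0.0077
```

Request:
apply_moves(increments=[[[0,0,0],[0,0,0]],[[0,0,0],[0,0,0]],[[0,0,0],[0,0,0]],[[0,0,0],[0,0,0]],[[0,0,0],[0,0,0]]], grip=0.38)

```text
clock: 39.05
tcp_pos: [0.4211, 0.3672, 0.0731]
tcp_rot: [[0.001, 0.008, -1.0], [-0.002, -1.0, -0.008], [-1.0, 0.002, -0.001]]
force: [1.0, -0.1, -0.1]
grip_width: 0.0331
```

Request:
apply_moves(increments=[[[-1,0,0],[0,0,0]],[[-2,0,0],[0,0,0]],[[-3,0,0],[0,0,0]],[[-3,0,0],[0,0,0]],[[-3,0,0],[0,0,0]],[[-3,0,0],[0,0,0]],[[0,0,0],[0,0,0]]])

```text
clock: 39.63
tcp_pos: [0.4226, 0.3708, 0.23]
tcp_rot: [[0.008, 0.008, -1.0], [0.005, -1.0, -0.008], [-1.0, -0.005, -0.008]]
force: [0.7, 0.9, 0.0]
grip_width: 0.0335
```

Run:
```python
from h import *
shot('side','s5');im=cv2.imread('pics/s5.png');cv2.imwrite('pics/s5c.png',cv2.resize(im[60:240,240:420],None,fx=3.3,fy=3.3))
r=cloud('side',np.load('pics/s5.npy')).reshape(-1,3)
c,s=np.cos(CY),np.sin(CY); q=(r[:,:2]-CO)@np.array([[c,-s],[s,c]])*1000; z=r[:,2]*1000
m=(abs(q[:,0])<60)&(z>85)&(z<112)&(q[:,1]>-75)&(q[:,1]<135)
y=np.sort(q[m,1]); 
for k in range(5):
    a=m&(abs(q[:,1]-(-50+40*k))<15);print(k,a.sum(),q[a].mean(0),np.percentile(q[a,0],[1,99]),np.percentile(z[a],[95]),'slope',np.polyfit(q[a,0],q[a,1],1)[0])
```

```text
0 217 [ 2.92515157e-02 -5.33613155e+01] [-51.06320717  48.39245967] [107.10438634] slope -0.011930223627621804
1 208 [ -1.41908264 -12.40326084] [-50.59047669  48.22287234] [107.95230713] slope -0.010686628796434255
2 209 [-0.95283658 27.20758724] [-51.64407351  48.15153602] [107.63019394] slope -0.0029762632834067415
3 209 [ 0.34514197 67.04456868] [-49.13246067  48.34919757] [107.99597308] slope -0.012439790038143484
4 212 [  0.69836847 106.92621121] [-48.8703161   50.27672796] [107.09813199] slope 0.002271555412557026
```

View pics/s5c.png

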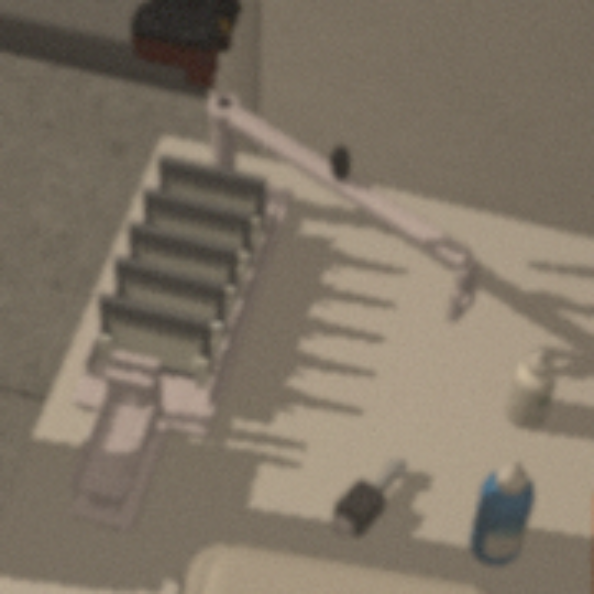

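Run:
```python
from h import *
for n in('side','top'):
    im,d=shot(n,n+'6')
    p=pix(n,[.5395,.3665,.166]);x,y=map(int,p);w=im[y-12:y+12,x-12:x+12].astype(int).sum(2);m=w<w.min()+90
    v,u=np.nonzero(m);print(n,p,w.min(),m.sum(),x-12+u.mean(),y-12+v.mean(),world(n,(x-12+u.mean(),y-12+v.mean()),z=.155))
plan(np.array([.5395,.3665,.20]),down(CY),vmax=3)
```

```text
side [343.08787715 105.92391603] 134 38 342.94736842105266 108.92105263157895 [0.54001703 0.36510907 0.155     ]
top [196.73593552 262.27368218] 112 20 196.5 266.0 [0.53012597 0.37009159 0.155     ]
[[[0.5, 0.05, -2.35], [0.0, 0.0, 0.0]], [[0.45, 0.05, -2.35], [0.0, 0.0, 0.0]], [[0.5, 0.05, -2.4], [0.0, 0.0, 0.0]], [[0.45, 0.0, -2.35], [0.0, 0.0, 0.0]], [[0.5, 0.05, -2.4], [0.0, 0.0, 0.0]]]
d [ 0.1185 -0.001  -0.0236] ang 0.005 err [ 0.     -0.0001 -0.0002] t 39.7833 F [ 0.5 -0.7 -1.2] gw 0.0335
```

Request:
apply_moves(increments=[[[0.3,0,-2.4],[0,0,0]],[[0.5,0.1,-2.4],[0,0,0]],[[0.5,0,-2.4],[0,0,0]],[[0.5,0,-2.4],[0,0,0]],[[0.5,0,-2.3],[0,0,0]],[[0,0,0],[0,0,0]],[[0,0,0],[0,0,0]],[[0,0,0],[0,0,0]]], grip=0.5)

```text
clock: 40.45
tcp_pos: [0.5385, 0.3678, 0.1993]
tcp_rot: [[-0.001, 0.009, -1.0], [-0.002, -1.0, -0.009], [-1.0, 0.002, 0.001]]
force: [-0.5, 0.3, -0.5]
grip_width: 0.0437
```

Run:
```python
from h import *
plan(np.array([.5395,.3665,.138]),down(CY),vmax=1.2,q=.01)
```

```text
[[[1.02, 0.02, -0.02], [0.0, 0.0, 0.0]], [[1.02, 0.02, -0.02], [0.0, 0.0, 0.0]], [[1.02, 0.02, -0.02], [0.0, 0.0, 0.0]], [[1.02, 0.02, -0.01], [0.0, 0.0, 0.0]], [[1.02, 0.02, -0.02], [0.0, 0.0, 0.0]], [[1.03, 0.02, -0.01], [0.0, 0.0, 0.0]]]
d [ 0.001  -0.0013 -0.0613] ang 0.003 err [-0.  0. -0.] t 40.45 F [-0.5  0.3 -0.5] gw 0.0437
```

Request:
apply_moves(increments=[[[1,0.1,0],[0,0,0]],[[1,0,-0.1],[0,0,0]],[[1,0,0],[0,0,0]],[[1,0,0],[0,0,0]],[[1,0,0],[0,0,0]],[[0.9,0,0],[0,0,0]],[[0,0,0],[0,0,0]],[[0,0,0],[0,0,0]]])

```text
clock: 41.12
tcp_pos: [0.5408, 0.3666, 0.1407]
tcp_rot: [[0.0, 0.008, -1.0], [-0.001, -1.0, -0.008], [-1.0, 0.001, -0.0]]
force: [-0.3, 0.6, -0.0]
grip_width: 0.0437
```

Run:
```python
from h import *
plan(np.array([.5395,.3665,.138]),down(CY),vmax=1.2,q=.01)
shot('side','s7');im=cv2.imread('pics/s7.png');cv2.imwrite('pics/s7c.png',cv2.resize(im[40:180,280:420],None,fx=4,fy=4))
```

```text
[[[0.27, 0.01, 0.13], [0.0, 0.0, 0.0]]]
d [-0.0013 -0.0001 -0.0027] ang 0.004 err [ 0. -0. -0.] t 41.1167 F [-0.3  0.6 -0. ] gw 0.0437
```

View pics/s7c.png

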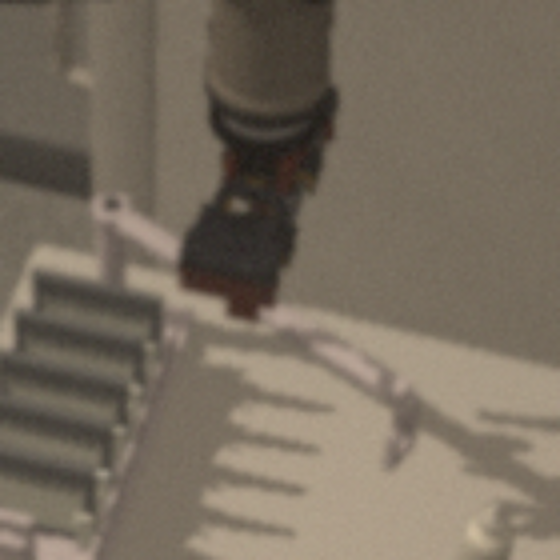

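The gripper straddles the knob (about 245,310 in the crop) with no contact force. I'll close on it.

Request:
apply_moves(increments=[[[0.1,0,0.1],[0,0,0]],[[0,0,0],[0,0,0]],[[0,0,0],[0,0,0]],[[0,0,0],[0,0,0]],[[0,0,0],[0,0,0]],[[0,0,0],[0,0,0]]], grip=0, grip_force=12)

```text
clock: 41.67
tcp_pos: [0.54, 0.3671, 0.1408]
tcp_rot: [[0.002, 0.008, -1.0], [-0.0, -1.0, -0.008], [-1.0, 0.0, -0.002]]
force: [-0.7, -0.4, 1.4]
grip_width: 0.0152
```

Run:
```python
from h import *
o=ctrl.get_obs();p=o['tcp_pos'];print(p,o['grip_width'],o['force'])
H=car(0,.159,0)[:2];v=p[:2]-H;print(H,np.linalg.norm(v),th:=np.arctan2(v[0],-v[1])+CY)
R=np.array(o['tcp_rot'])
pos=lambda t:H+.13*np.array([np.sin(t-CY),-np.cos(t-CY)])
# tool axes: y~-world y, z~-world x
ths=np.linspace(th,-.02,17);Q=p[:2]
for a,b in zip(ths[:-1],ths[1:]):
    d=pos(b)-pos(a);t=R.T@np.r_[d,0]*100;print(np.round(t,2),end=' ')
```

```text
[0.54004622 0.36708447 0.14077701] 0.015197874778938069 [-0.6845942  -0.36512909  1.43761667]
[0.42067154 0.41728949] 0.12950234935893404 1.1841867056170334
[-0.    0.88  0.42] [-0.    0.85  0.49] [-0.    0.81  0.55] [-0.    0.77  0.61] [-0.    0.72  0.66] [-0.    0.67  0.72] [-0.    0.61  0.76] [-0.    0.55  0.81] [-0.    0.49  0.85] [-0.    0.43  0.88] [-0.    0.36  0.91] [-0.    0.29  0.93] [-0.    0.22  0.95] [-0.    0.14  0.97] [-0.    0.07  0.98] [-0.   -0.    0.98]
```

Request:
apply_moves(increments=[[[0,0.9,0.4],[0,0,0]],[[0,0.8,0.5],[0,0,0]],[[0,0.8,0.6],[0,0,0]],[[0,0.8,0.6],[0,0,0]],[[0,0.7,0.6],[0,0,0]],[[0,0.7,0.7],[0,0,0]],[[0,0.6,0.8],[0,0,0]]])

```text
clock: 42.25
tcp_pos: [0.498, 0.3125, 0.1406]
tcp_rot: [[0.002, 0.007, -1.0], [-0.001, -1.0, -0.007], [-1.0, 0.001, -0.002]]
force: [-0.5, 1.2, 1.6]
grip_width: 0.0156
```

```bash
cat >> h.py <<'E'
def bar(n=8,end=-.02):
    o=ctrl.get_obs();p=o['tcp_pos'];R=np.array(o['tcp_rot']);H=car(0,.159,0)[:2];v=p[:2]-H;th=np.arctan2(v[0],-v[1])+CY
    print(np.round(p,4),'gw',o['grip_width'],'F',np.round(o['force'],1),'r',np.linalg.norm(v),'th',th)
    pos=lambda t:H+.13*np.array([np.sin(t-CY),-np.cos(t-CY)])
    ths=np.linspace(th,end,n+1);q=p[:2]
    for b in ths[1:]:
        d=pos(b)-q;q=pos(b);print(np.round(R.T@np.r_[d,0]*100,2),end=' ')
E
python3 -c "
from h import *
bar()"
```

```text
[0.498  0.3125 0.1406] gw 0.015593947141405995 F [-0.5  1.2  1.6] r 0.13021230548967158 th 0.6474732695777278
[-0.    0.58  0.92] [-0.    0.52  0.95] [-0.    0.44  0.99] [-0.    0.36  1.02] [-0.    0.27  1.05] [-0.    0.18  1.07] [-0.    0.09  1.08] [-0.    0.    1.08]
```

Request:
apply_moves(increments=[[[0,0.6,0.9],[0,0,0]],[[0,0.5,0.9],[0,0,0]],[[0,0.4,1],[0,0,0]],[[0,0.4,1],[0,0,0]],[[0,0.3,1],[0,0,0]],[[0,0.2,1],[0,0,0]],[[0,0,0],[0,0,0]]])

```text
clock: 42.83
tcp_pos: [0.4381, 0.2893, 0.1404]
tcp_rot: [[0.0, 0.01, -1.0], [-0.001, -1.0, -0.01], [-1.0, 0.001, -0.0]]
force: [-0.7, 4.0, -2.3]
grip_width: 0.0157
```

```bash
python3 -c "
from h import *
bar(4)"
```

```text
[0.4381 0.2893 0.1404] gw 0.01572010211952117 F [-0.7  4.  -2.3] r 0.12917534045591508 th 0.1465480798078093
[-0.    0.14  0.53] [-0.    0.03  0.54] [-0.    0.01  0.54] [-0.   -0.01  0.54]
```

Request:
apply_moves(increments=[[[0,0,0.5],[0,0,0]],[[0,0,0.5],[0,0,0]],[[0,0,0.5],[0,0,0]],[[0,0,0.3],[0,0,0]],[[0,0,0],[0,0,0]],[[0,0,0],[0,0,0]]])

```text
clock: 43.33
tcp_pos: [0.4259, 0.2887, 0.1406]
tcp_rot: [[0.006, 0.006, -1.0], [0.001, -1.0, -0.006], [-1.0, -0.001, -0.006]]
force: [10.2, 2.7, -5.0]
grip_width: 0.0157
```

```bash
python3 -c "
from h import *
bar(2)"
```

```text
[0.4259 0.2887 0.1406] gw 0.015713433667300783 F [10.2  2.7 -5. ] r 0.1287335577143072 th 0.052273577804886354
[-0.    0.13  0.47] [-0.   -0.01  0.47]
```

Run:
```python
from h import *
shot('side','s8');im=cv2.imread('pics/s8.png');cv2.imwrite('pics/s8c.png',cv2.resize(im[70:220,250:350],None,fx=5,fy=5,interpolation=cv2.INTER_CUBIC))
```

```text
(no output)
```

View pics/s8c.png

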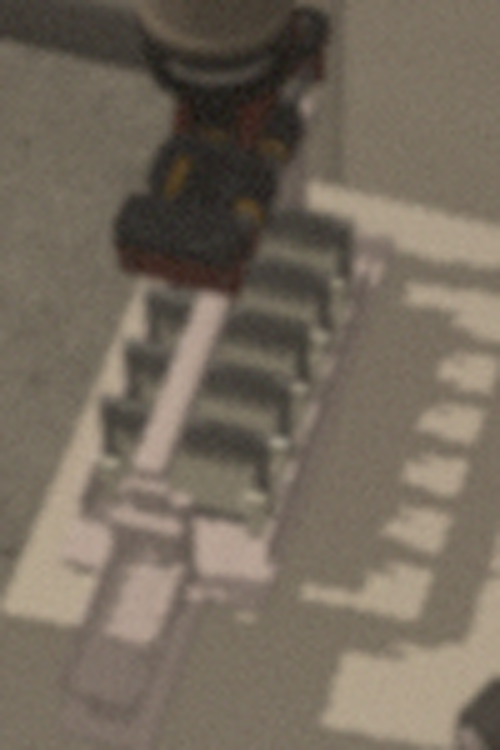

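```bash
cat >> h.py <<'E'
def barcheck(n='side',k=3):
    r=np.vstack([cloud(n,ctrl.camera(n)[1]).reshape(-1,3) for i in range(k)])
    c,s=np.cos(CY),np.sin(CY); q=(r[:,:2]-CO)@np.array([[c,-s],[s,c]])*1000; z=r[:,2]*1000
    m=(abs(q[:,0])<40)&(z>120)&(z<142)&(q[:,1]>-108)&(q[:,1]<0)
    f=np.polyfit(q[m,1],q[m,0],1);print(n,m.sum(),'bar slope',f[0],'x at y=-110',np.polyval(f,-110),'at 159',np.polyval(f,159))
    m=(z>88)&(z<105)&(q[:,1]<-95)&(q[:,1]>-130)&(abs(q[:,0])<35);print('cheek x c',np.mean(np.percentile(q[m,0],[1,99])),m.sum(),np.ptp(np.percentile(q[m,0],[1,99])))
E
python3 -c "
from h import *
barcheck();barcheck('top')"
```

```text
side 712 bar slope -0.007475031411119908 x at y=-110 -0.6417786319419696 at 159 -2.652562081533225
cheek x c -1.584346112026557 320 40.68461545635064Traceback (most recent call last):
  File "<string>", line 3, in <module>
    barcheck();barcheck('top')
               ~~~~~~~~^^^^^^^
  File "h.py", line 62, in barcheck
    f=np.polyfit(q[m,1],q[m,0],1);print(n,m.sum(),'bar slope',f[0],'x at y=-110',np.polyval(f,-110),'at 159',np.polyval(f,159))
    raise TypeError("expected non-empty vector for x")
TypeError: expected non-empty vector for x
```

Request:
apply_moves(increments=[[[0,0,0.2],[0,0,0]],[[0,0,0],[0,0,0]],[[0,0,0],[0,0,0]]], grip_force=15)

```text
clock: 43.93
tcp_pos: [0.4257, 0.2886, 0.1407]
tcp_rot: [[0.009, 0.005, -1.0], [0.002, -1.0, -0.005], [-1.0, -0.002, -0.009]]
force: [15.1, 4.9, -9.5]
grip_width: 0.0153
```

```bash
python3 -c "
from h import *
bar(2);barcheck()"
```

```text
[0.4257 0.2886 0.1407] gw 0.01532383408293174 F [15.1  4.9 -9.5] r 0.12874775411257436 th 0.05070737187899664
[-0.    0.13  0.46] [-0.   -0.01  0.46] side 713 bar slope -0.003754964550713766 x at y=-110 -0.8436784677650975 at 159 -1.8537639319071006
cheek x c -1.35640730235189 326 40.37803864146076
```

Request:
apply_moves(increments=[[[0,0,-0.2],[0,0,0]],[[0,0,0],[0,0,0]],[[0,0,0],[0,0,0]],[[0,0,0],[0,0,0]]], grip=0.5)

```text
clock: 44.42
tcp_pos: [0.4218, 0.2882, 0.1399]
tcp_rot: [[-0.0, 0.008, -1.0], [-0.002, -1.0, -0.008], [-1.0, 0.002, 0.0]]
force: [0.5, 0.2, -0.9]
grip_width: 0.0391
```

Request:
apply_moves(increments=[[[-1,0,0],[0,0,0]],[[-2,0,0],[0,0,0]],[[-3,0,0],[0,0,0]],[[-3,0,0],[0,0,0]],[[-3,0,0],[0,0,0]],[[0,0,0],[0,0,0]]])

```text
clock: 44.92
tcp_pos: [0.4241, 0.2916, 0.2665]
tcp_rot: [[0.009, 0.009, -1.0], [0.004, -1.0, -0.009], [-1.0, -0.004, -0.009]]
force: [0.9, 1.6, 0.4]
grip_width: 0.0435
```

```bash
python3 -c "
from h import *
print(ctrl.get_obs()['tcp_pos'])
barcheck()
for n in('side','top'):shot(n,n+'9')
im=cv2.imread('pics/side9.png');cv2.imwrite('pics/s9c.png',cv2.resize(im[60:240,240:420],None,fx=3.3,fy=3.3))
im=cv2.imread('pics/top9.png');cv2.imwrite('pics/t9c.png',cv2.resize(im[210:330,170:330],None,fx=4.5,fy=4.5))"
```

```text
[0.42407618 0.29156705 0.26653062]
side 711 bar slope -0.00754091080128345 x at y=-110 -0.539396834578042 at 159 -2.56790184012329
cheek x c -1.3471680101931085 314 40.63346687353079
```

View pics/s9c.png

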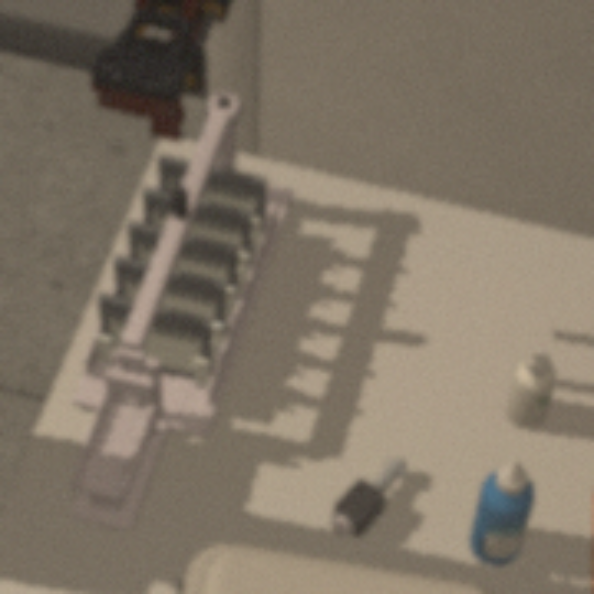

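View pics/t9c.png

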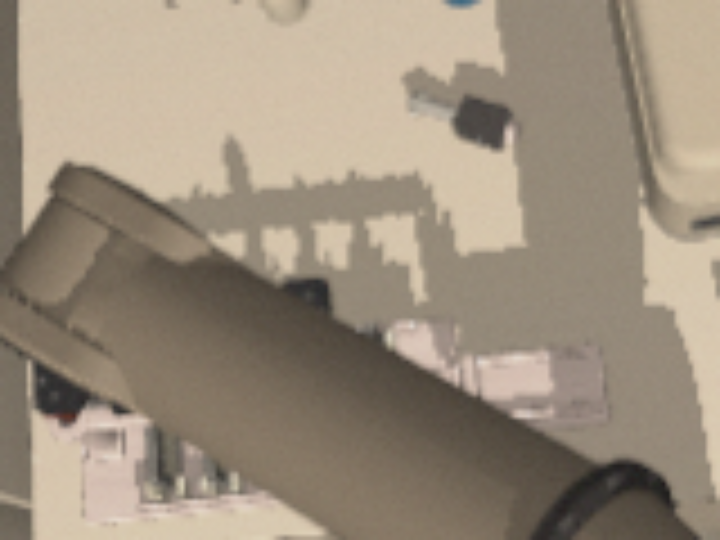

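Run:
```python
from h import *
np.set_printoptions(precision=4,suppress=True)
for n in('side','top'):
    D=[];
    for i in range(4):
        im,d=ctrl.camera(n);D.append(cloud(n,d).reshape(-1,3))
    g=im.astype(int).sum(2).ravel();r=np.vstack(D);g=np.tile(g,4)
    near=(abs(r[:,0]-.645)<.07)&(abs(r[:,1]-.13)<.07)
    h=near&(r[:,2]>.023)&(r[:,2]<.04)&(g<260)
    P=r[h];
    rect=cv2.minAreaRect((P[:,:2]*1000).astype(np.float32));print(n,'handle',h.sum(),P.mean(0),np.median(P,0),rect)
    sh=near&(r[:,2]>.008)&(r[:,2]<.028)&(g>=260);Q=r[sh]
    print('shank/other',sh.sum(),Q.mean(0))
    # local frame height map
    H=np.zeros((280,280,3),np.uint8)
    m=near
    for p,b in zip(r[m],g[m]):
        H[279-int((p[0]-.575)*2000),279-int((p[1]-.06)*2000)]=cv2.applyColorMap(np.uint8([[np.clip(p[2]*6000+30,0,255)]]),cv2.COLORMAP_JET)[0,0]
    cv2.imwrite(f'pics/pin_{n}.png',cv2.dilate(H,np.ones((3,3))))
a=cv2.imread('pics/pin_top.png');b=cv2.imread('pics/pin_side.png')
im=cv2.imread('pics/top9.png');c=cv2.resize(im[222:250,255:290],(350,280),interpolation=cv2.INTER_CUBIC)
cv2.imwrite('pics/pin.png',cv2.resize(np.hstack([a,b]),None,fx=1.4,fy=1.4))
im=cv2.imread('pics/side9.png');d=cv2.resize(im[190:228,330:375],(330,280),interpolation=cv2.INTER_CUBIC)
cv2.imwrite('pics/pinc.png',np.hstack([c,d]))
```

```text
side handle 436 [0.6333 0.1181 0.0299] [0.6335 0.1183 0.03  ] ((633.6756591796875, 120.57330322265625), (41.31669998168945, 27.792177200317383), 66.8013687133789)
shank/other 437 [0.6371 0.1352 0.0199]
top handle 322 [0.6336 0.1218 0.0304] [0.6339 0.1214 0.0303] ((633.8213500976562, 122.15762329101562), (37.33615493774414, 30.467920303344727), 65.49676513671875)
shank/other 585 [0.6427 0.1377 0.0153]
```

View pics/pin.png

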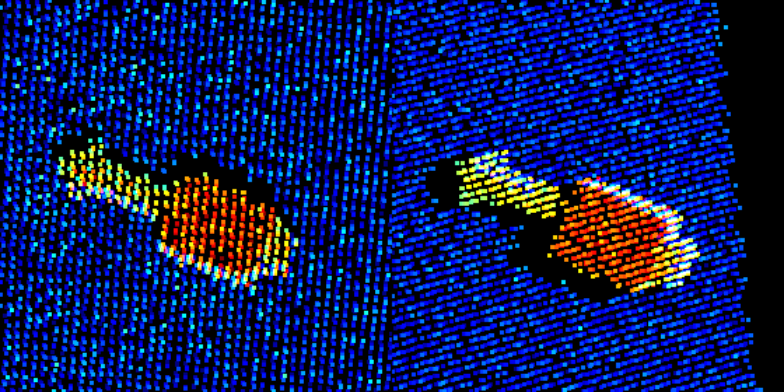

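View pics/pinc.png

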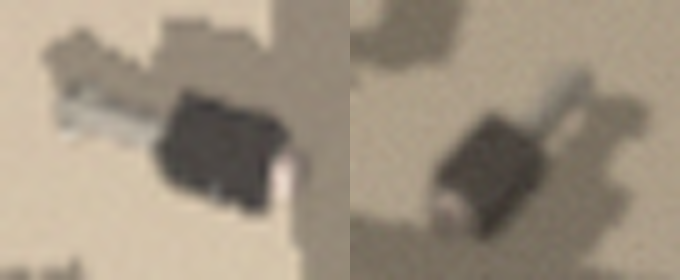

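```bash
cat >> h.py <<'E'
def pinpose(C0=(.6337,.1205),zb=0.,K=4):
    out=[]
    for n in('side','top'):
        D=[]
        for i in range(K):
            im,d=ctrl.camera(n);D.append(cloud(n,d).reshape(-1,3))
        g=np.tile(im.astype(int).sum(2).ravel(),K);r=np.vstack(D)
        dd=np.hypot(r[:,0]-C0[0],r[:,1]-C0[1]);z=r[:,2]-zb
        h=(dd<.03)&(z>.024)&(z<.037)&(g<260);c=r[h,:2];c=(np.percentile(c,97,axis=0)+np.percentile(c,3,axis=0))/2
        rect=cv2.minAreaRect((r[h][:,:2]*1000).astype(np.float32))
        s=(dd>.026)&(dd<.068)&(z>.010)&(z<.027);S=r[s,:2]
        # keep the shank side: cluster farther than 35
        t=S[np.hypot(*(S-C0).T)>.035];m=t.mean(0)-c;a0=np.arctan2(-m[0],m[1])
        print(n,h.sum(),'c',np.round(c,4),'rect',np.round(rect[0],1),np.round(rect[1],1),round(rect[2],1),'shank n',len(t),t.mean(0),'yaw',a0, 'far',np.percentile(np.hypot(*(t-c).T),97))
        out.append((c,a0))
    return out
E
python3 -c "
from h import *
pinpose()"
```

```text
side 413 c [0.6328 0.1179] rect [632.5 118. ] [39.4 27.9] 70.8 shank n 167 [0.64970332 0.16320271] yaw -0.35711255673035136 far 0.061304392657673686
top 302 c [0.6334 0.1207] rect [633.8 122.4] [36.3 30.1] 66.5 shank n 185 [0.64615438 0.15240446] yaw -0.3831250781208154 far 0.06522846174714803
```

```bash
python3 -c "
from h import *
o=ctrl.get_obs();print(o['joints'],o['tcp_pos'])
p=np.array([.633,.1195,.12]);p[2]=.2
plan(p,down(-.37+np.pi/2),vmax=3)
r=cloud('side',np.load('pics/side9.npy')).reshape(-1,3)
for X,Y in((.705,.09),(.73,.25)):
  m=(abs(r[:,0]-X)<.06)&(abs(r[:,1]-Y)<.06)&(r[:,2]>.02);print(r[m].mean(0),r[m].min(0),r[m].max(0))
m=(r[:,0]>.5)&(r[:,0]<.8)&(abs(r[:,1])<.12)&(r[:,2]>.1);print(r[m].max(0))
"
```

```text
[ 0.0258147   0.27967839 -0.88209869  1.85057823  0.24059475  1.12165824
 -2.50586855] [0.42260747 0.28892868 0.26038269]
[[[0.55, 1.55, -1.9], [-0.11, 0.0, 0.0]], [[0.55, 1.75, -1.7], [-0.11, 0.0, 0.0]], [[0.55, 1.95, -1.5], [-0.11, 0.0, 0.0]], [[0.55, 2.1, -1.3], [-0.11, 0.0, 0.0]], [[0.55, 2.2, -1.05], [-0.11, 0.0, 0.0]], [[0.55, 2.3, -0.8], [-0.11, 0.0, 0.0]], [[0.55, 2.4, -0.55], [-0.11, 0.0, 0.0]], [[0.55, 2.45, -0.3], [-0.11, 0.0, 0.0]]]
[[[0.55, 2.45, 0.0], [-0.1, 0.0, 0.0]], [[0.55, 2.45, 0.2], [-0.11, 0.0, 0.0]], [[0.6, 2.4, 0.5], [-0.1, 0.0, 0.0]]]
d [ 0.2104 -0.1694 -0.0604] ang 1.193 err [-0.0001  0.0002 -0.0002] t 45.9667 F [-0.1 -0.2  0.4] gw 0.0439
[0.74358495 0.11769673 0.07984184] [0.64502098 0.10478332 0.02077036] [0.76499508 0.14830395 0.13993116]
[0.74569555 0.25821821 0.05851037] [0.72734538 0.24516833 0.02011814] [0.7634585  0.28407524 0.09752376]
[0.79056586 0.11955749 0.17445746]
```

Run:
```python
from h import *
for n in('side','top'):
    im,d=ctrl.camera(n);C=cloud(n,d);hsv=cv2.cvtColor(im,cv2.COLOR_BGR2HSV)
    m=(hsv[...,0]>95)&(hsv[...,0]<125)&(hsv[...,1]>110)&(abs(C[...,0]-.74)<.08)&(abs(C[...,1]-.12)<.08)
    P=C[m];print(n,m.sum(),P.mean(0),np.percentile(P,[2,98],axis=0))
    w=(abs(C[...,0]-.745)<.05)&(abs(C[...,1]-.12)<.05)&(C[...,2]>.115)&(C[...,2]<.15);P=C[w];print('neck/cap',w.sum(),P.mean(0),np.percentile(P,[2,98],axis=0))
```

```text
side 1 [0.73556008 0.12147859 0.10009135] [[0.73556008 0.12147859 0.10009135]
 [0.73556008 0.12147859 0.10009135]]
neck/cap 57 [0.74976195 0.12620788 0.12269873] [[0.73928931 0.11822049 0.11553057]
 [0.76066761 0.13798699 0.13813197]]
top 124 [0.73816097 0.12736904 0.07291311] [[0.72994662 0.1112097  0.02018691]
 [0.7555675  0.1463308  0.10177653]]
neck/cap 34 [0.75005082 0.13078935 0.1243162 ] [[0.74142101 0.12159629 0.11674362]
 [0.7619204  0.14139033 0.13768187]]
```

Run:
```python
from h import *
for n in('side','top'):
    r=cloud(n,ctrl.camera(n)[1]).reshape(-1,3)
    for a in np.arange(.54,.8,.03):
        m=(abs(r[:,0]-a)<.015)&(abs(r[:,1])<.11)&(r[:,2]>.06)&(r[:,2]<.18);print(n,round(a,2),np.percentile(r[m,1],99.5) if m.sum()>5 else None,end='; ')
    print()
```

```text
side 0.54 -0.005793263693311883; side 0.57 -0.010351317146611132; side 0.6 -0.007743244394430943; side 0.63 -0.004646632525487747; side 0.66 -0.0005938764804990227; side 0.69 0.0028139302464808766; side 0.72 0.004948188672644668; side 0.75 0.10992589727996584; side 0.78 0.008837281786561197; 
top 0.54 -0.0013331741001026511; top 0.57 0.0027426439353469842; top 0.6 0.006322923919734935; top 0.63 0.010168563411963906; top 0.66 0.01170518197447523; top 0.69 0.015367638729475134; top 0.72 0.01905526255892398; top 0.75 0.10846958818252697; top 0.78 0.011151444665857864;
```

Run:
```python
from h import *
plan(np.array([.633,.1195,.2]),down(-.49+np.pi/2),vmax=3)
```

```text
[[[0.6, 1.7, -2.1], [-0.11, 0.0, 0.0]], [[0.6, 1.95, -1.9], [-0.11, 0.0, 0.0]], [[0.6, 2.1, -1.65], [-0.11, 0.0, 0.0]], [[0.6, 2.3, -1.4], [-0.11, 0.0, 0.0]], [[0.6, 2.45, -1.15], [-0.11, 0.0, 0.0]], [[0.6, 2.55, -0.9], [-0.1, 0.0, 0.0]], [[0.6, 2.65, -0.65], [-0.11, 0.0, 0.0]], [[0.65, 2.65, -0.35], [-0.1, 0.0, 0.0]]]
[[[0.6, 2.7, -0.05], [-0.11, 0.0, 0.0]], [[0.65, 2.7, 0.2], [-0.1, 0.0, 0.0]]]
d [ 0.2104 -0.1694 -0.0604] ang 1.073 err [ 0.0002  0.0002 -0.0002] t 46.1667 F [ 0.2 -0.5 -0.4] gw 0.0438
```

Request:
apply_moves(increments=[[[0,1.7,-2.1],[-0.11,0,0]],[[0.6,2,-1.9],[-0.11,0,0]],[[0.6,2.1,-1.7],[-0.11,0,0]],[[0.6,2.3,-1.4],[-0.11,0,0]],[[0.6,2.4,-1.1],[-0.11,0,0]],[[0.7,2.5,-0.9],[-0.1,0,0]],[[0.7,2.6,-0.6],[-0.11,0,0]],[[0.7,2.7,-0.4],[-0.1,0,0]]], grip=0.68)

```text
clock: 46.83
tcp_pos: [0.5915, 0.1528, 0.2153]
tcp_rot: [[0.001, 0.766, -0.643], [-0.001, -0.643, -0.766], [-1.0, 0.002, -0.0]]
force: [0.5, -0.2, 0.7]
grip_width: 0.0599
```

Request:
apply_moves(increments=[[[0.7,2.7,0],[-0.11,0,0]],[[0.7,2.7,0.2],[-0.1,0,0]],[[0,0,0],[0,0,0]],[[0,0,0],[0,0,0]],[[0,0,0],[0,0,0]]])

```text
clock: 47.25
tcp_pos: [0.632, 0.1204, 0.2017]
tcp_rot: [[0.001, 0.881, -0.474], [-0.0, -0.474, -0.881], [-1.0, 0.001, -0.0]]
force: [-0.5, 1.1, 0.6]
grip_width: 0.0596
```

Run:
```python
from h import *
print(ctrl.get_obs()['joints'])
shot('side','s10');im=cv2.imread('pics/s10.png');cv2.imwrite('pics/s10c.png',cv2.resize(im[60:260,240:440],None,fx=3,fy=3))
plan(np.array([.633,.1195,.014]),down(-.49+np.pi/2),vmax=1.8)
```

```text
[ 0.3538617   0.61720311 -0.93910212  1.61109303  0.52836728  1.1865806
 -1.19434028]
[[[1.7, 0.0, 0.0], [0.0, 0.0, 0.0]], [[1.7, 0.0, 0.0], [0.0, 0.0, 0.0]], [[1.7, 0.0, 0.0], [0.0, 0.0, 0.0]], [[1.7, 0.0, 0.0], [0.0, 0.0, 0.0]], [[1.7, 0.0, 0.0], [0.0, 0.0, 0.0]], [[1.7, 0.05, 0.0], [0.0, 0.0, 0.0]], [[1.7, 0.0, 0.0], [0.0, 0.0, 0.0]], [[1.75, 0.05, 0.0], [0.0, 0.0, 0.0]]]
[[[1.7, 0.0, 0.05], [0.0, 0.0, 0.0]], [[1.75, 0.05, 0.0], [0.0, 0.0, 0.0]], [[1.7, 0.0, 0.05], [0.0, 0.0, 0.0]]]
d [ 0.0012 -0.0015 -0.1881] ang 0.003 err [-0.0001 -0.0002  0.0001] t 47.3 F [-0.4  0.9  0.4] gw 0.0599
```

View pics/s10c.png

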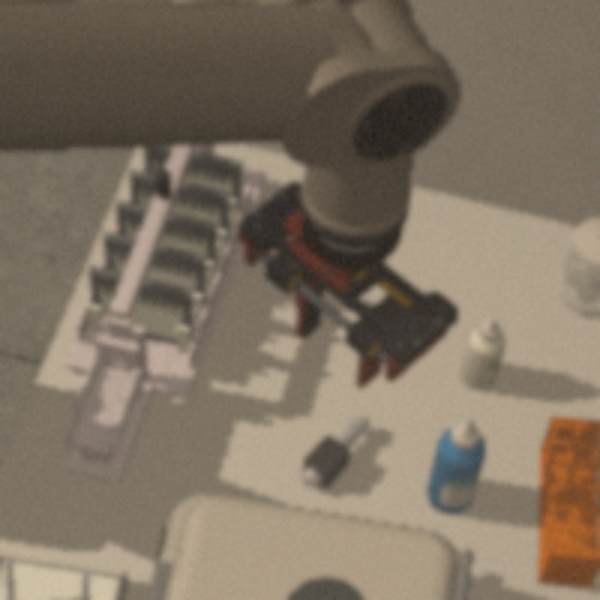

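The picture shows the gripper hovering over the pin (335,455 in the crop), with its long side along the jaw axis. The blue bottle is at (458,470).

Request:
apply_moves(increments=[[[1.7,0.1,0],[0,0,0]],[[1.7,0.1,0],[0,0,0]],[[1.7,0,0],[0,0,0]],[[1.7,0,0.1],[0,0,0]],[[1.7,0,0],[0,0,0]],[[1.7,0,0],[0,0,0]],[[1.7,0,0],[0,0,0]],[[1.7,0,0],[0,0,0]]])

```text
clock: 47.97
tcp_pos: [0.6337, 0.1188, 0.0655]
tcp_rot: [[0.002, 0.882, -0.472], [-0.001, -0.472, -0.882], [-1.0, 0.002, -0.001]]
force: [0.6, 0.9, 0.5]
grip_width: 0.0597
```

Request:
apply_moves(increments=[[[0,0,0],[0,0,0]],[[0,0,0],[0,0,0]],[[0,0,0],[0,0,0]]])

```text
clock: 48.22
tcp_pos: [0.6343, 0.1183, 0.0666]
tcp_rot: [[0.002, 0.881, -0.473], [-0.0, -0.473, -0.881], [-1.0, 0.002, -0.001]]
force: [-0.6, -0.4, 0.4]
grip_width: 0.0599
```

Run:
```python
from h import *
shot('side','s11');im=cv2.imread('pics/s11.png');cv2.imwrite('pics/s11c.png',cv2.resize(im[120:260,290:430],None,fx=4,fy=4))
plan(np.array([.633,.1195,.014]),down(-.49+np.pi/2),vmax=1.2,q=.01)
```

```text
[[[1.06, -0.04, 0.0], [0.0, 0.0, 0.0]], [[1.06, -0.04, -0.01], [0.0, 0.0, 0.0]], [[1.06, -0.04, 0.0], [0.0, 0.0, 0.0]], [[1.06, -0.05, -0.01], [0.0, 0.0, 0.0]], [[1.05, -0.04, 0.0], [0.0, 0.0, 0.0]]]
d [-0.0016  0.0012 -0.0529] ang 0.004 err [ 0. -0.  0.] t 48.2667 F [-0.1  0.5 -0.1] gw 0.0594
```

View pics/s11c.png

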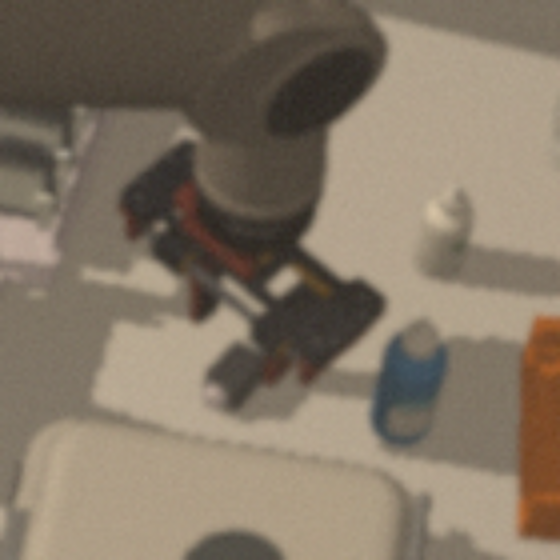

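Request:
apply_moves(increments=[[[1.1,-0.2,0],[0,0,0]],[[1.1,0,0],[0,0,0]],[[1.1,0,0],[0,0,0]],[[1,0,0],[0,0,0]],[[0.9,0,0],[0,0,0]],[[0,0,0],[0,0,0]],[[0,0,0],[0,0,0]],[[0,0,0],[0,0,0]]])

```text
clock: 48.93
tcp_pos: [0.6324, 0.1189, 0.0139]
tcp_rot: [[0.002, 0.881, -0.473], [-0.0, -0.473, -0.881], [-1.0, 0.002, -0.0]]
force: [-0.1, -0.1, 0.7]
grip_width: 0.0596
```

Run:
```python
from h import *
plan(np.array([.633,.1195,.014]),down(-.49+np.pi/2),vmax=1.2,q=.01)
```

```text
[[[-0.01, 0.02, -0.08], [0.0, 0.0, 0.0]]]
d [0.0006 0.0006 0.0001] ang 0.003 err [-0. -0. -0.] t 48.9333 F [-0.1 -0.1  0.7] gw 0.0596
```

Request:
apply_moves(increments=[[[0,0,-0.1],[0,0,0]],[[0,0,0],[0,0,0]],[[0,0,0],[0,0,0]],[[0,0,0],[0,0,0]],[[0,0,0],[0,0,0]],[[0,0,0],[0,0,0]],[[0,0,0],[0,0,0]]], grip=0, grip_force=30)

```text
clock: 49.52
tcp_pos: [0.6325, 0.1198, 0.014]
tcp_rot: [[0.001, 0.881, -0.473], [-0.001, -0.473, -0.881], [-1.0, 0.001, -0.0]]
force: [-1.5, 0.5, 2.7]
grip_width: 0.0306
```

Run:
```python
from h import *
o=ctrl.get_obs();print(o['grip_width'],o['tcp_pos'],o['force'])
shot('side','s12');im=cv2.imread('pics/s12.png');cv2.imwrite('pics/s12c.png',cv2.resize(im[150:250,310:410],None,fx=5,fy=5))
```

```text
0.030633821877715812 [0.63253133 0.11979856 0.01399347] [-1.50871113  0.52854622  2.69205444]
```

View pics/s12c.png

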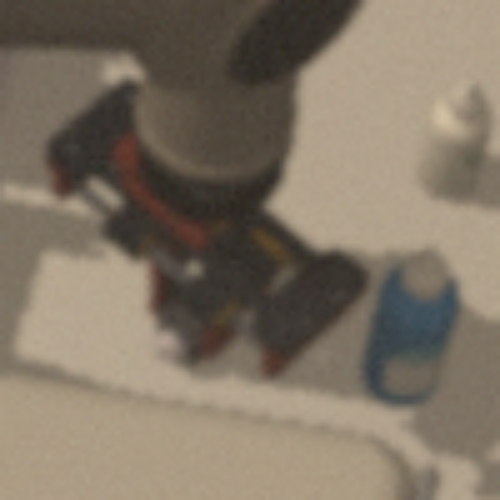

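Request:
apply_moves(increments=[[[-1,0,0],[0,0,0]],[[-2,0,0],[0,0,0]],[[-2,0,0],[0,0,0]],[[-2,0,0],[0,0,0]],[[-2,0,0],[0,0,0]],[[-2,0,0],[0,0,0]],[[-2,0,0],[0,0,0]],[[-1,0,0],[0,0,0]]])

```text
clock: 50.23
tcp_pos: [0.6334, 0.1199, 0.1566]
tcp_rot: [[0.004, 0.881, -0.473], [-0.0, -0.473, -0.881], [-1.0, 0.004, -0.002]]
force: [1.3, 1.5, -0.9]
grip_width: 0.0309
```

Run:
```python
from h import *
p=car(0,-.1905,.150)
plan(p,down(CY+np.pi/2),vmax=2.5)
```

```text
[[[0.05, -1.75, 1.6], [-0.06, 0.0, 0.0]], [[0.05, -1.85, 1.5], [-0.06, 0.0, 0.0]], [[0.05, -1.95, 1.4], [-0.05, 0.0, 0.0]], [[0.05, -2.0, 1.3], [-0.06, 0.0, 0.0]], [[0.05, -2.1, 1.15], [-0.05, 0.0, 0.0]], [[0.1, -2.15, 1.05], [-0.06, 0.0, 0.0]], [[0.05, -2.2, 0.9], [-0.05, 0.0, 0.0]], [[0.1, -2.25, 0.8], [-0.06, 0.0, 0.0]]]
[[[0.05, -2.3, 0.7], [-0.05, 0.0, 0.0]]]
d [-0.2087 -0.0521 -0.0066] ang 0.505 err [ 0.0002 -0.      0.0002] t 50.2333 F [ 1.3  1.5 -0.9] gw 0.0309
```

Request:
apply_moves(increments=[[[0,-1.8,1.6],[-0.06,0,0]],[[0,-1.8,1.5],[-0.06,0,0]],[[0,-1.9,1.4],[-0.05,0,0]],[[0,-2,1.3],[-0.06,0,0]],[[0.1,-2.1,1.2],[-0.05,0,0]],[[0.1,-2.2,1],[-0.06,0,0]],[[0.1,-2.2,0.9],[-0.05,0,0]],[[0.1,-2.3,0.8],[-0.06,0,0]]])

```text
clock: 50.9
tcp_pos: [0.4454, 0.073, 0.1492]
tcp_rot: [[0.001, 0.999, -0.041], [-0.001, -0.041, -0.999], [-1.0, 0.001, 0.001]]
force: [0.6, -0.4, -1.6]
grip_width: 0.0305
```

Request:
apply_moves(increments=[[[0.1,-2.3,0.7],[-0.05,0,0]],[[0,0,0],[0,0,0]],[[0,0,0],[0,0,0]],[[0,0,0],[0,0,0]]])

```text
clock: 51.23
tcp_pos: [0.4243, 0.0674, 0.1488]
tcp_rot: [[0.002, 1.0, 0.006], [-0.001, 0.006, -1.0], [-1.0, 0.002, 0.001]]
force: [0.3, -0.0, -1.7]
grip_width: 0.0304
```

Run:
```python
from h import *
plan(car(0,-.1905,.150),down(CY+np.pi/2),vmax=2.5,q=.01)
shot('side','s13');im=cv2.imread('pics/s13.png');cv2.imwrite('pics/s13c.png',cv2.resize(im[110:230,240:340],None,fx=5,fy=5))
```

```text
[[[-0.12, 0.04, -0.04], [-0.01, 0.0, 0.0]]]
d [0.0004 0.0005 0.0012] ang 0.006 err [ 0. -0.  0.] t 51.2333 F [ 0.3 -0.  -1.7] gw 0.0304
```

View pics/s13c.png

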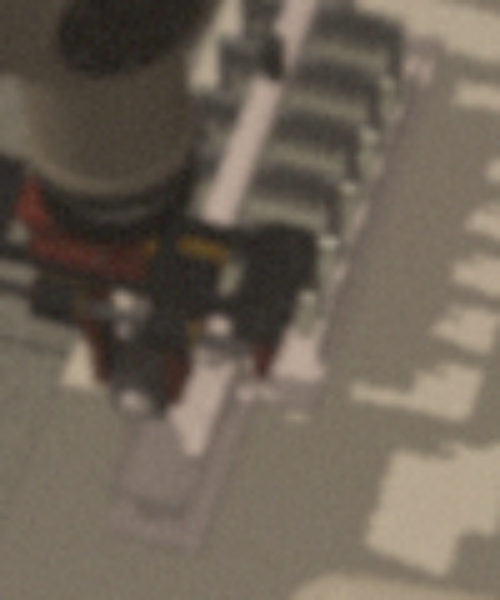

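Run:
```python
from h import *
np.set_printoptions(precision=4,suppress=True)
r=[];
for i in range(4):
    im,d=ctrl.camera('side');C=cloud('side',d);r.append(C[185:196,262:272].reshape(-1,3)); g=im[185:196,262:272].astype(int).sum(2)
r=np.vstack(r)
m=(r[:,2]>.12)&(r[:,2]<.19)
P=r[m];y=P[:,1];print(len(P),np.percentile(y,[1,5,10,25,50]))
b=P[y<np.percentile(y,15)];print(b.mean(0))
gg=np.tile(g.ravel(),4)[m];q=P[gg>330];print('bright',len(q),q.mean(0) if len(q) else'',np.percentile(q,[5,95],axis=0) if len(q) else '')
```

```text
362 [0.0394 0.0406 0.0413 0.044  0.0497]
[0.424  0.0408 0.154 ]
bright 60 [0.4242 0.0458 0.159 ] [[0.418  0.0406 0.154 ]
 [0.4296 0.0503 0.1645]]
```

Request:
apply_moves(increments=[[[1,0,0],[-0.01,0,0]],[[1.2,0,0],[0,0,0]],[[1.2,0,0],[0,0,0]],[[1.2,0,0],[0,0,0]],[[1,0,0],[0,0,0]],[[0,0,0],[0,0,0]],[[0,0,0],[0,0,0]]])

```text
clock: 52.07
tcp_pos: [0.4231, 0.0677, 0.092]
tcp_rot: [[-0.0, 1.0, 0.018], [-0.0, 0.018, -1.0], [-1.0, -0.0, 0.0]]
force: [0.4, 0.6, -1.8]
grip_width: 0.0302
```

Run:
```python
from h import *
plan(car(0,-.1905,.0745),down(CY+np.pi/2),vmax=.6,q=.01)
```

```text
[[[0.58, 0.05, 0.0], [0.0, 0.0, 0.0]], [[0.58, 0.05, 0.0], [0.0, 0.0, 0.0]], [[0.59, 0.05, -0.01], [0.01, 0.0, 0.0]]]
d [ 0.0015  0.0001 -0.0175] ang 0.006 err [-0.  0. -0.] t 52.0667 F [ 0.4  0.6 -1.8] gw 0.0302
```

Request:
apply_moves(increments=[[[0.4,0.1,0],[0,0,0]],[[0.4,0,0],[0,0,0]],[[0.3,0,0],[0,0,0]],[[0.3,0,0],[0,0,0]],[[0,0,0],[0,0,0]],[[0,0,0],[0,0,0]]])

```text
clock: 52.57
tcp_pos: [0.4245, 0.0674, 0.0785]
tcp_rot: [[0.001, 1.0, 0.017], [-0.001, 0.017, -1.0], [-1.0, 0.001, 0.001]]
force: [0.5, 0.4, -1.4]
grip_width: 0.0304
```

Run:
```python
from h import *
plan(car(0,-.1905,.0745),down(CY+np.pi/2),vmax=.6,q=.01)
```

```text
[[[0.4, 0.01, -0.04], [0.01, 0.0, 0.0]]]
d [ 0.0001  0.0004 -0.004 ] ang 0.006 err [-0.  0. -0.] t 52.5667 F [ 0.5  0.4 -1.4] gw 0.0304
```

Request:
apply_moves(increments=[[[0.2,0,0],[0,0,0]],[[0.2,0,0],[0,0,0]],[[0,0,0],[0,0,0]],[[0,0,0],[0,0,0]]])

```text
clock: 52.9
tcp_pos: [0.4245, 0.0674, 0.0744]
tcp_rot: [[0.001, 1.0, 0.017], [-0.001, 0.017, -1.0], [-1.0, 0.001, 0.001]]
force: [0.5, 0.4, -2.0]
grip_width: 0.0307
```

Request:
apply_moves(increments=[[[0.1,0,0],[0,0,0]],[[0,0,0],[0,0,0]],[[0,0,0],[0,0,0]]])

```text
clock: 53.15
tcp_pos: [0.4247, 0.0674, 0.0739]
tcp_rot: [[0.001, 1.0, 0.017], [-0.001, 0.017, -1.0], [-1.0, 0.001, 0.002]]
force: [-1.3, -1.9, 4.5]
grip_width: 0.0305
```

Request:
apply_moves(increments=[[[0,0,0],[0,0,0]],[[0,0,0],[0,0,0]],[[0,0,0],[0,0,0]],[[0,0,0],[0,0,0]]], grip=0.55)

```text
clock: 53.48
tcp_pos: [0.4247, 0.0675, 0.0736]
tcp_rot: [[0.002, 1.0, 0.017], [-0.001, 0.017, -1.0], [-1.0, 0.002, 0.001]]
force: [-0.4, -0.0, -0.5]
grip_width: 0.048
```

Request:
apply_moves(increments=[[[-1,0,0],[0,0,0]],[[-2,0,0],[0,0,0]],[[-3,0,0],[0,0,0]],[[-3,0,0],[0,0,0]],[[-2,0,0],[0,0,0]],[[0,0,0],[0,0,0]],[[0,0,0],[0,0,0]]])

```text
clock: 54.07
tcp_pos: [0.4251, 0.0674, 0.1846]
tcp_rot: [[0.004, 1.0, 0.016], [-0.002, 0.016, -1.0], [-1.0, 0.004, 0.002]]
force: [0.1, -0.0, -0.3]
grip_width: 0.0484
```

Run:
```python
from h import *
print(ctrl.get_obs()['joints'],ctrl.get_obs()['tcp_pos'])
shot('side','s14');im=cv2.imread('pics/s14.png');cv2.imwrite('pics/s14c.png',cv2.resize(im[130:230,240:340],None,fx=6,fy=6))
pinpose((.4247,.0708),zb=.06)
barcheck()
```

```text
[ 0.80097897  0.35872248 -1.27705325  2.09650605  0.42118304  0.97715233
 -0.68577436] [0.4251213  0.06739483 0.18460262]
side 537 c [0.4241 0.0665] rect [423.4  66.6] [31.3 40.5] 6.2 shank n 281 [0.42120454 0.12168201] yaw 0.05309415122859034 far 0.07158734148537221Traceback (most recent call last):
  File "<stdin>", line 4, in <module>
  File "h.py", line 72, in pinpose
    h=(dd<.03)&(z>.024)&(z<.037)&(g<260);c=r[h,:2];c=(np.percentile(c,97,axis=0)+np.percentile(c,3,axis=0))/2
                                                      ~~~~~~~~~~~~~^^^^^^^^^^^^^
    return _quantile_unchecked(
        a, q, axis, out, overwrite_input, method, keepdims, weights)
    return _ureduce(a,
                    func=_quantile_ureduce_func,
    ...<5 lines>...
                    overwrite_input=overwrite_input,
                    method=method)
    r = func(a, **kwargs)
    result = _quantile(arr,
                       quantiles=q,
    ...<2 lines>...
                       out=out,
                       weights=wgt)
    slices_having_nans = np.isnan(arr[-1, ...])
                                  ~~~^^^^^^^^^
IndexError: index -1 is out of bounds for axis 0 with size 0
```

View pics/s14c.png

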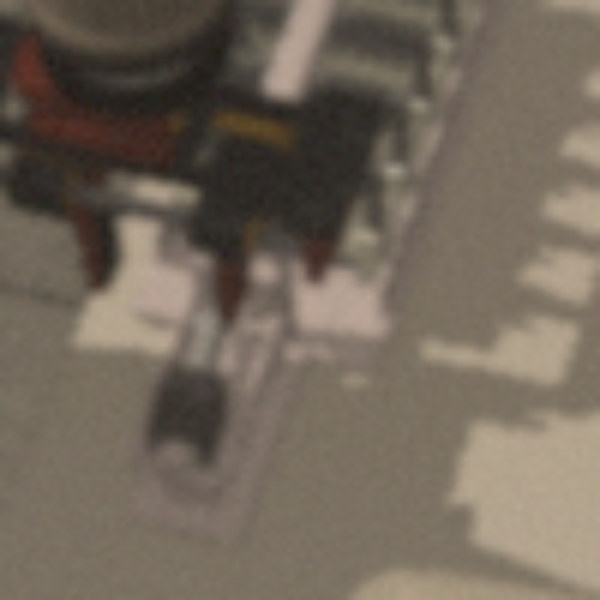

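Request:
apply_moves(increments=[[[0,0,1.4],[0,0,0]],[[0,0,1.4],[0,0,0]],[[0,0,1.4],[0,0,0]],[[0,0,1.4],[0,0,0]],[[0,0,0],[0,0,0]],[[0,0,0],[0,0,0]],[[0,0,0],[0,0,0]]], grip=0)

```text
clock: 55.1
tcp_pos: [0.4254, 0.0124, 0.1836]
tcp_rot: [[0.001, 1.0, 0.018], [-0.0, 0.018, -1.0], [-1.0, 0.001, 0.0]]
force: [0.7, -0.0, -0.2]
grip_width: 0.0052
```

Run:
```python
from h import *
o=ctrl.get_obs();print(o['joints'],o['grip_width'])
plan(np.array([.4250,.012,.068]),down(CY+np.pi/2),vmax=1.5,q=.05)
```

```text
[ 0.94188059  0.35449156 -1.2868075   2.10576801  0.41582545  0.97318458
 -0.55275545] 0.005181259640629557
[[[1.45, 0.0, 0.0], [0.0, 0.0, 0.0]], [[1.45, 0.0, 0.0], [0.0, 0.0, 0.0]], [[1.45, 0.0, 0.0], [0.0, 0.0, 0.0]], [[1.45, 0.0, 0.0], [0.0, 0.0, 0.0]], [[1.45, 0.0, 0.0], [0.0, 0.0, 0.0]], [[1.45, 0.0, 0.0], [0.0, 0.0, 0.0]], [[1.45, -0.05, 0.0], [0.0, 0.0, 0.0]], [[1.4, 0.0, 0.05], [0.01, 0.0, 0.0]]]
d [-0.0004 -0.0004 -0.1156] ang 0.006 err [ 0.     -0.0002  0.0001] t 55.1 F [ 0.7 -0.  -0.2] gw 0.0052
```

Request:
apply_moves(increments=[[[1.4,0,0],[0,0,0]],[[1.4,0,0],[0,0,0]],[[1.5,0,0],[0,0,0]],[[1.5,0,0],[0,0,0]],[[1.5,0,0],[0,0,0]],[[1.5,0,0],[0,0,0]],[[1.5,0,0],[0,0,0]],[[1.2,0,0],[0,0,0]]])

```text
clock: 55.77
tcp_pos: [0.4253, 0.0128, 0.0677]
tcp_rot: [[0.001, 1.0, 0.019], [-0.0, 0.019, -1.0], [-1.0, 0.001, 0.0]]
force: [-0.2, -0.2, 0.4]
grip_width: 0.0006
```

Request:
apply_moves(increments=[[[0,0,0],[0,0,0]],[[0,0,0],[0,0,0]],[[0,0,0],[0,0,0]]])

```text
clock: 56.02
tcp_pos: [0.426, 0.0123, 0.0692]
tcp_rot: [[0.002, 1.0, 0.018], [-0.0, 0.018, -1.0], [-1.0, 0.002, 0.0]]
force: [-0.1, 0.5, 0.3]
grip_width: 0.0004
```

Run:
```python
from h import *
o=ctrl.get_obs();print(o['grip_width'])
plan(np.array([.4250,.012,.068]),down(CY+np.pi/2),vmax=1.5,q=.01)
shot('side','s15');im=cv2.imread('pics/s15.png');cv2.imwrite('pics/s15c.png',cv2.resize(im[130:240,230:340],None,fx=5.4,fy=5.4))
```

```text
0.00040399408147235455
[[[0.12, -0.1, 0.03], [0.01, 0.0, 0.0]]]
d [-0.001  -0.0003 -0.0012] ang 0.007 err [-0. -0.  0.] t 56.0167 F [-0.1  0.5  0.3] gw 0.0004
```

View pics/s15c.png

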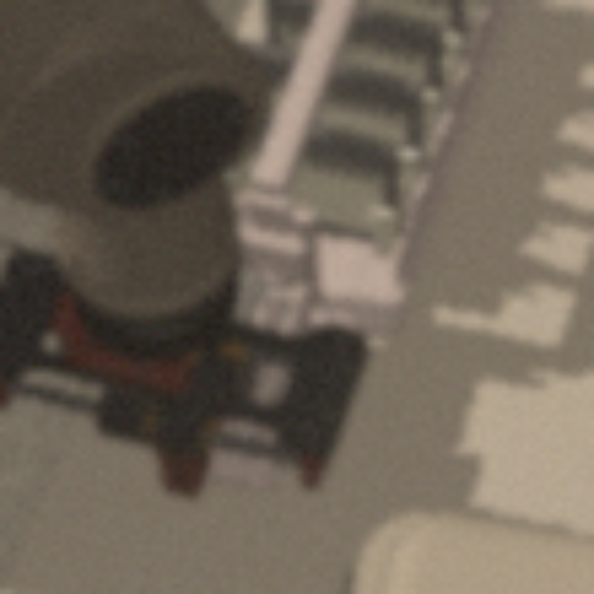

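Request:
apply_moves(increments=[[[0.1,-0.1,-0.7],[0.01,0,0]],[[0,0,-0.6],[0,0,0]],[[0,0,-0.5],[0,0,0]],[[0,0,-0.4],[0,0,0]],[[0,0,-0.4],[0,0,0]],[[0,0,0],[0,0,0]]])

```text
clock: 56.57
tcp_pos: [0.4244, 0.0381, 0.0678]
tcp_rot: [[0.002, 1.0, 0.008], [-0.001, 0.008, -1.0], [-1.0, 0.002, 0.001]]
force: [-0.0, 0.1, 0.9]
grip_width: 0.0005
```

Request:
apply_moves(increments=[[[0,0,-0.4],[0,0,0]],[[0,0,-0.4],[0,0,0]],[[0,0,-0.4],[0,0,0]],[[0,0,0],[0,0,0]]])

```text
clock: 56.9
tcp_pos: [0.4243, 0.0497, 0.0676]
tcp_rot: [[0.001, 1.0, 0.007], [-0.001, 0.007, -1.0], [-1.0, 0.001, 0.001]]
force: [-0.7, -0.3, -0.0]
grip_width: 0.0003
```

Run:
```python
from h import *
shot('side','s16');im=cv2.imread('pics/s16.png');cv2.imwrite('pics/s16c.png',cv2.resize(im[130:240,230:340],None,fx=5.4,fy=5.4))
```

```text
(no output)
```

View pics/s16c.png

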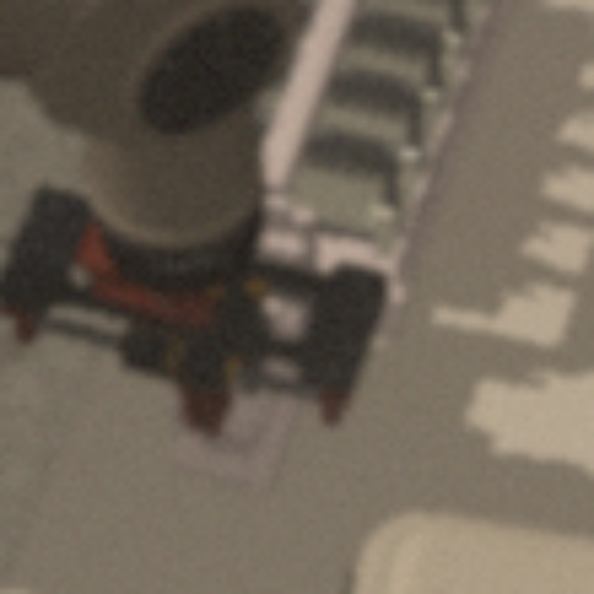

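Request:
apply_moves(increments=[[[0,0,-0.3],[0,0,0]],[[0,0,-0.3],[0,0,0]],[[0,0,0],[0,0,0]],[[0,0,0],[0,0,0]]])

```text
clock: 57.28
tcp_pos: [0.424, 0.0555, 0.0675]
tcp_rot: [[0.001, 1.0, 0.007], [-0.001, 0.007, -1.0], [-1.0, 0.001, 0.001]]
force: [-0.3, -1.0, 0.8]
grip_width: 0.0007
```

Request:
apply_moves(increments=[[[0,0,-0.3],[0,0,0]],[[0,0,-0.3],[0,0,0]],[[0,0,0],[0,0,0]],[[0,0,0],[0,0,0]]])

```text
clock: 57.62
tcp_pos: [0.424, 0.0619, 0.0675]
tcp_rot: [[0.001, 1.0, 0.008], [-0.0, 0.008, -1.0], [-1.0, 0.001, 0.0]]
force: [0.3, -1.8, -2.0]
grip_width: 0.0005
```

Run:
```python
from h import *
o=[]
for n,(a,b,c,d) in(('side',(150,220,250,320)),('top',(260,330,240,330))):
    im,_=shot(n,n+'17');o.append(cv2.resize(im[a:b,c:d],(400,390),interpolation=cv2.INTER_CUBIC))
cv2.imwrite('pics/17.png',np.hstack(o))
```

```text
(no output)
```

View pics/17.png

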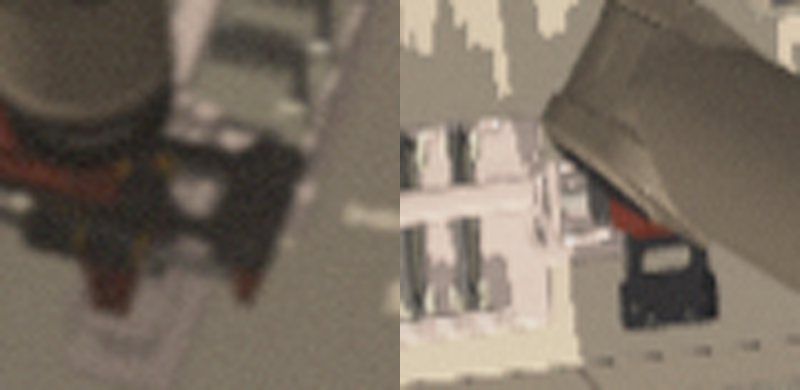

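Request:
apply_moves(increments=[[[0,0,-0.2],[0,0,0]],[[0,0,-0.1],[0,0,0]],[[0,0,0],[0,0,0]],[[0,0,0],[0,0,0]]])

```text
clock: 58.05
tcp_pos: [0.424, 0.0644, 0.0675]
tcp_rot: [[0.001, 1.0, 0.007], [-0.001, 0.007, -1.0], [-1.0, 0.001, 0.001]]
force: [-0.1, -3.1, 0.8]
grip_width: 0.0007
```

Request:
apply_moves(increments=[[[0,0,-0.2],[0,0,0]],[[0,0,-0.1],[0,0,0]],[[0,0,0],[0,0,0]],[[0,0,0],[0,0,0]]])

```text
clock: 58.38
tcp_pos: [0.4239, 0.0662, 0.0675]
tcp_rot: [[0.001, 1.0, 0.006], [-0.003, 0.006, -1.0], [-1.0, 0.001, 0.003]]
force: [-1.1, -7.0, 3.6]
grip_width: 0.0006
```

Request:
apply_moves(increments=[[[0,0,-0.2],[0,0,0]],[[0,0,-0.2],[0,0,0]],[[0,0,0],[0,0,0]],[[0,0,0],[0,0,0]]])

```text
clock: 58.72
tcp_pos: [0.424, 0.0718, 0.0675]
tcp_rot: [[0.001, 1.0, 0.008], [-0.0, 0.008, -1.0], [-1.0, 0.001, 0.0]]
force: [-0.3, -3.2, -0.8]
grip_width: 0.0005
```

Run:
```python
from h import *
im,d=shot('top','t18');C=cloud('top',d)
cv2.imwrite('pics/t18c.png',cv2.resize(im[275:320,255:310],None,fx=11,fy=11,interpolation=cv2.INTER_CUBIC))
m=(abs(C[...,0]-.425)<.03)&(C[...,1]>.06)&(C[...,1]<.16)&(C[...,2]>.055)&(C[...,2]<.1)
g=im.astype(int).sum(2);k=m&(g<240)&(C[...,2]>.078);P=C[k];print(k.sum(),P.min(0),P.max(0),P.mean(0))
```

```text
14 [0.4127809  0.112351   0.07891651] [0.42790343 0.12249381 0.09778017] [0.42009134 0.11788692 0.08980721]
```

View pics/t18c.png

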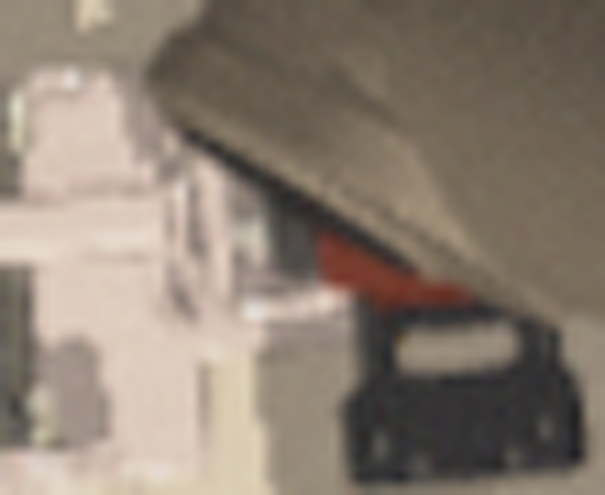

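Request:
apply_moves(increments=[[[0,0,-0.2],[0,0,0]],[[0,0,-0.2],[0,0,0]],[[0,0,0],[0,0,0]],[[0,0,0],[0,0,0]]])

```text
clock: 59.1
tcp_pos: [0.424, 0.0759, 0.0676]
tcp_rot: [[0.002, 1.0, 0.008], [-0.0, 0.008, -1.0], [-1.0, 0.002, 0.0]]
force: [-0.2, -2.1, -1.0]
grip_width: 0.0005
```

Request:
apply_moves(increments=[[[0,0,-0.2],[0,0,0]],[[0,0,-0.2],[0,0,0]],[[0,0,0],[0,0,0]],[[0,0,0],[0,0,0]]])

```text
clock: 59.43
tcp_pos: [0.4239, 0.0793, 0.0675]
tcp_rot: [[0.001, 1.0, 0.007], [-0.001, 0.007, -1.0], [-1.0, 0.001, 0.001]]
force: [0.3, -3.5, 0.5]
grip_width: 0.0006
```

Request:
apply_moves(increments=[[[0,0,-0.2],[0,0,0]],[[0,0,-0.2],[0,0,0]],[[0,0,0],[0,0,0]],[[0,0,0],[0,0,0]]])

```text
clock: 59.77
tcp_pos: [0.4239, 0.0827, 0.0675]
tcp_rot: [[0.001, 1.0, 0.007], [-0.002, 0.007, -1.0], [-1.0, 0.001, 0.002]]
force: [-0.9, -6.7, 2.6]
grip_width: 0.0004
```

Request:
apply_moves(increments=[[[0,0,-0.2],[0,0,0]],[[0,0,-0.2],[0,0,0]],[[0,0,0],[0,0,0]],[[0,0,0],[0,0,0]]])

```text
clock: 60.1
tcp_pos: [0.4238, 0.0844, 0.0674]
tcp_rot: [[0.0, 1.0, 0.005], [-0.006, 0.005, -1.0], [-1.0, 0.0, 0.006]]
force: [-1.3, -12.3, 7.3]
grip_width: 0.0003
```

Request:
apply_moves(increments=[[[0,0,-0.2],[0,0,0]],[[0,0,-0.1],[0,0,0]],[[0,0,0],[0,0,0]],[[0,0,0],[0,0,0]]])

```text
clock: 60.43
tcp_pos: [0.4238, 0.0846, 0.0674]
tcp_rot: [[-0.001, 1.0, 0.003], [-0.012, 0.003, -1.0], [-1.0, -0.001, 0.012]]
force: [-0.4, -22.0, 14.3]
grip_width: 0.0005
```

Run:
```python
from h import *
for n in('top','side'):
    im,d=shot(n,n+'19');C=cloud(n,d);g=im.astype(int).sum(2)
    k=(abs(C[...,0]-.424)<.03)&(C[...,1]>.07)&(C[...,1]<.16)&(g<240)&(C[...,2]>.07)&(C[...,2]<.1);P=C[k];print(n,k.sum(),P.min(0),P.max(0)) if k.any() else 0
cv2.imwrite('pics/t19c.png',cv2.resize(cv2.imread('pics/top19.png')[275:320,255:310],None,fx=11,fy=11,interpolation=cv2.INTER_CUBIC))
```

```text
top 5 [0.41276897 0.12789087 0.08722278] [0.41892681 0.13182538 0.0981461 ]
side 63 [0.41561464 0.07009935 0.07098664] [0.4419092  0.13648418 0.09929481]
```

View pics/t19c.png

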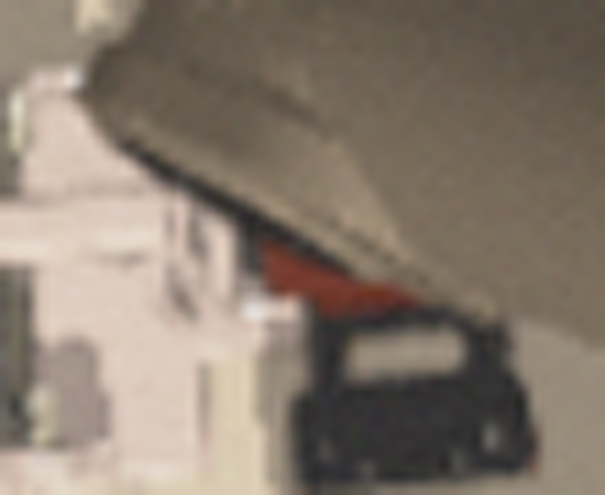

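Request:
apply_moves(increments=[[[0,0,0.7],[0,0,0]],[[0,0,0.8],[0,0,0]],[[0,0,1],[0,0,0]],[[0,0,1.5],[0,0,0]],[[0,0,1.5],[0,0,0]],[[0,0,1.5],[0,0,0]],[[0,0,0],[0,0,0]],[[0,0,0],[0,0,0]]])

```text
clock: 61.2
tcp_pos: [0.4247, 0.0207, 0.0677]
tcp_rot: [[0.002, 1.0, 0.006], [0.001, 0.006, -1.0], [-1.0, 0.002, -0.001]]
force: [0.4, 0.5, 0.6]
grip_width: 0.0002
```

Request:
apply_moves(increments=[[[-2,0,0],[0,0,0]],[[-3,0,0],[0,0,0]],[[-3,0,0],[0,0,0]],[[-3,0,0],[0,0,0]],[[-3,0,0],[0,0,0]],[[0,0,0],[0,0,0]]])

```text
clock: 61.7
tcp_pos: [0.4274, 0.0232, 0.2123]
tcp_rot: [[0.01, 1.0, 0.009], [-0.0, 0.009, -1.0], [-1.0, 0.01, 0.0]]
force: [1.0, 0.2, 0.1]
grip_width: 0.0007
```

Run:
```python
from h import *
o=[]
for n,(a,b,c,d) in(('side',(140,220,250,330)),('top',(270,320,240,320))):
    im,dd=shot(n,n+'20');C=cloud(n,dd);g=im.astype(int).sum(2)
    o.append(cv2.resize(im[a:b,c:d],(400,int(400*(b-a)/(d-c))),interpolation=cv2.INTER_CUBIC))
    k=(abs(C[...,0]-.424)<.03)&(C[...,1]>.05)&(C[...,1]<.16)&(C[...,2]>.082)&(C[...,2]<.105)
    P=C[k];G=g[k];h=np.c_[P,G];print(n,k.sum())
    for y0 in np.arange(.08,.16,.004):
        q=h[(h[:,1]>=y0)&(h[:,1]<y0+.004)&(abs(h[:,0]-.424)<.012)]
        if len(q):print(round(y0,3),len(q),q[:,2].mean().round(4),q[:,3].mean().round(0))
H=max(i.shape[0] for i in o);o=[cv2.copyMakeBorder(i,0,H-i.shape[0],0,0,0) for i in o];cv2.imwrite('pics/20.png',np.hstack(o))
```

```text
side 148
0.084 3 0.0853 382.0
0.088 5 0.084 397.0
0.092 10 0.086 360.0
0.096 13 0.0878 218.0
0.1 12 0.0893 209.0
0.104 14 0.0901 192.0
0.108 11 0.0907 192.0
0.112 8 0.0906 205.0
0.116 12 0.0904 193.0
0.12 7 0.0895 188.0
0.124 2 0.0875 178.0
0.132 3 0.0934 317.0
0.136 8 0.0943 359.0
0.14 2 0.0933 386.0
top 173
0.088 2 0.0829 538.0
0.092 4 0.0866 554.0
0.096 8 0.085 298.0
0.1 9 0.0884 221.0
0.104 7 0.0898 223.0
0.108 11 0.0888 230.0
0.112 10 0.091 225.0
0.116 10 0.0885 228.0
0.12 9 0.0915 220.0
0.124 10 0.0905 222.0
0.128 11 0.0909 219.0
0.132 7 0.0909 321.0
0.136 9 0.0971 554.0
0.14 12 0.0983 536.0
0.144 4 0.0934 482.0
0.148 1 0.1013 533.0
0.152 1 0.0844 479.0
0.156 3 0.0989 594.0
```

View pics/20.png

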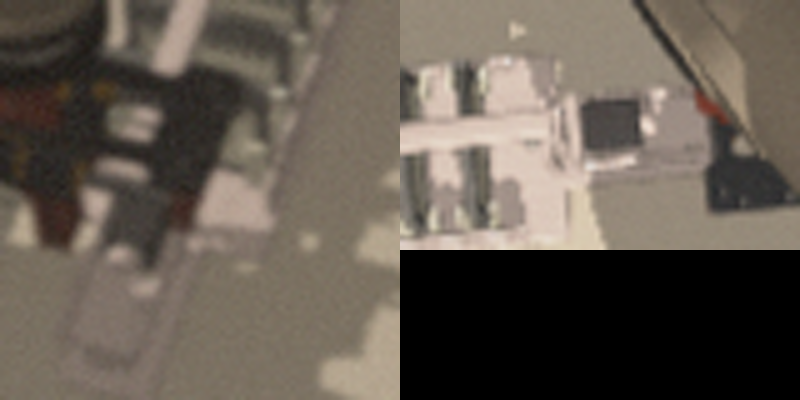

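Run:
```python
from h import *
im=cv2.imread('pics/top20.png');g=im.astype(int).sum(2)
for x in(.416,.420,.424,.428): 
    p0=pix('top',[x+.0003,.09,.09]);p1=pix('top',[x,.15,.09]);v=[]
    print(x,p0,p1)
    for y in np.arange(.088,.150,.002):
        u=pix('top',[x+.0115*(.1-y),y,.09]);v.append(int(cv2.getRectSubPix(g.astype(np.float32),(1,1),(float(u[0]),float(u[1])))[0,0]))
    print(v)
im=cv2.imread('pics/top20.png');cv2.imwrite('pics/t20z.png',cv2.resize(im[282:308,262:300],None,fx=20,fy=20,interpolation=cv2.INTER_NEAREST))
# before state for the cheeks, mean of the first picture
g0=cv2.imread('pics/top0.png').astype(int).sum(2)
print('orig',[int(cv2.getRectSubPix(g0.astype(np.float32),(1,1),tuple(float(t) for t in pix('top',[.42,y,.09])))[0,0]) for y in np.arange(.088,.15,.002)])
```

```text
0.416 [290.09353612 296.95532262] [271.3341804  298.74099292]
[436, 441, 436, 414, 344, 277, 217, 227, 232, 232, 227, 221, 224, 222, 217, 232, 235, 223, 227, 230, 229, 230, 239, 333, 444, 575, 582, 556, 503, 512, 554]
0.42 [289.99342205 295.71226592] [271.24331671 297.496456  ]
[515, 590, 590, 545, 434, 306, 209, 223, 228, 226, 228, 229, 226, 223, 220, 222, 222, 221, 222, 222, 221, 219, 235, 329, 453, 596, 581, 537, 453, 447, 474]
0.424 [289.89343581 294.47039748] [271.15258857 296.25310689]
[516, 588, 630, 615, 554, 345, 209, 219, 219, 217, 222, 224, 223, 223, 222, 220, 219, 218, 219, 221, 225, 220, 240, 314, 444, 573, 578, 539, 462, 424, 436]
0.428 [289.79357741 293.22971895] [271.06199595 295.01094725]
[459, 497, 547, 542, 498, 324, 231, 222, 219, 219, 228, 228, 226, 222, 221, 223, 220, 218, 220, 222, 221, 218, 247, 311, 439, 547, 579, 548, 485, 424, 445]
orig [417, 416, 419, 428, 444, 493, 541, 561, 567, 562, 558, 562, 575, 578, 578, 577, 577, 576, 574, 573, 573, 549, 509, 430, 470, 588, 588, 586, 582, 551, 494]
```

View pics/t20z.png

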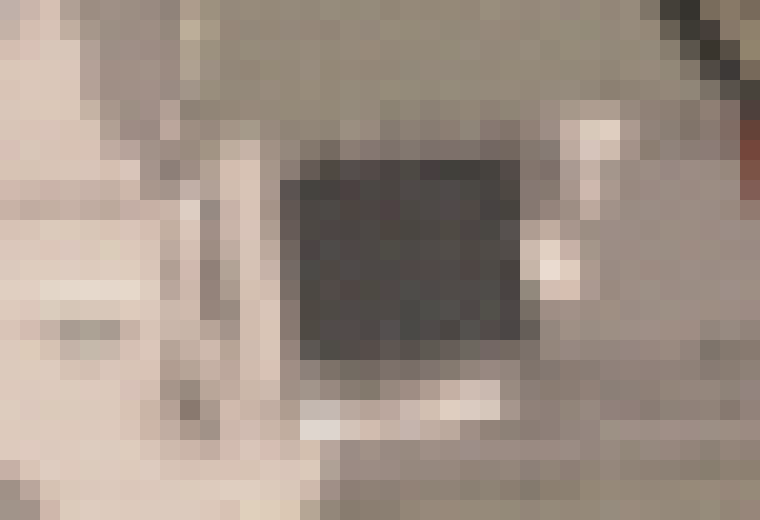

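Request:
apply_moves(increments=[[[-3,0,1],[0,0,0]],[[-2,0,3],[0,0,0]],[[0,0,3.5],[0,0,0]],[[0,0,3.5],[0,0,0]],[[0,0,3.5],[0,0,0]],[[0,0,3.5],[0,0,0]],[[0,0,3],[0,0,0]],[[0,0,0],[0,0,0]]])

```text
clock: 62.47
tcp_pos: [0.4245, -0.1951, 0.2556]
tcp_rot: [[-0.001, 1.0, -0.001], [0.001, -0.001, -1.0], [-1.0, -0.001, -0.001]]
force: [-0.6, 0.2, 0.0]
grip_width: 0.0002
```

Run:
```python
from h import *
o=[]
for n,(a,b,c,d) in(('side',(80,220,250,350)),('top',(270,330,170,320))):
    im,dd=shot(n,n+'21');C=cloud(n,dd);g=im.astype(int).sum(2)
    cv2.imwrite(f'pics/{n}21c.png',cv2.resize(im[a:b,c:d],None,fx=4.2 if n=='side' else 5.2,fy=4.2 if n=='side' else 5.2,interpolation=cv2.INTER_CUBIC))
    for x in(.418,.424,.430):
        print(n,x,[int(cv2.getRectSubPix(g.astype(np.float32),(1,1),tuple(float(t) for t in pix(n,[x+.0115*(.1-y),y,.09])))[0,0]) for y in np.arange(.086,.146,.002)])
barcheck();barcheck('top')
```

```text
side 0.418 [347, 348, 320, 287, 247, 213, 192, 192, 195, 199, 201, 202, 203, 202, 196, 194, 193, 190, 184, 193, 194, 195, 210, 228, 261, 304, 354, 398, 441, 458]
side 0.424 [433, 456, 456, 406, 351, 279, 232, 206, 203, 205, 192, 190, 193, 193, 196, 195, 194, 198, 199, 193, 198, 200, 193, 216, 250, 294, 342, 397, 439, 470]
side 0.43 [360, 383, 375, 351, 298, 251, 216, 205, 203, 196, 194, 194, 195, 207, 197, 194, 199, 197, 193, 197, 201, 195, 199, 218, 253, 293, 342, 391, 435, 455]
top 0.418 [449, 482, 522, 512, 472, 378, 289, 219, 231, 235, 230, 228, 227, 225, 223, 221, 223, 223, 222, 227, 230, 229, 227, 236, 323, 441, 588, 583, 546, 476]
top 0.424 [454, 517, 590, 633, 618, 557, 349, 213, 218, 220, 223, 224, 222, 219, 218, 217, 213, 216, 221, 218, 218, 218, 217, 243, 319, 443, 568, 577, 537, 457]
top 0.43 [468, 458, 464, 490, 479, 434, 293, 225, 209, 217, 220, 216, 218, 220, 220, 218, 217, 215, 213, 213, 218, 222, 214, 246, 310, 441, 542, 582, 552, 499]
side 715 bar slope -0.007661221493958223 x at y=-110 -0.566144292582273 at 159 -2.627012874457035
cheek x c -1.521191470185883 347 40.667136357260475
top 609 bar slope 0.0031631371911952687 x at y=-110 0.38089718035670256 at 159 1.23178108478823
cheek x c 1.1557726805043558 217 40.24552183180315
```

View pics/side21c.png

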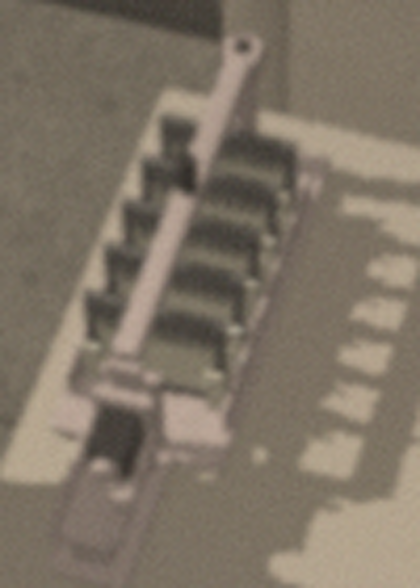

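View pics/top21c.png

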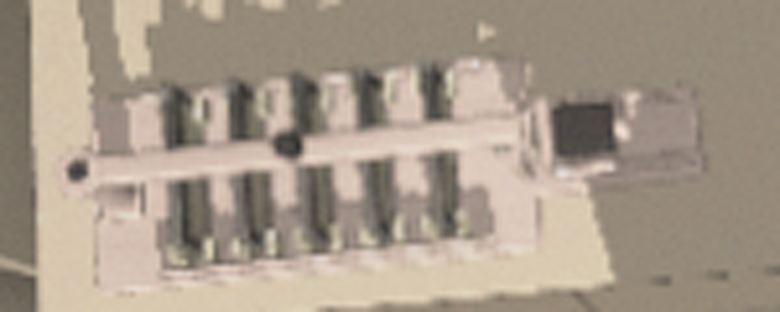

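Run:
```python
from h import *
r=cloud('side',np.load('pics/side21.npy')).reshape(-1,3)
c,s=np.cos(CY),np.sin(CY); q=(r[:,:2]-CO)@np.array([[c,-s],[s,c]])*1000; z=r[:,2]*1000
for k in range(5):
    a=(abs(q[:,0])<60)&(z>85)&(z<112)&(abs(q[:,1]-(-50+40*k))<15);print(k,a.sum(),q[a].mean(0).round(1),np.percentile(z[a],95).round(1))
print(ctrl.job_done())
```

```text
0 172 [  2.3 -53.7] 108.4
1 166 [  1.8 -12.2] 107.8
2 169 [ 0.  27.3] 107.3
3 154 [ 3.6 66.8] 107.1
4 169 [  3.7 107.1] 107.1
the job is handed in; nothing more can be done
None
```

I moved all five cassettes into the carrier, one per slot, then shut the keeper bar and pushed the pin home. The job was handed in at about 62.5 s on the robot's clock.

**Last checks:**
- **Cassettes:** all five stand upright in slots 0 to 4. Their tops measured 107–108 mm, against the 104 mm given; the depth readings carry a few mm of error.
- **Keeper bar:** it is at its stop. I pressed it there with 15 N, and its end is within about 1 mm of the clevis centre in both views.
- **Pin:** the push met a hard stop at 22 N. Afterwards the handle looked flush with the outer cheek to about 1–2 mm in both views, and the button stood out by about 9 mm, which fits a locked pin.
- **Surroundings:** I came close to the blue bottle when gripping the pin and saw no sign of contact. I did not re-measure the bottles, timer and cup at the end.

**What disagreed or was not checked:**
- The two cameras disagreed by up to about 3 mm, so I worked with averages.
- I saw no clear push force at the outer cheek; the readings rose only at what looked like the inner cheek and at the final stop.
- I did not pull on the pin to test the lock, and its tip was hidden under the bar.

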